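# Tip the checked parts from the scoop into the tote on the braked trolley and send it off

### The arm

A 6-joint arm with a two-finger parallel gripper is mounted at the origin on the work surface. World frame = base frame: x ahead of the robot, y to its left, z up, the work surface at z = 0. Lengths are in m, angles in rad, forces in N, time in s.
With the tool pointing down it reaches from about 0.375 to 0.9 m from the base axis. Payload 3.1 kg.
Tool frame: the origin (TCP) lies midway between the tips of the shut fingers; the grasp point (between the pads) lies 19 mm behind it; x points along the fingers, z is the direction in which the jaws open and shut, and the axes are right-handed (so a half turn about x gives the same grasp; the last joint's range is limited). The gripper opens to 85 mm and grips with 20 to 120 N. Pads are 22 mm wide; open, the fingers measure 114 mm over their backs; the gripper's body (76 mm by 85 mm) begins 54 mm behind the grasp point. The pads swing forward as they close: fully open they stand 13 mm farther back than shut.
Start: joints at [1.054, 0.527, 1.433, -0, 1.181, -0.178], TCP at [0.208, 0.589, 0.204] pointing down, gripper open.
Joint ranges: [-3.08, 3.08], [-0.75, 2.2], [0.22, 2.44], [-1.43, 4.57], [0, 2.65], [-2.85, 2.85]. Speed limits (rad/s): [2.79, 2.79, 3.14, 3.14, 3.14, 3.14].

### API

Orientations are given as a unit quaternion [x, y, z, w].
In Python, from station import telemetry, optics, manip gives the robot as it stands.
- The arm moves only by the tool step_arm, never from a script. Its argument "commands" is a list of rows, each a list of 4 numbers: the shift along the tool's x, y, z in m, then the turn about the tool's x in rad. A call has 1 to 8 rows; each row is the pose to reach, as a shift and turn from the pose measured when the call began, along the tool's axes at that moment; what a row does not reach only later rows make up. A row lasts 1/12 s, in which the tool goes at most 41.7 mm and 7.16 degrees, less where a joint would pass 70% of its speed; a pose out of reach is approached as far as the arm can. A call with a gripper value outside its range is refused whole. "jaw" is the finger opening in m, from 0 to 0.0854, set as the call begins (left out, the last holds). The fingers move at their own pace and stop on an object; "grip_force" is the grip in N (left out, the last holds). Time passes only in rows, so rows that repeat a pose let the fingers close. It gives the time, the measured TCP pose, the force and the opening at its end, in the units of the state.
- telemetry.sense(): the state, without advancing time (a new reading comes with each control period).
- optics.snapshot(name): name is "side" or "top"; returns the picture (420x560x3 uint8, red, green, blue); there is no depth.
- optics.camera_params(name): a dict with "mtx" (3x3 intrinsics, pixels), "origin" and "attitude" of the camera in the world. Camera axes: x right, y down, z forward; pixel columns grow to the right and rows downward; lengths in m; the calibration is good to about 2 mm. A picture is of the moment at which its call begins. camera_params takes no time and is no camera call.
- manip.sign_off(): hands the job in, once; it reports no verdict.
The state is a dict: "t": time; "q": joint angles; "qd": joint speeds; "tau": joint torques, N m; "tcp_pos": TCP position; "tool_rot": TCP orientation; "force": force on the tool from outside, world axes, zero at the start; "ft_torque": the same for the moment, N m; "finger_gap": opening from 0.0 (shut) to 1.0 (fully open).
Only numpy, scipy, OpenCV 4.12 (cv2) and the standard library are available. Lean on these libraries where they do the work, as an engineer would, in place of code of your own. Each camera call takes 0.05 s, during which the arm holds its last target.

### The job

Push the trolley's red brake lever down to lock it, gather every loose clamp block and brass bush on the bench into the steel scoop, then carry the scoop over and tip them all together out of its open edge into the grey tote on the trolley. Put the empty scoop back flat on its blue mat, and only then flick the brake lever up again and push the trolley along its track, fully home against the stop at the far end from the robot. Leave the tumbler, the jar and the red-and-white carton where they stand.

Things in the scene. Friction and masses are not known exactly. Their poses are not given: they have to be found in the camera images.
- brake (a joint): Kick-down brake lever on the trolley's +y side. 0 = released (slopes 0.3 rad up and outwards), 0.6 = locked (0.3 rad down). It stays where left; about 3 N at the red pad moves it. Above 0.5 its pin sits in a keeper on the track and the trolley cannot roll (2 mm play); below 0.1 it is released. Its axle lies along the track, 60 mm above the bench, 72 mm from the pad's middle.
- brake_pad (a point): Middle of the top of the red pad at the lever's end, 26 mm along the track, 32 mm along the lever, 8 mm thick. Axes: y outwards along the lever, x along the track, z out of the top. About 85 mm high released, 42 mm locked. Press it from above with shut fingers; pinch its 26 mm from above and lift in an arc to free it. A keeper 30 mm high stands 40 to 56 mm nearer the axle.
- trolley (a joint): How far the trolley has rolled along its track (m): 0 at the start, 0.16 against the stop at the far end. Rolling takes about 3 N and it stops by itself.
- bin_in (a point): Centre of the inner floor of the grey open tote on the trolley, 54 mm above the bench. Axes ride along: x along the track in the rolling direction (away from the robot), y to the brake side, z up. Inside 202 (x) x 152 (y) x 61 mm deep, rim 115 mm above the bench, walls 4 mm. Blue plate beneath: 220 x 170 mm, 40 to 50 mm above the bench. Stops at the track's ends are 45 mm high.
- push_face (a point): Middle of the outside of the tote's end wall nearest the robot (the -x end), 85 mm above the bench: push here in +x of bin_in to roll the trolley.
- mat: Blue flat mat fixed on the bench, 250 (x) x 200 (y) x 3 mm, the scoop's parking place. Origin in the middle of its underside.
- scoop: Polished steel scoop, 0.25 kg: a pan with lips at the back and both sides and an open front edge. Origin in the middle of the pan's underside; x points out through the open edge, y to its left, z up. Pan floor 120 (x) x 176 (y) x 3 mm, lips 33 mm high and 3 mm thick (inside 170 mm wide), back lip at x = -60 to -63 mm. Parts slide on the floor when it is tipped more than about 0.4 rad.
- scoop_grip (a point): Middle of the gripping length of the scoop's black handle, 105 mm behind the origin and 30 mm above its underside. The handle is a flat-sided bar along the scoop's x: 95 mm long, 20 mm wide (y), 26 mm high (17 to 43 mm above the underside).
- scoop_nose (a point): Middle of the scoop's open front edge, at its underside (60 mm ahead of the origin). Axes as the scoop's.
- scoop_mid (a point): Middle of the whole scoop with handle, at underside level, 47.5 mm behind the origin; over the middle of the mat when parked.
- block0: Aluminium clamp block 44 (x) x 26 (y) x 22 (z) mm, 60 g, with two dark screws on top. Origin in the middle of its underside. May be absent.
- block1: Aluminium clamp block 44 (x) x 26 (y) x 22 (z) mm, 60 g, with two dark screws on top. Origin in the middle of its underside. May be absent.
- block2: Aluminium clamp block 44 (x) x 26 (y) x 22 (z) mm, 60 g, with two dark screws on top. Origin in the middle of its underside. May be absent.
- bush0: Brass bush, a disc 34 mm in diameter and 18 mm high, 60 g, standing flat. Origin in the middle of its underside. May be absent.
- bush1: Brass bush, a disc 34 mm in diameter and 18 mm high, 60 g, standing flat. Origin in the middle of its underside. May be absent.
- tumbler: Dark steel tumbler with a black lid, 68 mm wide, 150 mm high: bystander, leave alone. Origin under its middle.
- jar: Glass jar with a metal lid, 72 mm wide, 90 mm high: bystander, leave alone. Origin under its middle.
- carton: Small white carton with a red band, 60 x 90 x 35 mm: bystander, leave alone. Origin under its middle.
Mind the look-alikes: they are no part of the job. Leave any orange or turquoise look-alike of the block1 alone. What is shaped like the bush1 but purple is not meant.

How it is judged:
By the outcome, as a careful person would: the job done as asked, in the order asked, and still so for the second after the job is handed in, with the robot touching nothing.
Of block0, block1, block2, bush0, bush1 only 3 to 5 are there at a start; the rules pass over those that are not, and their reading is None.
At some moment in a run one of block0, block1, block2, bush0, bush1 may be knocked a few centimetres aside while the robot is not near it.
It also fails if it takes over 208 s, if anything falls off the work surface, if the arm or the gripper's body presses on something with over 40 N, if the wrist force passes 120 N, or if a joint passes its speed limit or range.

## Working session

There is one attempt and no reset: what is moved stays moved. The work goes in short steps, Python scripts to look and compute and a tool call to move; the robot and the scene stay as the last step left them, time stands still between calls to the robot, and variables do not carry over. Pictures are saved under pics/ and viewed, and the job is handed in when it is done.

Besides the shell and the picture viewer there is one more tool, called after ">>>" by a JSON object that holds its "method" and its "body". step_arm: Moves the arm, as the interface text tells. Its arguments: {"type":"object","properties":{"commands":{"type":"array","items":{"type":"array","items":{"type":"number"}}},"jaw":{"type":"number"},"grip_force":{"type":"number"}},"required":["commands"]}

```bash
ls; mkdir -p pics
python3 - <<'E'
from station import telemetry, optics, manip
import cv2
for n in("side","top"):
    p=optics.camera_params(n);print(n,p)
    im=optics.snapshot(n);cv2.imwrite(f"pics/{n}0.png",cv2.cvtColor(im,cv2.COLOR_RGB2BGR))
print(telemetry.sense())
E
```

```text
pics
side {'mtx': array([[510.83027239,   0.        , 280.07664547],
       [  0.        , 510.83027239, 207.64440673],
       [  0.        ,   0.        ,   1.        ]]), 'origin': array([ 0.27645508, -0.95255978,  0.93436308]), 'attitude': array([ 0.89926476, -0.12650953,  0.05962443, -0.41444318])}
top {'mtx': array([[488.60542683,   0.        , 285.96246736],
       [  0.        , 488.60542683, 207.51582144],
       [  0.        ,   0.        ,   1.        ]]), 'origin': array([ 0.26735534, -0.01836718,  1.36265036]), 'attitude': array([ 0.71794884, -0.68719012,  0.07561264, -0.0812523 ])}
{'t': 0.1, 'q': array([ 1.05347015e+00,  5.28420748e-01,  1.43375350e+00,  2.83147764e-05,
        1.18142773e+00, -1.78448097e-01]), 'qd': array([ 0.00049531, -0.00126943, -0.0013427 , -0.0016652 ,  0.00038141,
       -0.0024341 ]), 'tau': array([-1.74321785e-04, -4.43309569e+01, -1.78588325e+01, -2.36473406e-04,
        4.02744205e-03, -2.54280842e-06]), 'tcp_pos': array([0.20735275, 0.58886529, 0.2029089 ]), 'tool_rot': array([-0.40881432,  0.57780381,  0.40822911,  0.57650898]), 'force': array([-0.01674717, -0.32292999, -0.1387475 ]), 'ft_torque': array([-0.02453487, -0.05363005, -0.00386667]), 'finger_gap': 0.9970910559129128}
```

View pics/side0.png

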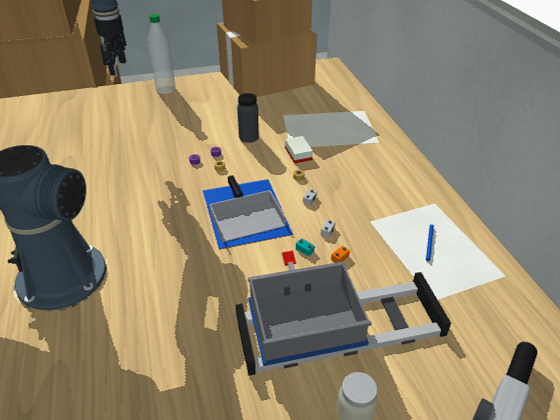

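View pics/top0.png

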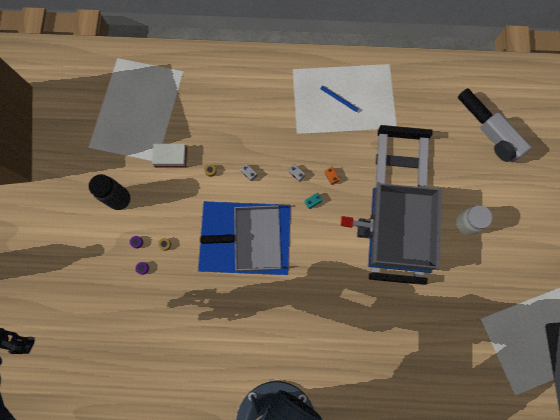

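```bash
cat > h.py <<'E'
import numpy as np,cv2
from scipy.spatial.transform import Rotation as R
from station import telemetry, optics, manip
def cam(n):
    p=optics.camera_params(n); return p['mtx'],np.array(p['origin']),R.from_quat(p['attitude']).as_matrix()
def px2w(n,uv,z):
    K,o,A=cam(n); d=A@np.linalg.solve(K,[uv[0],uv[1],1.]); return o+d*(z-o[2])/d[2]
def w2px(n,P):
    K,o,A=cam(n); c=A.T@(np.asarray(P,float)-o); c=K@c; return c[:2]/c[2]
def save(n,f,crop=None,s=1):
    im=cv2.cvtColor(optics.snapshot(n),cv2.COLOR_RGB2BGR)
    if crop: x0,y0,x1,y1=crop; im2=im[y0:y1,x0:x1]
    else: im2=im
    im2=cv2.resize(im2,None,fx=s,fy=s,interpolation=cv2.INTER_CUBIC); cv2.imwrite('pics/'+f,im2); return im
def pose(): 
    s=telemetry.sense(); return s['tcp_pos'],R.from_quat(s['tool_rot']).as_matrix(),s
def go(target,jawdir=None):
    """shift in tool axes and turn about tool x to bring jaw axis (mod 180) to world angle jawdir (rad)"""
    p,M,s=pose(); d=M.T@(np.asarray(target)-p); th=0
    a=np.arctan2(M[1,2],M[0,2])
    if jawdir is not None:
        # turn about tool x(down): world yaw decreases
        dw=(jawdir-a+np.pi/2)%np.pi-np.pi/2; th=-dw*np.sign(-M[2,0])
    print('t %.2f tcp %s jawang %.3f q6 %.2f gap %.3f F %s tilt %s'%(s['t'],p.round(4),a,s['q'][5],s['finger_gap']*.0854,s['force'].round(1),M[:,0].round(3)))
    print('shift',d.round(4),'turn %.3f (alt %.3f)'%(th,th-np.sign(th)*np.pi), 'rows>=%d'%max(np.ceil(np.linalg.norm(d)/.0417),np.ceil(abs(th)/.125)))
E
python3 - <<'E'
from h import *
im=save('top','a.png',(120,140,450,290),2.4)
im=save('side','b.png',(180,130,450,370),2.2)
E
```

```text
(no output)
```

View pics/a.png

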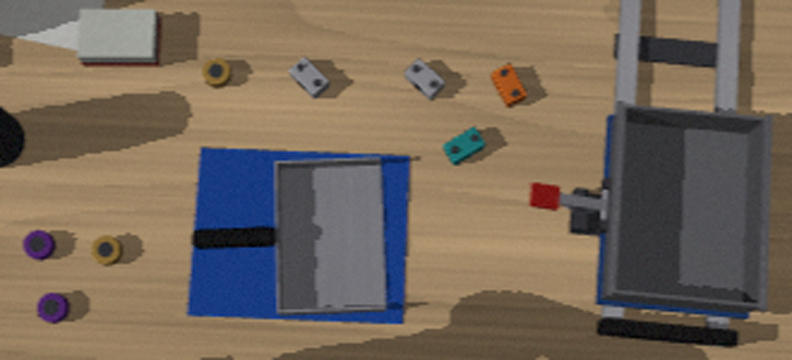

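View pics/b.png

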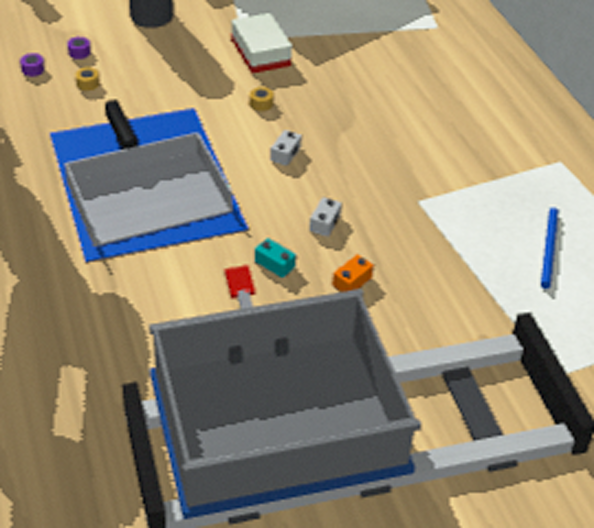

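```bash
cat > det.py <<'E'
from h import *
def det(im,n,lo,hi,z,roi,amin=15):
    hsv=cv2.cvtColor(im,cv2.COLOR_BGR2HSV); m=cv2.inRange(hsv,lo,hi)
    k=np.zeros_like(m);x0,y0,x1,y1=roi;k[y0:y1,x0:x1]=255;m&=k
    c,_,st,ce=None,*cv2.connectedComponentsWithStats(m)[1:]
    for s,q in zip(st[1:],ce[1:]):
        if s[4]>=amin: print(n,s.tolist(),q.round(1),px2w(n,q,z).round(4))
E
python3 - <<'E'
from det import *
im=cv2.imread('pics/top0.png')
hsv=cv2.cvtColor(im,cv2.COLOR_BGR2HSV)
for u,v in [(165,238),(165,250),(207,172),(249,172),(297,173),(347,222),(230,240),(225,210),(260,240),(213,171)]: print(u,v,hsv[v,u])
print('red');det(im,'top',(0,150,80),(8,255,255),.085,(330,205,360,235))
print('red2');det(im,'top',(172,150,80),(180,255,255),.085,(330,205,360,235))
print('blue');det(im,'top',(105,150,60),(125,255,255),.003,(190,190,300,285))
print('white/grey blocks');det(im,'top',(0,0,80),(180,50,255),.022,(225,155,320,190))
def W(u,v,z,s=2.4):return px2w('top',(120+u/s,140+v/s),z).round(4)
print('mat corners',[W(*c,.003) for c in((202,147),(411,157),(404,323),(188,313))])
print('lip top', [W(*c,.036) for c in((276,162),(381,157),(387,310),(278,312))])
print('handle', [W(*c,.046) for c in((194,238),(275,237))])
print('bush',W(217,71,.018),W(107,249,.018),'blk',W(309,77,.022),W(425,79,.022))
print('tote rim', [W(*c,.115) for c in((617,102),(772,116),(766,311),(602,300))])
print('pad', [W(*c,.085) for c in((532,184),(559,185),(558,209),(530,209))])
print('jar',px2w('top',(478,217),.09),'tumb',px2w('top',(105,190),.15),'carton',px2w('top',(170,155),.035))
print('stops',[px2w('top',c,.045).round(3) for c in((380,130),(432,133),(370,278),(427,280))])
E
```

```text
165 238 [ 19 139 138]
165 250 [ 16 120  96]
207 172 [ 20 155 138]
249 172 [120   8 135]
297 173 [125  11 136]
347 222 [  0 219 119]
230 240 [105  46  22]
225 210 [110 206 131]
260 240 [115  13 122]
213 171 [ 19 161 133]
red
top [341, 216, 12, 12, 107] [346.5 221.3] [ 0.5254 -0.1645  0.085 ]
red2
blue
top [201, 202, 72, 34, 1129] [220.6 217.3] [0.5379 0.1838 0.003 ]
top [199, 204, 91, 71, 1739] [243.2 251.1] [0.4444 0.1133 0.003 ]
white/grey blocks
top [240, 164, 17, 17, 128] [247.9 171.4] [0.6712 0.1126 0.022 ]
top [289, 165, 17, 17, 131] [296.3 172.2] [ 0.6747 -0.0258  0.022 ]
mat corners [array([0.5826, 0.2342, 0.003 ]), array([ 0.5812, -0.0154,  0.003 ]), array([ 0.3846, -0.0155,  0.003 ]), array([0.3851, 0.2344, 0.003 ])]
lip top [array([0.5608, 0.1408, 0.036 ]), array([0.572 , 0.0193, 0.036 ]), array([0.3955, 0.0042, 0.036 ]), array([0.3878, 0.1269, 0.036 ])]
handle [array([0.4663, 0.2267, 0.046 ]), array([0.4714, 0.1348, 0.046 ])]
bush [0.6732 0.221  0.018 ] [0.4533 0.3314 0.018 ] blk [0.6693 0.1101 0.022 ] [ 0.6728 -0.0281  0.022 ]
tote rim [array([ 0.6274, -0.24  ,  0.115 ]), array([ 0.6188, -0.4102,  0.115 ]), array([ 0.4044, -0.3983,  0.115 ]), array([ 0.4084, -0.2248,  0.115 ])]
pad [array([ 0.5373, -0.1513,  0.085 ]), array([ 0.5375, -0.1813,  0.085 ]), array([ 0.5103, -0.1806,  0.085 ]), array([ 0.509 , -0.1496,  0.085 ])]
jar [ 0.55106731 -0.51234439  0.09      ] tumb [0.56708538 0.46386672 0.15      ] carton [0.70646858 0.33682259 0.035     ]
stops [array([ 0.804, -0.26 ,  0.045]), array([ 0.801, -0.409,  0.045]), array([ 0.381, -0.234,  0.045]), array([ 0.383, -0.387,  0.045])]
```

Run:
```python
from h import *
p,M,s=pose();print(M.round(3))
go([.42,.30,.2],-.06);go([.524,-.166,.13],-.06)
```

```text
[[-0.001 -0.943  0.332]
 [-0.001  0.332  0.943]
 [-1.     0.    -0.001]]
t 0.20 tcp [0.2075 0.5891 0.2032] jawang 1.232 q6 -0.18 gap 0.085 F [ 0.3 -0.5  0.1] tilt [-0.001 -0.001 -1.   ]
shift [ 0.0034 -0.2965 -0.202 ] turn 1.292 (alt -1.850) rows>=11
t 0.20 tcp [0.2075 0.5891 0.2032] jawang 1.232 q6 -0.18 gap 0.085 F [ 0.3 -0.5  0.1] tilt [-0.001 -0.001 -1.   ]
shift [ 0.0738 -0.5495 -0.6069] turn 1.292 (alt -1.850) rows>=20
```

>>> {"method": "step_arm", "body": {"commands": [[-0.03, -0.037, -0.025, 0.12], [-0.03, -0.074, -0.05, 0.24], [-0.03, -0.11, -0.075, 0.36], [-0.03, -0.148, -0.1, 0.48], [-0.03, -0.185, -0.126, 0.6], [-0.03, -0.222, -0.151, 0.72], [-0.03, -0.259, -0.177, 0.84], [-0.03, -0.296, -0.2, 0.96]], "jaw": 0}}

```text
t: 0.87
tcp_pos: [0.4016, 0.325, 0.2334]
tool_rot: [-0.094, 0.701, 0.093, 0.7]
force: [0.5, 0.7, 0.4]
finger_gap: 0.003
```

Run:
```python
from h import *
p,M,s=pose();print(M.round(3))
go([.524,-.166,.13],-.06)
```

```text
[[-0.001 -0.263  0.965]
 [-0.001  0.965  0.263]
 [-1.    -0.001 -0.001]]
t 0.87 tcp [0.4016 0.325  0.2334] jawang 0.266 q6 0.20 gap 0.000 F [0.5 0.7 0.4] tilt [-0.001 -0.001 -1.   ]
shift [ 0.1039 -0.5058 -0.011 ] turn 0.326 (alt -2.815) rows>=13
```

>>> {"method": "step_arm", "body": {"commands": [[0, -0.04, -0.001, 0.1], [0, -0.08, -0.002, 0.2], [0, -0.12, -0.003, 0.326], [0, -0.16, -0.004, 0.326], [0, -0.2, -0.005, 0.326], [0, -0.24, -0.006, 0.326], [0, -0.28, -0.007, 0.326], [0, -0.32, -0.008, 0.326]]}}

```text
t: 1.53
tcp_pos: [0.4781, 0.0122, 0.2338]
tool_rot: [0.021, 0.707, -0.022, 0.707]
force: [0.9, 0.0, 0.3]
finger_gap: -0.005
```

Run:
```python
from h import *
go([.524,-.166,.11],-.06)
```

```text
t 1.53 tcp [0.4781 0.0122 0.2338] jawang -0.060 q6 -0.15 gap -0.000 F [0.9 0.  0.3] tilt [-0.001 -0.001 -1.   ]
shift [ 0.124  -0.175   0.0566] turn 0.000 (alt -3.141) rows>=6
```

>>> {"method": "step_arm", "body": {"commands": [[0.02, -0.035, 0.011, 0], [0.04, -0.07, 0.022, 0], [0.06, -0.105, 0.034, 0], [0.09, -0.14, 0.045, 0], [0.124, -0.175, 0.0566, 0], [0.124, -0.175, 0.0566, 0], [0.124, -0.175, 0.0566, 0]]}}

```text
t: 2.12
tcp_pos: [0.5232, -0.1681, 0.1071]
tool_rot: [0.023, 0.708, -0.022, 0.705]
force: [0.1, 0.3, 0.0]
finger_gap: 0.002
```

Run:
```python
from h import *
go([.524,-.166,.045],-.06)
save('side','c.png',(230,200,370,330),4)
```

```text
t 2.12 tcp [ 0.5232 -0.1681  0.1071] jawang -0.064 q6 -0.45 gap 0.000 F [0.1 0.3 0. ] tilt [-0.005  0.001 -1.   ]
shift [0.0621 0.0021 0.0009] turn -0.004 (alt 3.138) rows>=2
```

View pics/c.png

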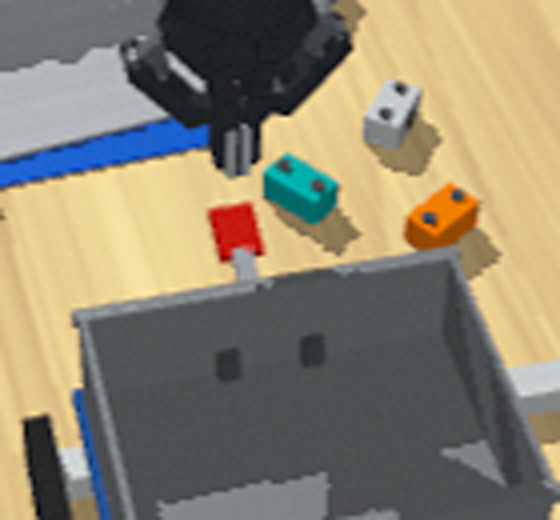

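Run:
```python
from h import *
print(px2w('side',(289.3,258),.085),w2px('side',pose()[0]))
```

```text
[ 0.52493704 -0.17419233  0.085     ] [287.66522569 248.48225015]
```

>>> {"method": "step_arm", "body": {"commands": [[0.015, 0.001, 0.001, 0], [0.025, 0.001, 0.001, 0], [0.035, 0.001, 0.001, 0], [0.045, 0.001, 0.001, 0], [0.053, 0.001, 0.001, 0], [0.06, 0.001, 0.001, 0], [0.064, 0.001, 0.001, 0]]}}

```text
t: 2.75
tcp_pos: [0.5238, -0.1646, 0.0441]
tool_rot: [0.022, 0.708, -0.021, 0.705]
force: [1.1, 0.4, 2.6]
finger_gap: -0.001
```

Run:
```python
from h import *
go([.524,-.166,.045],-.06)
```

```text
t 2.75 tcp [ 0.5238 -0.1646  0.0441] jawang -0.062 q6 -0.44 gap -0.000 F [1.1 0.4 2.6] tilt [-0.004  0.002 -1.   ]
shift [-0.0009 -0.0014  0.0002] turn -0.002 (alt 3.140) rows>=1
```

>>> {"method": "step_arm", "body": {"commands": [[0.003, 0, 0, 0], [0.004, 0, 0, 0], [0.004, 0, 0, 0]]}}

```text
t: 3.0
tcp_pos: [0.5238, -0.1646, 0.0399]
tool_rot: [0.022, 0.708, -0.021, 0.705]
force: [-0.2, -0.1, -0.3]
finger_gap: -0.0
```

>>> {"method": "step_arm", "body": {"commands": [[0.002, 0, 0, 0], [0.004, 0, 0, 0], [0.005, 0, 0, 0]]}}

```text
t: 3.25
tcp_pos: [0.524, -0.1646, 0.035]
tool_rot: [0.022, 0.708, -0.021, 0.705]
force: [0.6, 1.6, 2.1]
finger_gap: -0.002
```

Run:
```python
from h import *
go([.524,-.166,.15],-.06)
save('side','d.png',(230,200,370,330),4)
```

```text
t 3.25 tcp [ 0.524  -0.1646  0.035 ] jawang -0.062 q6 -0.44 gap -0.000 F [0.6 1.6 2.1] tilt [-0.004  0.001 -1.   ]
shift [-0.115  -0.0012 -0.0003] turn -0.002 (alt 3.140) rows>=3
```

View pics/d.png

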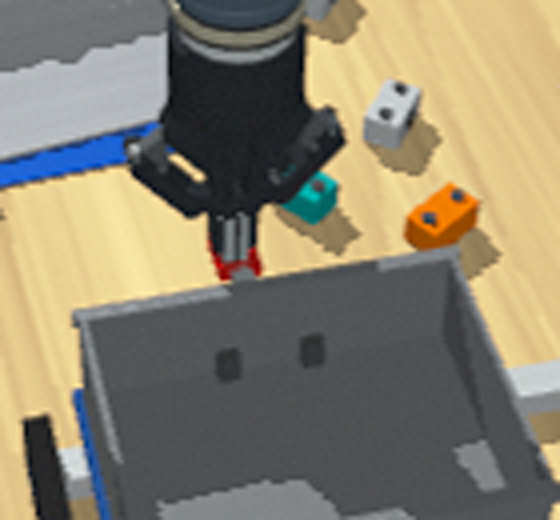

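>>> {"method": "step_arm", "body": {"commands": [[0.002, 0, 0, 0], [0.004, 0, 0, 0], [0.004, 0, 0, 0]]}}

```text
t: 3.55
tcp_pos: [0.5239, -0.1646, 0.0306]
tool_rot: [0.022, 0.708, -0.021, 0.705]
force: [1.3, 1.3, 1.2]
finger_gap: 0.003
```

>>> {"method": "step_arm", "body": {"commands": [[-0.03, 0, 0, 0], [-0.07, 0, 0, 0], [-0.11, 0.04, 0, 0], [-0.11, 0.08, 0, 0], [-0.11, 0.12, 0, 0], [-0.11, 0.12, 0, 0]]}}

```text
t: 4.05
tcp_pos: [0.5313, -0.0403, 0.1417]
tool_rot: [0.022, 0.708, -0.02, 0.706]
force: [-0.1, 0.2, 0.0]
finger_gap: -0.002
```

Run:
```python
from h import *
save('side','e.png',(230,200,370,330),4)
im=save('top','f.png',(300,150,460,300),4)
from det import det
det(im,'top',(0,150,60),(8,255,255),.042,(320,195,370,245))
go([.4533,.3314,.2],-.06)
```

```text
top [339, 218, 12, 11, 107] [344.4 223.2] [ 0.5283 -0.1636  0.042 ]
t 4.15 tcp [ 0.5315 -0.0433  0.1407] jawang -0.058 q6 -0.23 gap -0.000 F [ 0.2 -0.  -0.4] tilt [-0.004  0.001 -1.   ]
shift [-0.0586  0.3696 -0.0999] turn 0.002 (alt -3.139) rows>=10
```

View pics/e.png

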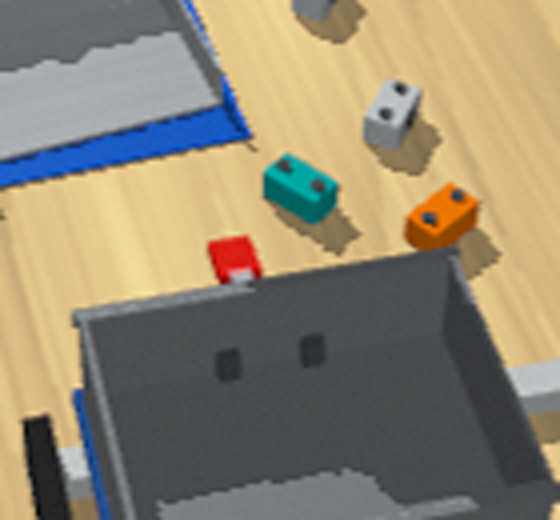

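View pics/f.png

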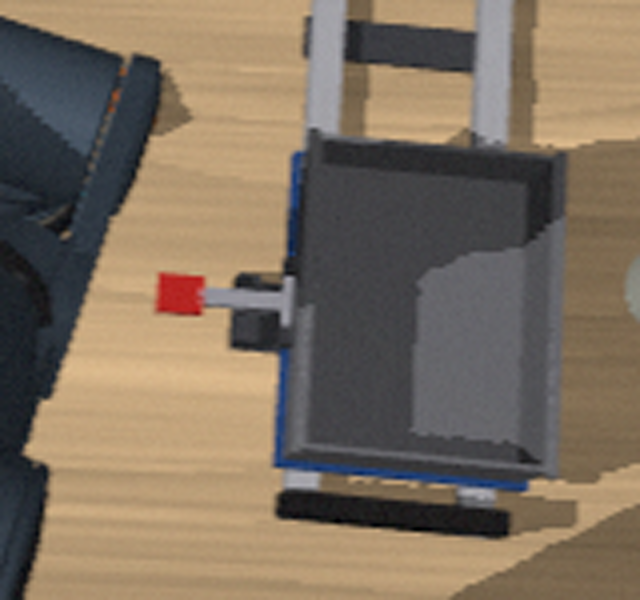

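```bash
cat >> h.py <<'E'
def tri(a,b):
    out=[]
    A=[];B=[]
    for n,uv in(('top',a),('side',b)):
        K,o,M=cam(n);d=M@np.linalg.solve(K,[uv[0],uv[1],1.]);d/=np.linalg.norm(d);P=np.eye(3)-np.outer(d,d);A.append(P);B.append(P@o)
    x=np.linalg.lstsq(np.vstack(A),np.hstack(B),rcond=None)[0];return x
E
python3 - <<'E'
from h import *
from det import det
im=cv2.imread('pics/top0.png');s0=cv2.imread('pics/side0.png');s1=cv2.cvtColor(optics.snapshot('side'),cv2.COLOR_RGB2BGR)
for s in(s0,s1): det(s,'side',(0,150,80),(8,255,255),.05,(270,240,310,285))
print(tri((346.5,221.3),(289.3,257.5)),tri((344.4,223.2),(288.6,264.5)))
E
```

```text
side [282, 251, 14, 15, 137] [288.4 257. ] [ 0.534  -0.1383  0.05  ]
side [282, 259, 13, 12, 101] [287.7 263.6] [ 0.5262 -0.1585  0.05  ]
[ 0.52731111 -0.16534515  0.07697028] [ 0.52691608 -0.16267835  0.05081325]
```

Run:
```python
from h import *
for z in(.085,.06,.05,.042,.03):
    for y in(-.168,-.163): print(z,y,w2px('side',(.526,y,z)),w2px('top',(.526,y,z)))
```

```text
0.085 -0.168 [288.96188897 256.03717292] [347.86446316 221.08500817]
0.085 -0.163 [288.33549811 254.53713297] [345.98588069 221.00486316]
0.06 -0.168 [288.81564707 263.51511633] [346.75436516 222.86808722]
0.06 -0.163 [288.19819521 262.01260921] [344.91039009 222.78933062]
0.05 -0.168 [288.75825807 266.44964937] [346.3216775  223.56308559]
0.05 -0.163 [288.14431094 264.94634582] [344.49119098 223.48487103]
0.042 -0.168 [288.71279208 268.77451057] [345.98005189 224.11181685]
0.042 -0.163 [288.10162029 267.2706448 ] [344.16021495 224.0340306 ]
0.03 -0.168 [288.64532319 272.2244696 ] [345.47499147 224.92306292]
0.03 -0.163 [288.03826777 270.71988154] [343.67089858 224.84591045]
```

Run:
```python
from h import *
for P in ([.5826,.2342,.003],[.5812,-.0154,.003],[.3846,-.0155,.003],[.3851,.2344,.003],[.4743,.1339,.036],[0.6274,-0.24,0.115],[0.6188,-0.4102,0.115],[0.4044,-0.3983,0.115],[0.4084,-0.2248,0.115],pose()[0]): print(P,w2px('side',P).round(1), (w2px('side',P)-[230,200])*4)
save('side','g.png',(180,170,390,370),3.5)
```

```text
[0.5826, 0.2342, 0.003] [267.9 178.6] [151.47271551 -85.57615776]
[0.5812, -0.0154, 0.003] [291.8 233.6] [247.18924433 134.38133643]
[0.3846, -0.0155, 0.003] [218.6 248.1] [-45.46875731 192.31520531]
[0.3851, 0.2344, 0.003] [202.6 189.8] [-109.40034574  -40.90212993]
[0.4743, 0.1339, 0.036] [239.4 196.7] [ 37.6700895 -13.3649121]
[0.6274, -0.24, 0.115] [342.6 260.1] [450.39942179 240.2435778 ]
[0.6188, -0.4102, 0.115] [370.3 321.7] [561.28873231 486.80096365]
[0.4044, -0.3983, 0.115] [262.8 342.4] [131.3969889  569.40108679]
[0.4084, -0.2248, 0.115] [244.2 275.6] [ 56.69392983 302.28302013]
[ 0.53176333 -0.04483686  0.14050519] [276.8 204.1] [187.10951883  16.31280511]
```

View pics/g.png

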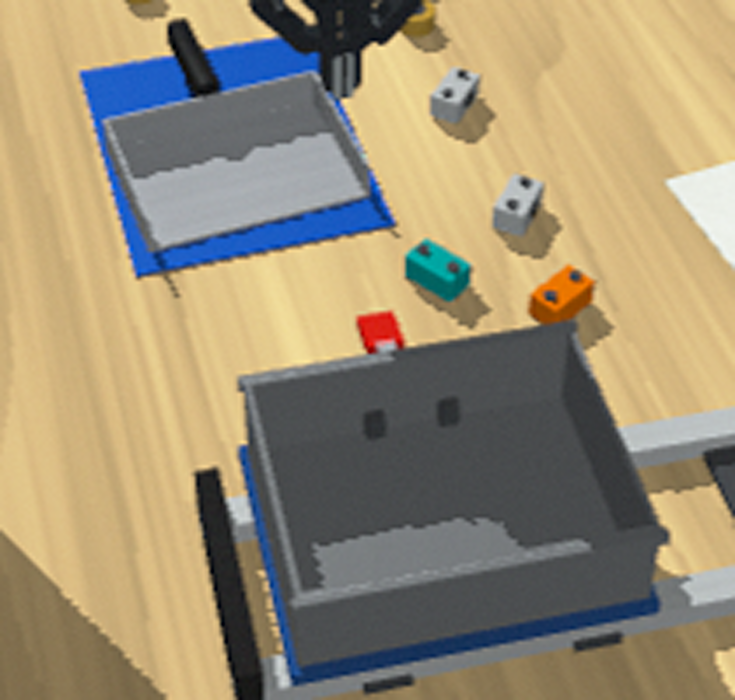

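Run:
```python
from h import *
print('rim far+y',tri((378.2,182.5),(343.7,262.9)))
print('rim near+y',tri((300+288/4,150+455/4),(180+243/3.5,170+380/3.5)))
print('rim far-y',tri((300+566/4,150+152/4),(180+664/3.5,170+535/3.5)))
print('lip back +x',tri((120+276/2.4,140+162/2.4),(180+318/3.5,170+75/3.5)))
print('lip back -x',tri((120+278/2.4,140+312/2.4),(180+106/3.5,170+122/3.5)))
print('blk',tri((247.9,171.4),(180+457/3.5,170+88/3.5)))
print('orange',tri((120+509/2.4,140+84/2.4),(180+563/3.5,170+290/3.5)))
save('top','h.png',(200,140,460,300),3)
```

```text
rim far+y [ 0.62900345 -0.24396363  0.10953335]
rim near+y [ 0.41560881 -0.22931195  0.10699036]
rim far-y [ 0.61912101 -0.41043946  0.11213574]
lip back +x [0.56471776 0.14156802 0.02811272]
lip back -x [0.38962922 0.12741902 0.03068818]
blk [0.67556028 0.11350676 0.01202106]
orange [ 0.67396069 -0.12891421  0.01524173]
```

View pics/h.png

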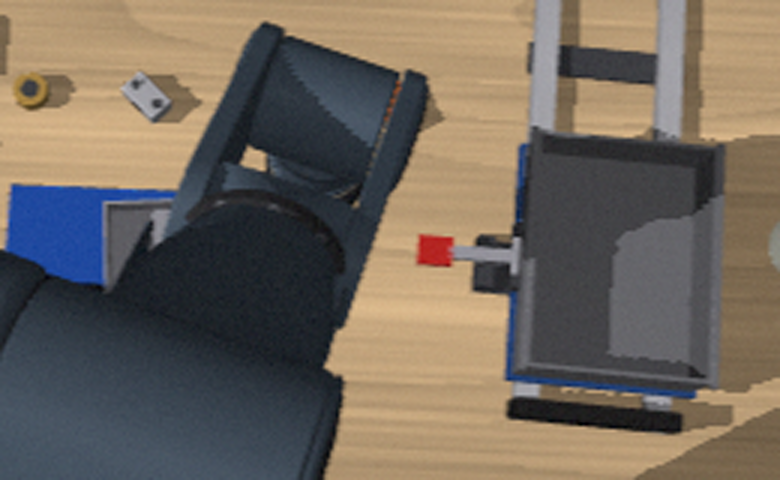

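Run:
```python
from h import *
go([.526,-.166,.06],-.06)
```

```text
t 4.30 tcp [ 0.5319 -0.0463  0.1402] jawang -0.063 q6 -0.23 gap -0.000 F [ 0.3 -0.6  0.1] tilt [-0.004  0.001 -1.   ]
shift [ 0.0802 -0.1199  0.0019] turn -0.003 (alt 3.139) rows>=4
```

>>> {"method": "step_arm", "body": {"commands": [[0, -0.04, 0.001, 0], [0, -0.08, 0.002, 0], [0.02, -0.12, 0.002, 0], [0.05, -0.12, 0.002, 0], [0.08, -0.12, 0.002, 0], [0.1, -0.12, 0.002, 0], [0.11, -0.12, 0.002, 0], [0.11, -0.12, 0.002, 0]]}}

```text
t: 4.97
tcp_pos: [0.5241, -0.1672, 0.0276]
tool_rot: [0.024, 0.71, -0.022, 0.704]
force: [-0.0, 0.5, 0.2]
finger_gap: 0.0
```

>>> {"method": "step_arm", "body": {"commands": [[0.003, 0, 0, 0], [0.006, 0, 0, 0], [0.006, 0, 0, 0]]}}

```text
t: 5.22
tcp_pos: [0.5249, -0.1679, 0.0224]
tool_rot: [0.023, 0.709, -0.023, 0.704]
force: [-0.7, -0.5, 1.1]
finger_gap: 0.0
```

>>> {"method": "step_arm", "body": {"commands": [[0.003, 0, 0, 0], [0.005, 0, 0, 0], [0.005, 0, 0, 0]]}}

```text
t: 5.47
tcp_pos: [0.5254, -0.1683, 0.0181]
tool_rot: [0.023, 0.709, -0.023, 0.705]
force: [-0.8, -0.6, 4.2]
finger_gap: -0.001
```

Run:
```python
from h import *
save('side','i.png',(230,200,370,330),4)
go([.526,-.166,.06],-.06)
```

```text
t 5.52 tcp [ 0.5253 -0.1682  0.0181] jawang -0.064 q6 -0.44 gap -0.000 F [-2.  -1.4  3.4] tilt [-0.006  0.    -1.   ]
shift [-0.0419  0.0023  0.0003] turn -0.004 (alt 3.137) rows>=2
```

View pics/i.png

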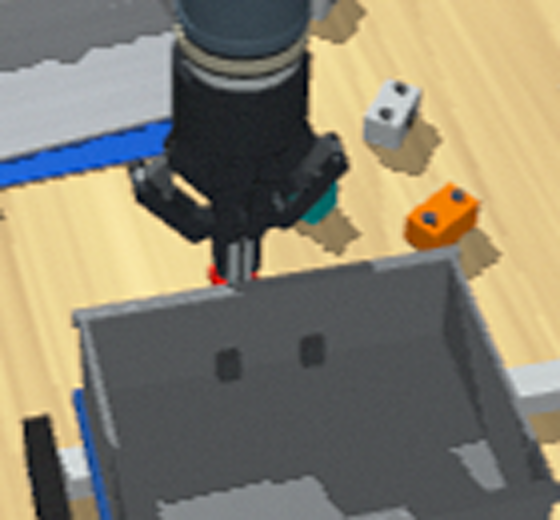

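>>> {"method": "step_arm", "body": {"commands": [[0.003, 0, 0, 0], [0.005, 0, 0, 0], [0.005, 0, 0, 0]]}}

```text
t: 5.77
tcp_pos: [0.5256, -0.1685, 0.0169]
tool_rot: [0.022, 0.708, -0.023, 0.705]
force: [-6.2, 1.1, 27.5]
finger_gap: 0.003
```

>>> {"method": "step_arm", "body": {"commands": [[0.002, 0, 0, 0], [0.004, 0, 0, 0], [0.004, 0, 0, 0]]}}

```text
t: 6.02
tcp_pos: [0.5256, -0.1686, 0.0168]
tool_rot: [0.021, 0.708, -0.023, 0.706]
force: [-6.5, 2.5, 29.7]
finger_gap: -0.0
```

>>> {"method": "step_arm", "body": {"commands": [[-0.03, 0, 0, 0], [-0.07, 0, 0, 0], [-0.11, 0.04, 0, 0], [-0.13, 0.08, 0, 0], [-0.13, 0.12, 0, 0], [-0.13, 0.16, 0, 0], [-0.13, 0.2, 0, 0], [-0.13, 0.2, 0, 0]]}}

```text
t: 6.68
tcp_pos: [0.5378, 0.0371, 0.1468]
tool_rot: [0.02, 0.708, -0.021, 0.706]
force: [-0.2, -0.7, 0.2]
finger_gap: 0.003
```

Run:
```python
from h import *
from det import det
im=save('side','j.png',(180,130,390,330),3.5)
det(im,'side',(0,150,80),(8,255,255),.05,(270,240,310,285))
im=cv2.cvtColor(optics.snapshot('top'),cv2.COLOR_RGB2BGR)
det(im,'top',(0,150,60),(8,255,255),.042,(320,195,370,245))
p=pose()[0];print(p,(w2px('side',p)-[180,130])*3.5)
go([.4533,.3314,.2],-.06)
```

```text
side [282, 265, 12, 6, 56] [287.5 267.6] [ 0.5221 -0.1706  0.05  ]
top [339, 220, 13, 10, 103] [344.8 224.3] [ 0.5255 -0.1649  0.042 ]
[0.53809891 0.03406993 0.14632158] [317.34597034 183.68878849]
t 6.78 tcp [0.5381 0.0341 0.1463] jawang -0.057 q6 -0.08 gap -0.000 F [-0.6 -0.6  0.4] tilt [-0.003 -0.002 -1.   ]
shift [-0.054   0.2918 -0.1019] turn 0.003 (alt -3.139) rows>=8
```

View pics/j.png

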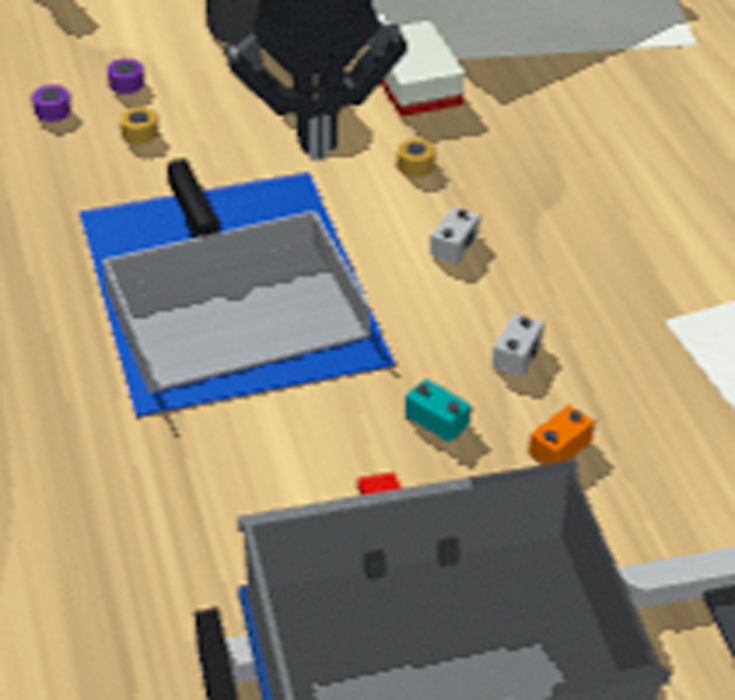

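>>> {"method": "step_arm", "body": {"commands": [[0, 0.04, -0.012, 0], [0, 0.075, -0.026, 0], [0, 0.11, -0.038, 0], [0, 0.146, -0.05, 0], [0, 0.185, -0.064, 0], [0, 0.22, -0.077, 0], [0.04, 0.255, -0.09, 0], [0.08, 0.292, -0.102, 0]], "jaw": 0.055}}

```text
t: 7.45
tcp_pos: [0.4598, 0.3141, 0.0863]
tool_rot: [0.02, 0.706, -0.021, 0.708]
force: [0.4, -0.0, -0.5]
finger_gap: 0.645
```

>>> {"method": "step_arm", "body": {"commands": [[0, 0, 0, 0], [0, 0, 0, 0]]}}

```text
t: 7.62
tcp_pos: [0.4589, 0.3135, 0.0843]
tool_rot: [0.019, 0.707, -0.021, 0.706]
force: [0.6, 0.1, 0.3]
finger_gap: 0.645
```

Run:
```python
from h import *
save('side','k.png',(160,110,320,230),4.5)
p=pose()[0];print(p,(w2px('side',p)-[160,110])*4.5)
go([.4533,.3314,-.02],-.06)
print((w2px('side',[.4533,.3314,.018])-[160,110])*4.5)
```

```text
[0.46029381 0.31314542 0.08567981] [273.337254   169.62891207]
t 7.67 tcp [0.4603 0.3131 0.0857] jawang -0.058 q6 0.46 gap 0.055 F [0.3 0.2 0.8] tilt [ 0.001 -0.001 -1.   ]
shift [ 0.1056  0.018  -0.0082] turn 0.002 (alt -3.140) rows>=3
[265.35066767 239.69771937]
```

View pics/k.png

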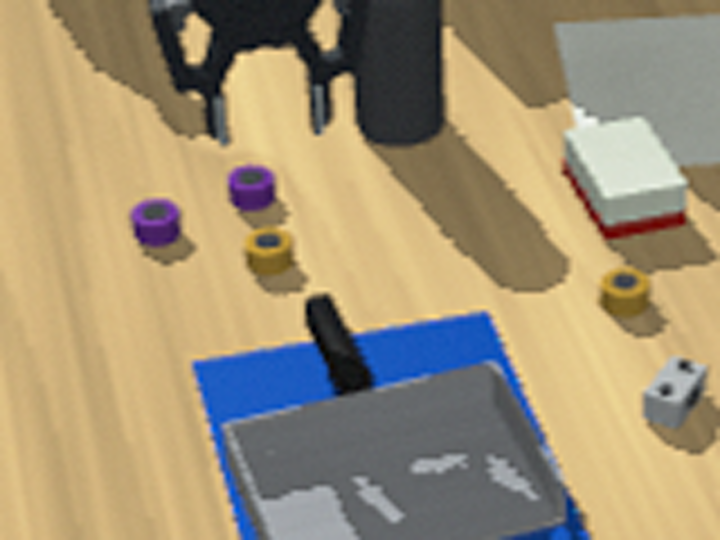

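>>> {"method": "step_arm", "body": {"commands": [[0.03, 0.018, -0.008, 0], [0.06, 0.018, -0.008, 0], [0.08, 0.018, -0.008, 0], [0.08, 0.018, -0.008, 0], [0.08, 0.018, -0.008, 0]]}}

```text
t: 8.08
tcp_pos: [0.4548, 0.33, 0.0062]
tool_rot: [0.021, 0.706, -0.022, 0.707]
force: [0.2, -0.2, 0.9]
finger_gap: 0.645
```

Run:
```python
from h import *
save('side','l.png',(180,130,260,190),8)
p=pose()[0];print(p,(w2px('side',p)-[180,130])*8)
go([.4533,.3314,-.02],-.06)
print((w2px('side',[.4533,.3314,.018])-[180,130])*8)
save('top','l2.png',(120,200,220,280),7)
```

```text
[0.45549485 0.33058539 0.00705434] [319.87923798 289.57280103]
t 8.13 tcp [0.4555 0.3306 0.0071] jawang -0.060 q6 0.49 gap 0.055 F [0.4 0.4 0.7] tilt [ 0.004 -0.001 -1.   ]
shift [ 0.027   0.0007 -0.0023] turn -0.000 (alt 3.141) rows>=1
[311.7345203  266.12927888]
```

View pics/l.png

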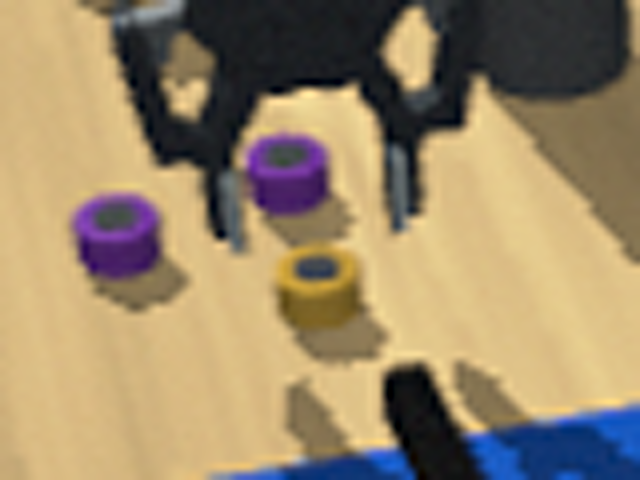

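View pics/l2.png

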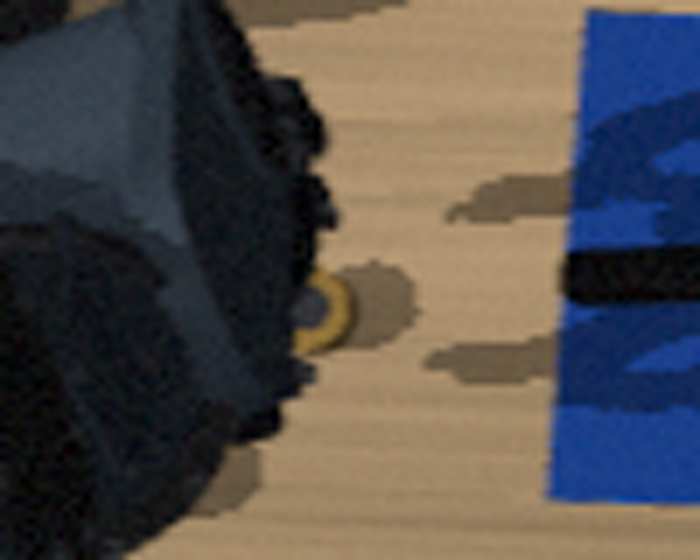

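>>> {"method": "step_arm", "body": {"commands": [[0.01, 0.0007, -0.002, 0], [0.018, 0.0007, -0.002, 0], [0.024, 0.0007, -0.002, 0], [0.024, 0.0007, -0.002, 0]]}}

```text
t: 8.52
tcp_pos: [0.4532, 0.3314, -0.0175]
tool_rot: [0.021, 0.706, -0.021, 0.708]
force: [-0.2, -0.4, -0.2]
finger_gap: 0.642
```

>>> {"method": "step_arm", "body": {"commands": [[0, 0, 0, 0], [0, 0, 0, 0], [0, 0, 0, 0], [0, 0, 0, 0]], "jaw": 0.02, "grip_force": 30}}

```text
t: 8.85
tcp_pos: [0.4532, 0.3315, -0.0174]
tool_rot: [0.021, 0.706, -0.021, 0.708]
force: [0.0, -0.4, -0.4]
finger_gap: 0.373
```

Run:
```python
from h import *
save('side','m.png',(180,130,260,190),8)
go([.43,.10,.05],-.06)
```

```text
t 8.90 tcp [ 0.4532  0.3315 -0.0174] jawang -0.060 q6 0.50 gap 0.032 F [0.3 0.3 0. ] tilt [ 0.003 -0.001 -1.   ]
shift [-0.0673 -0.2325 -0.0091] turn 0.000 (alt -3.141) rows>=6
```

View pics/m.png

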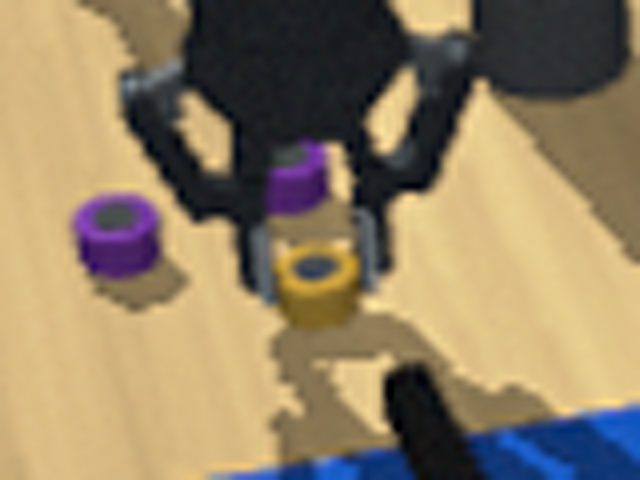

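>>> {"method": "step_arm", "body": {"commands": [[-0.03, 0, 0, 0], [-0.067, -0.02, -0.001, 0], [-0.067, -0.06, -0.003, 0], [-0.067, -0.1, -0.005, 0], [-0.067, -0.14, -0.006, 0], [-0.067, -0.18, -0.007, 0], [-0.067, -0.215, -0.009, 0], [-0.067, -0.236, -0.009, 0]]}}

```text
t: 9.57
tcp_pos: [0.4289, 0.0939, 0.0499]
tool_rot: [0.021, 0.706, -0.022, 0.708]
force: [0.0, 0.8, 0.4]
finger_gap: 0.376
```

>>> {"method": "step_arm", "body": {"commands": [[0, 0, 0, 0], [0, 0, 0, 0]]}}

```text
t: 9.73
tcp_pos: [0.429, 0.0928, 0.0501]
tool_rot: [0.023, 0.706, -0.023, 0.708]
force: [0.7, 0.9, 0.1]
finger_gap: 0.379
```

Run:
```python
from h import *
save('side','n.png',(190,150,310,250),6)
go([.43,.095,-.009],-.06)
```

```text
t 9.78 tcp [0.4291 0.0938 0.0501] jawang -0.063 q6 0.02 gap 0.032 F [0.2 0.4 0.1] tilt [ 0.003 -0.001 -1.   ]
shift [0.0591 0.0013 0.0006] turn -0.003 (alt 3.138) rows>=2
```

View pics/n.png

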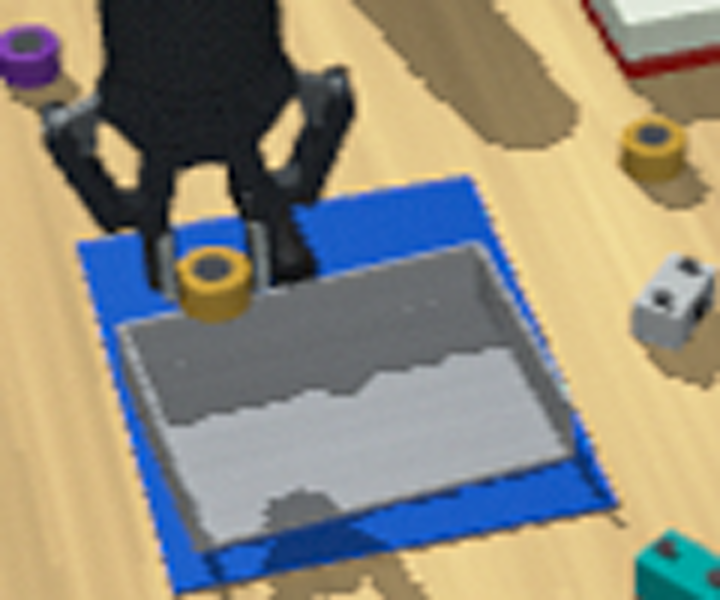

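Bush held at (215,285) in the crop, above the pan's back. Lower and release.

>>> {"method": "step_arm", "body": {"commands": [[0.025, 0.001, 0, 0], [0.045, 0.001, 0, 0], [0.058, 0.001, 0, 0], [0.059, 0.001, 0, 0], [0.059, 0.001, 0, 0]]}}

```text
t: 10.2
tcp_pos: [0.429, 0.0959, -0.0094]
tool_rot: [0.021, 0.706, -0.022, 0.707]
force: [-0.6, -0.9, -0.5]
finger_gap: 0.377
```

>>> {"method": "step_arm", "body": {"commands": [[0, 0, 0, 0], [0, 0, 0, 0], [-0.02, 0, 0, 0], [-0.06, 0, 0, 0], [-0.06, 0, 0, 0]], "jaw": 0.046}}

```text
t: 10.62
tcp_pos: [0.4323, 0.0963, 0.0556]
tool_rot: [0.021, 0.703, -0.022, 0.711]
force: [0.9, -0.4, -0.3]
finger_gap: 0.539
```

Run:
```python
from h import *
im=save('side','o.png',(190,150,350,270),5)
t=save('top','p.png',(190,150,320,280),5.5)
go([.6732,.221,.03],-.06)
```

```text
t 10.72 tcp [0.4306 0.0962 0.0527] jawang -0.061 q6 0.03 gap 0.046 F [ 0.1  0.1 -0.2] tilt [ 0.007 -0.001 -1.   ]
shift [0.0244 0.1393 0.2344] turn -0.001 (alt 3.141) rows>=7
```

View pics/o.png

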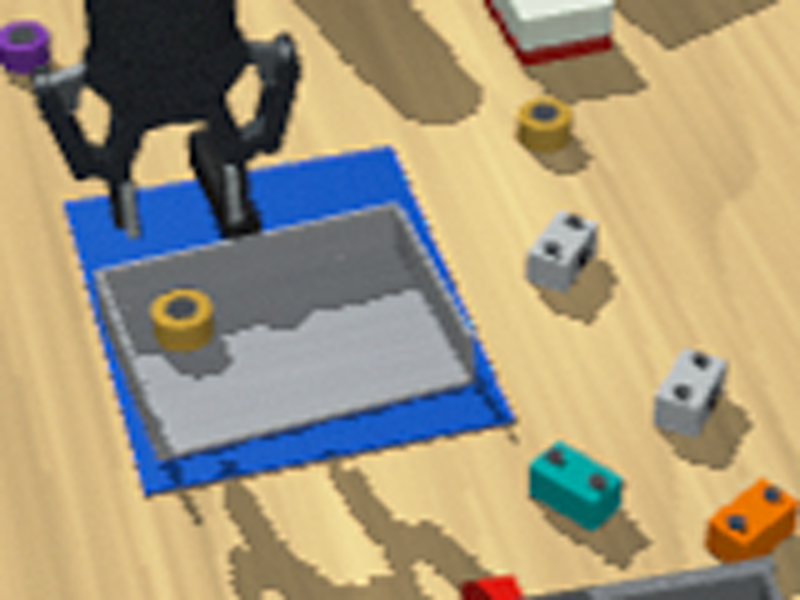

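View pics/p.png

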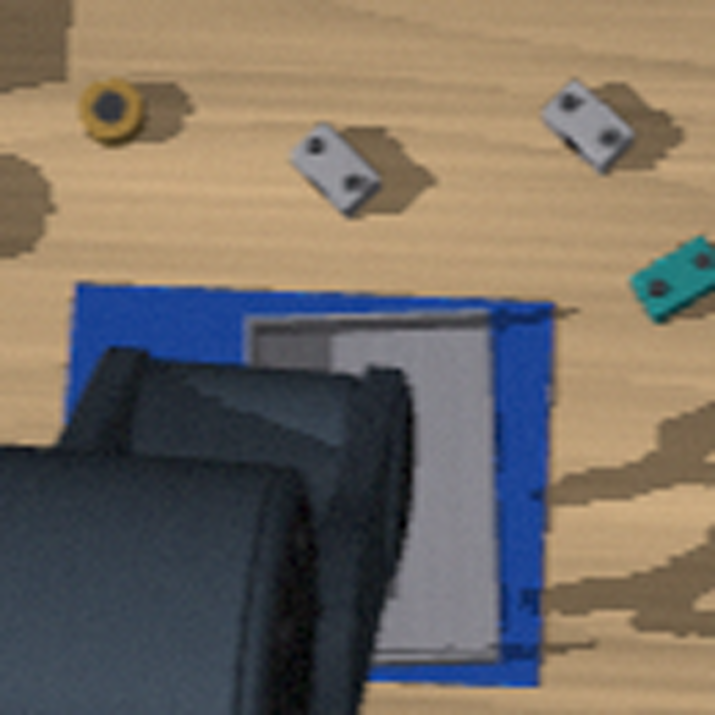

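```bash
cat >> h.py <<'E'
def blk(cs,s,x0,y0,z=.022,n='top'):
    P=[px2w(n,(x0+u/s,y0+v/s),z)[:2] for u,v in cs]  # order: short edge a-b, then c-d going around
    c=np.mean(P,0); l=(P[2]+P[3])/2-(P[0]+P[1])/2; w=(P[1]+P[2])/2-(P[0]+P[3])/2
    print('c',c.round(4),'len %.4f wid %.4f'%(np.linalg.norm(l),np.linalg.norm(w)),'jaw(perp long) %.3f'%((np.arctan2(l[1],l[0])+np.pi/2)%np.pi))
E
python3 - <<'E'
from h import *
blk([(322,122),(290,157),(347,217),(382,180)],5.5,190,150)
blk([(574,79),(541,115),(603,174),(634,137)],5.5,190,150)
print(px2w('top',(190+111/5.5,150+106/5.5),.018))
go([.6732,.221,.03],0.4)
E
```

```text
c [0.644  0.1023] len 0.0442 wid 0.0258 jaw(perp long) 2.385
c [ 0.6727 -0.0276] len 0.0447 wid 0.0259 jaw(perp long) 2.398
[0.67410412 0.22175524 0.018     ]
t 10.72 tcp [0.4306 0.0962 0.0527] jawang -0.061 q6 0.03 gap 0.046 F [ 0.1  0.1 -0.2] tilt [ 0.007 -0.001 -1.   ]
shift [0.0244 0.1393 0.2344] turn -0.461 (alt 2.681) rows>=7
```

>>> {"method": "step_arm", "body": {"commands": [[0, 0.02, 0.034, 0], [0, 0.04, 0.067, 0], [0, 0.06, 0.1, 0], [0, 0.08, 0.134, 0], [0, 0.1, 0.167, 0], [0.01, 0.12, 0.2, 0], [0.02, 0.139, 0.234, 0], [0.02, 0.139, 0.234, 0]], "jaw": 0.055}}

```text
t: 11.38
tcp_pos: [0.6788, 0.2236, 0.0312]
tool_rot: [0.021, 0.702, -0.021, 0.711]
force: [1.3, -0.7, -0.8]
finger_gap: 0.642
```

Run:
```python
from h import *
im=save('side','q.png',(250,120,340,210),7)
p=pose()[0];print((w2px('side',p)-[250,120])*7,(w2px('side',p+[0,0,.026])-[250,120])*7)
go([.674,.2215,-.017],-.06)
```

```text
[339.29983331 338.26668683] [340.88388314 288.42472976]
t 11.43 tcp [0.6745 0.222  0.0313] jawang -0.059 q6 0.22 gap 0.055 F [-0.1 -0.8 -0.3] tilt [ 0.007 -0.001 -1.   ]
shift [ 0.0483 -0.0006 -0.0008] turn 0.001 (alt -3.141) rows>=2
```

View pics/q.png

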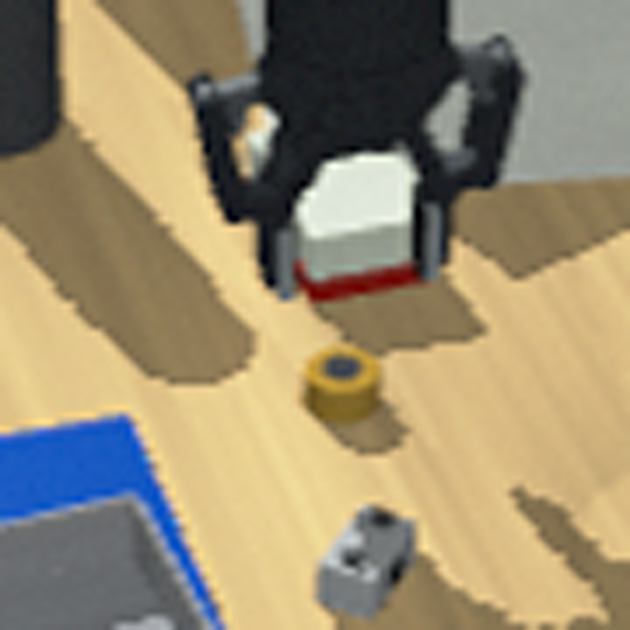

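>>> {"method": "step_arm", "body": {"commands": [[0.01, -0.001, -0.001, 0], [0.03, -0.001, -0.001, 0], [0.042, -0.001, -0.001, 0], [0.048, -0.001, -0.001, 0], [0.048, -0.001, -0.001, 0]]}}

```text
t: 11.85
tcp_pos: [0.6709, 0.2202, -0.0191]
tool_rot: [0.021, 0.706, -0.022, 0.707]
force: [-0.3, 0.3, 0.5]
finger_gap: 0.643
```

>>> {"method": "step_arm", "body": {"commands": [[0, 0, 0, 0], [0, 0, 0, 0], [0, 0, 0, 0], [0, 0, 0, 0]], "jaw": 0.02}}

```text
t: 12.18
tcp_pos: [0.6714, 0.2202, -0.0182]
tool_rot: [0.021, 0.706, -0.022, 0.708]
force: [0.1, -0.4, -0.6]
finger_gap: 0.376
```

Run:
```python
from h import *
im=save('side','r.png',(250,120,340,210),6)
go([.475,.095,.05],-.06)
```

```text
t 12.23 tcp [ 0.6714  0.2203 -0.0183] jawang -0.060 q6 0.22 gap 0.032 F [-0.3  0.4 -0.5] tilt [ 0.003 -0.002 -1.   ]
shift [-0.0686 -0.1369 -0.1883] turn 0.000 (alt -3.141) rows>=6
```

View pics/r.png

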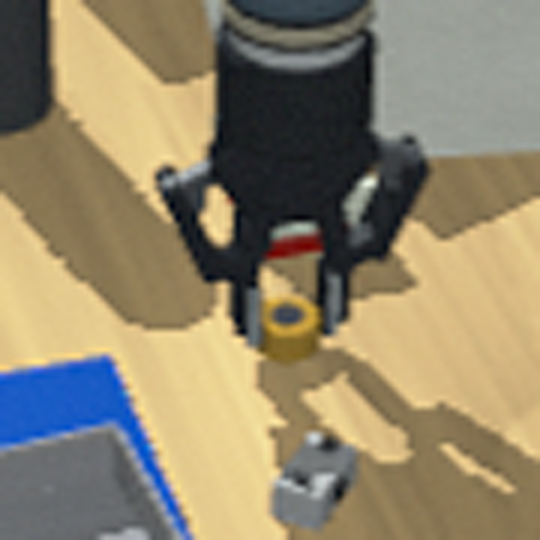

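>>> {"method": "step_arm", "body": {"commands": [[-0.03, 0, 0, 0], [-0.068, -0.015, -0.015, 0], [-0.068, -0.04, -0.045, 0], [-0.068, -0.06, -0.07, 0], [-0.068, -0.08, -0.095, 0], [-0.068, -0.105, -0.12, 0], [-0.068, -0.134, -0.143, 0], [-0.068, -0.134, -0.143, 0]]}}

```text
t: 12.9
tcp_pos: [0.5128, 0.0923, 0.0494]
tool_rot: [0.021, 0.709, -0.023, 0.704]
force: [-1.1, 0.1, -0.7]
finger_gap: 0.376
```

Run:
```python
from h import *
im=save('side','s.png',(190,150,350,270),4)
go([.52,.097,-.010],-.06)
```

```text
t 12.95 tcp [0.517  0.0936 0.0498] jawang -0.063 q6 0.03 gap 0.032 F [ 1.  -0.1 -0.5] tilt [-0.001 -0.002 -1.   ]
shift [0.0598 0.0037 0.0029] turn -0.003 (alt 3.139) rows>=2
```

View pics/s.png

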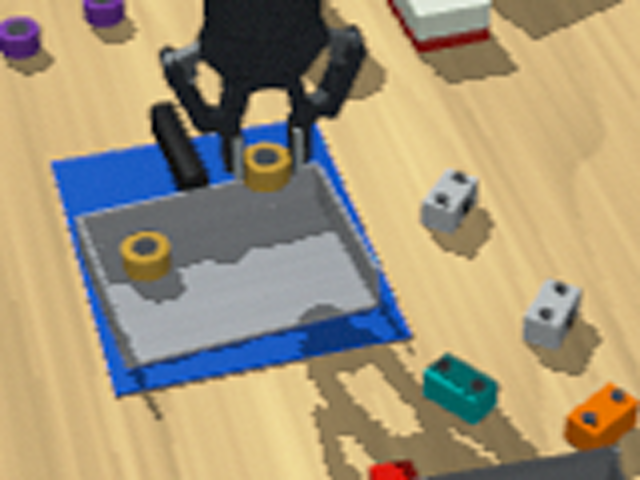

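>>> {"method": "step_arm", "body": {"commands": [[0.025, 0.003, 0.001, 0], [0.045, 0.003, 0.001, 0], [0.056, 0.003, 0.001, 0], [0.058, 0.003, 0.001, 0], [0.058, 0.003, 0.001, 0]]}}

```text
t: 13.37
tcp_pos: [0.5186, 0.0968, -0.0088]
tool_rot: [0.021, 0.707, -0.023, 0.706]
force: [0.0, 0.7, -0.0]
finger_gap: 0.38
```

>>> {"method": "step_arm", "body": {"commands": [[0, 0, 0, 0], [0, 0, 0, 0], [-0.02, 0, 0, 0], [-0.06, 0, 0, 0], [-0.07, 0, 0, 0]], "jaw": 0.044}}

```text
t: 13.78
tcp_pos: [0.5218, 0.0971, 0.0658]
tool_rot: [0.021, 0.704, -0.022, 0.709]
force: [0.8, -0.1, 1.0]
finger_gap: 0.519
```

Run:
```python
from h import *
im=save('side','u.png',(190,150,350,270),4)
go([.644,.1023,.03],2.385)
```

```text
t 13.83 tcp [0.5226 0.0971 0.0663] jawang -0.062 q6 0.04 gap 0.044 F [0.2 0.4 0.7] tilt [ 0.009 -0.002 -1.   ]
shift [0.0374 0.0128 0.1206] turn 0.695 (alt -2.447) rows>=6
```

View pics/u.png

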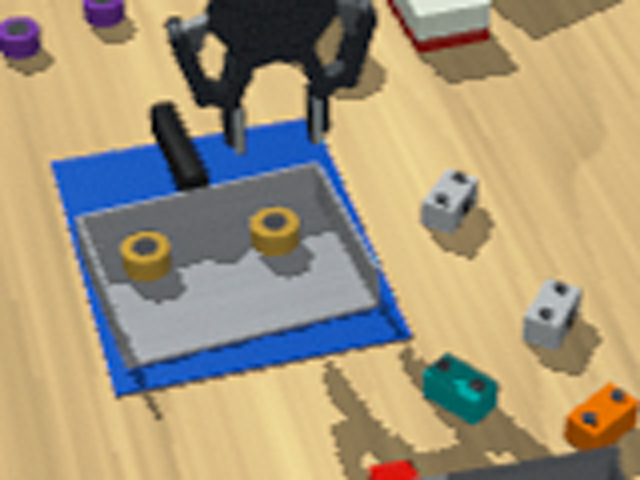

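>>> {"method": "step_arm", "body": {"commands": [[0, 0.002, 0.02, 0.12], [0, 0.004, 0.04, 0.24], [0, 0.006, 0.06, 0.36], [0, 0.008, 0.08, 0.48], [0, 0.01, 0.1, 0.6], [0.01, 0.013, 0.12, 0.695], [0.03, 0.013, 0.12, 0.695], [0.037, 0.013, 0.12, 0.695]], "jaw": 0.05}}

```text
t: 14.5
tcp_pos: [0.6432, 0.1025, 0.0282]
tool_rot: [0.262, 0.655, -0.261, 0.66]
force: [-0.6, -0.8, -0.8]
finger_gap: 0.585
```

>>> {"method": "step_arm", "body": {"commands": [[0, 0, 0, 0], [0, 0, 0, 0]]}}

```text
t: 14.67
tcp_pos: [0.6414, 0.1026, 0.0271]
tool_rot: [0.261, 0.656, -0.261, 0.658]
force: [-0.3, -1.2, -0.6]
finger_gap: 0.587
```

Run:
```python
from h import *
im=save('side','v.png',(270,150,350,230),7)
p=pose()[0];print((w2px('side',p+[0,0,.026])-[270,150])*7)
print((w2px('side',[.644,.1023,.022])-[270,150])*7)
go([.644,.1023,-.015],2.385)
```

```text
[214.35655993 266.00968321]
[216.60404603 328.16961448]
t 14.72 tcp [0.6422 0.1026 0.028 ] jawang -0.757 q6 0.75 gap 0.050 F [0.  0.6 0.4] tilt [ 0.005 -0.002 -1.   ]
shift [0.043  0.0009 0.0013] turn -0.000 (alt 3.142) rows>=2
```

View pics/v.png

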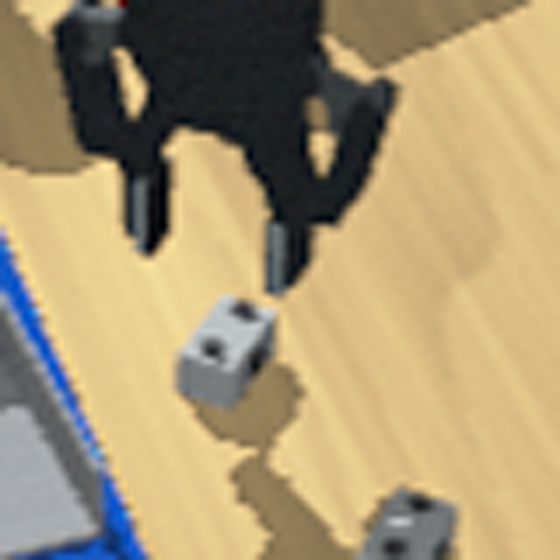

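>>> {"method": "step_arm", "body": {"commands": [[0.015, 0.001, 0.002, 0], [0.03, 0.001, 0.002, 0], [0.04, 0.001, 0.002, 0], [0.044, 0.001, 0.002, 0], [0.044, 0.001, 0.002, 0]]}}

```text
t: 15.13
tcp_pos: [0.6435, 0.1018, -0.0173]
tool_rot: [0.261, 0.656, -0.261, 0.658]
force: [-0.5, 0.6, -0.0]
finger_gap: 0.584
```

>>> {"method": "step_arm", "body": {"commands": [[0, 0, 0, 0], [0, 0, 0, 0], [0, 0, 0, 0], [0, 0, 0, 0]], "jaw": 0.015}}

```text
t: 15.47
tcp_pos: [0.6439, 0.1018, -0.0167]
tool_rot: [0.261, 0.656, -0.261, 0.659]
force: [0.2, -0.0, -0.3]
finger_gap: 0.296
```

Run:
```python
from h import *
im=save('side','w.png',(270,150,350,230),7)
go([.472,.095,.05],0.08)
```

```text
t 15.52 tcp [ 0.6438  0.1019 -0.0168] jawang -0.757 q6 0.74 gap 0.025 F [-0.5 -0.7  0.3] tilt [ 0.004 -0.002 -1.   ]
shift [-0.0674 -0.1229 -0.12  ] turn -0.837 (alt 2.305) rows>=7
```

View pics/w.png

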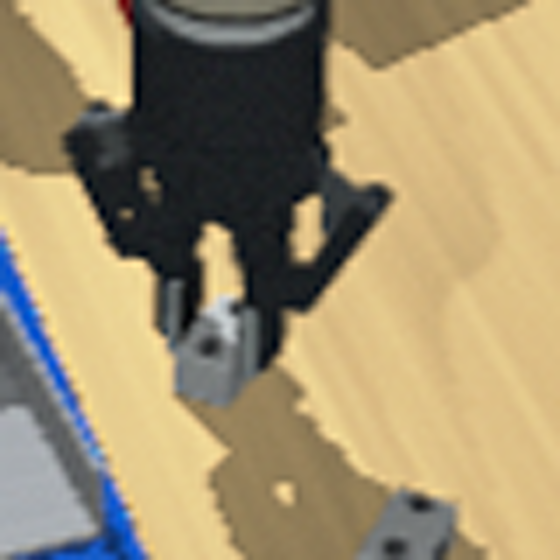

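>>> {"method": "step_arm", "body": {"commands": [[-0.03, 0, 0, 0], [-0.067, -0.01, -0.005, -0.1], [-0.067, -0.04, -0.02, -0.22], [-0.067, -0.07, -0.03, -0.34], [-0.067, -0.1, -0.04, -0.46], [-0.067, -0.11, -0.045, -0.58], [-0.067, -0.128, -0.058, -0.7], [-0.067, -0.128, -0.06, -0.82]]}}

```text
t: 16.18
tcp_pos: [0.5068, 0.0497, 0.0499]
tool_rot: [-0.025, 0.708, 0.024, 0.706]
force: [-1.6, 0.8, -0.4]
finger_gap: 0.295
```

Run:
```python
from h import *
go([.51,.050,.05],0.08)
```

```text
t 16.18 tcp [0.5068 0.0497 0.0499] jawang 0.068 q6 -0.19 gap 0.025 F [-1.6  0.8 -0.4] tilt [-0.003 -0.001 -1.   ]
shift [-0.0002  0.      0.0032] turn -0.012 (alt 3.130) rows>=1
```

>>> {"method": "step_arm", "body": {"commands": [[0.02, 0, 0.003, -0.012], [0.04, 0, 0.003, -0.012], [0.055, 0, 0.003, -0.012], [0.059, 0, 0.003, -0.012], [0.059, 0, 0.003, -0.012]]}}

```text
t: 16.6
tcp_pos: [0.5091, 0.0499, -0.0097]
tool_rot: [-0.029, 0.708, 0.028, 0.705]
force: [-0.5, 0.3, -0.8]
finger_gap: 0.295
```

>>> {"method": "step_arm", "body": {"commands": [[0, 0, 0, 0], [0, 0, 0, 0], [-0.02, 0, 0, 0], [-0.06, 0, 0, 0], [-0.07, 0, 0, 0]], "jaw": 0.036}}

```text
t: 17.02
tcp_pos: [0.5123, 0.0498, 0.0647]
tool_rot: [-0.029, 0.705, 0.028, 0.708]
force: [-0.0, -0.3, 1.0]
finger_gap: 0.42
```

Run:
```python
from h import *
im=save('side','x.png',(190,150,350,270),4)
go([.6727,-.0276,.03],2.398)
```

```text
t 17.07 tcp [0.513  0.0497 0.0652] jawang 0.081 q6 -0.20 gap 0.036 F [ 0.6 -0.2  1.1] tilt [ 0.006 -0.002 -1.   ]
shift [ 0.0363 -0.0899  0.1528] turn 0.824 (alt -2.317) rows>=7
```

View pics/x.png

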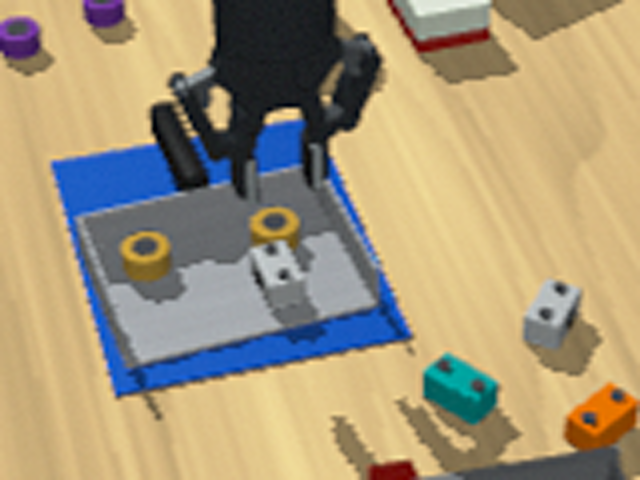

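>>> {"method": "step_arm", "body": {"commands": [[0, -0.012, 0.02, 0.12], [0, -0.025, 0.042, 0.24], [0, -0.038, 0.064, 0.36], [0, -0.05, 0.087, 0.48], [0, -0.063, 0.11, 0.6], [0.01, -0.076, 0.13, 0.72], [0.02, -0.09, 0.153, 0.824], [0.035, -0.09, 0.153, 0.824]], "jaw": 0.05}}

```text
t: 17.73
tcp_pos: [0.6801, -0.0312, 0.0325]
tool_rot: [0.259, 0.652, -0.258, 0.664]
force: [1.0, 0.5, -0.6]
finger_gap: 0.584
```

>>> {"method": "step_arm", "body": {"commands": [[0, 0, 0, 0], [0, 0, 0, 0]]}}

```text
t: 17.9
tcp_pos: [0.6797, -0.0315, 0.0315]
tool_rot: [0.259, 0.652, -0.258, 0.664]
force: [0.5, 0.2, 0.2]
finger_gap: 0.587
```

Run:
```python
from h import *
im=save('side','y.png',(280,170,370,260),6)
go([.6735,-.0276,-.017],2.398)
```

```text
t 17.95 tcp [ 0.6797 -0.0311  0.0323] jawang -0.749 q6 0.54 gap 0.050 F [0.  0.4 0.8] tilt [ 0.016 -0.005 -1.   ]
shift [ 0.0492 -0.002  -0.0077] turn -0.005 (alt 3.136) rows>=2
```

View pics/y.png

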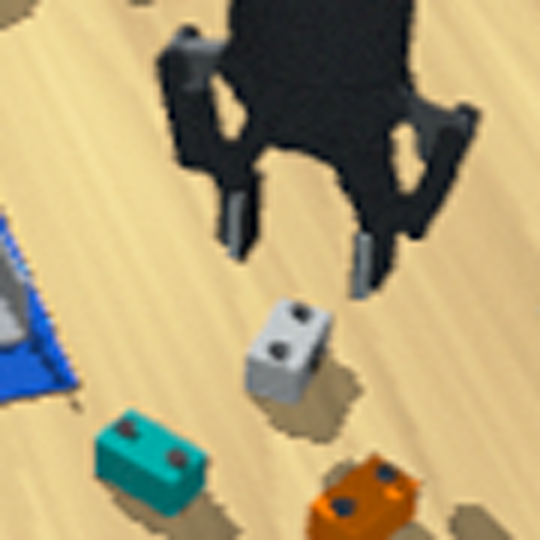

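>>> {"method": "step_arm", "body": {"commands": [[0.01, -0.002, -0.007, 0], [0.03, -0.002, -0.007, 0], [0.044, -0.002, -0.007, 0], [0.049, -0.002, -0.007, 0], [0.049, -0.002, -0.007, 0]]}}

```text
t: 18.37
tcp_pos: [0.6726, -0.0276, -0.018]
tool_rot: [0.259, 0.653, -0.258, 0.663]
force: [0.0, 0.2, 0.5]
finger_gap: 0.586
```

>>> {"method": "step_arm", "body": {"commands": [[0, 0, 0, 0], [0, 0, 0, 0], [0, 0, 0, 0], [0, 0, 0, 0]], "jaw": 0.015}}

```text
t: 18.7
tcp_pos: [0.6733, -0.0277, -0.017]
tool_rot: [0.259, 0.653, -0.258, 0.664]
force: [-0.4, -0.8, 1.0]
finger_gap: 0.293
```

Run:
```python
from h import *
im=save('side','z.png',(280,170,370,260),6)
go([.445,.047,.05],0.08)
```

```text
t 18.75 tcp [ 0.6733 -0.0277 -0.0171] jawang -0.748 q6 0.54 gap 0.025 F [ 0.5 -0.4  2.2] tilt [ 0.015 -0.005 -1.   ]
shift [-0.0708 -0.1001 -0.2172] turn -0.828 (alt 2.313) rows>=7
```

View pics/z.png

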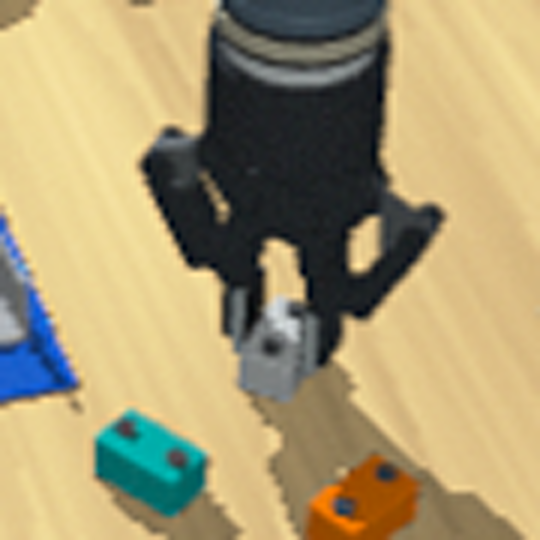

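>>> {"method": "step_arm", "body": {"commands": [[-0.035, 0, 0, 0], [-0.074, -0.012, -0.025, -0.12], [-0.074, -0.027, -0.06, -0.24], [-0.074, -0.043, -0.095, -0.36], [-0.074, -0.06, -0.13, -0.48], [-0.074, -0.075, -0.165, -0.6], [-0.074, -0.09, -0.197, -0.72], [-0.074, -0.1, -0.217, -0.828]]}}

```text
t: 19.42
tcp_pos: [0.44, 0.0483, 0.0535]
tool_rot: [-0.032, 0.703, 0.029, 0.71]
force: [-1.5, 0.6, -0.5]
finger_gap: 0.298
```

>>> {"method": "step_arm", "body": {"commands": [[0, 0, 0, 0], [0, 0, 0, 0]]}}

```text
t: 19.58
tcp_pos: [0.4385, 0.0489, 0.0539]
tool_rot: [-0.032, 0.703, 0.029, 0.71]
force: [0.5, 0.3, -0.0]
finger_gap: 0.291
```

Run:
```python
from h import *
go([.445,.047,-.009],0.08)
```

```text
t 19.58 tcp [0.4385 0.0489 0.0539] jawang 0.086 q6 -0.22 gap 0.025 F [ 0.5  0.3 -0. ] tilt [ 0.009 -0.004 -1.   ]
shift [ 0.0629 -0.0021  0.0057] turn 0.006 (alt -3.136) rows>=2
```

>>> {"method": "step_arm", "body": {"commands": [[0.02, -0.002, 0.005, 0], [0.04, -0.002, 0.005, 0], [0.058, -0.002, 0.005, 0], [0.063, -0.002, 0.005, 0], [0.063, -0.002, 0.005, 0]]}}

```text
t: 20.0
tcp_pos: [0.4463, 0.0464, -0.01]
tool_rot: [-0.031, 0.703, 0.028, 0.71]
force: [-0.7, -0.8, 1.0]
finger_gap: 0.292
```

>>> {"method": "step_arm", "body": {"commands": [[0, 0, 0, 0], [0, 0, 0, 0], [-0.02, 0, 0, 0], [-0.06, 0, 0, 0], [-0.1, 0.02, 0, 0], [-0.11, 0.06, 0, 0], [-0.11, 0.1, 0, 0], [-0.11, 0.14, 0, 0]], "jaw": 0.036}}

```text
t: 20.67
tcp_pos: [0.435, 0.188, 0.1022]
tool_rot: [-0.03, 0.701, 0.028, 0.712]
force: [1.0, -1.0, 0.2]
finger_gap: 0.425
```

Run:
```python
from h import *
im=save('side','A.png',(150,120,350,270),4)
t=save('top','B.png',(120,130,380,300),3)
go([.469,.181,.1],0.075)
```

```text
t 20.77 tcp [0.4333 0.1913 0.1011] jawang 0.091 q6 0.10 gap 0.036 F [ 0.  -0.  -0.4] tilt [ 0.015 -0.002 -1.   ]
shift [ 0.0016 -0.0135  0.0346] turn 0.016 (alt -3.126) rows>=1
```

View pics/A.png

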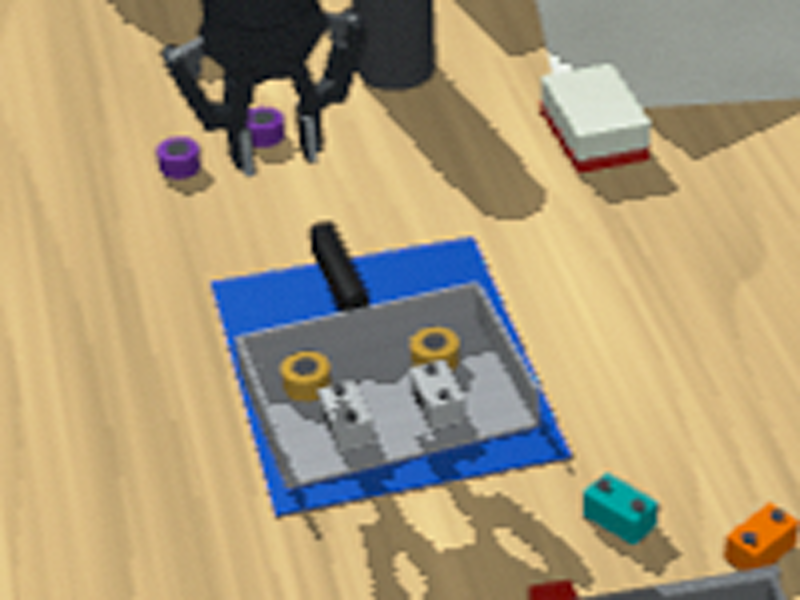

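View pics/B.png

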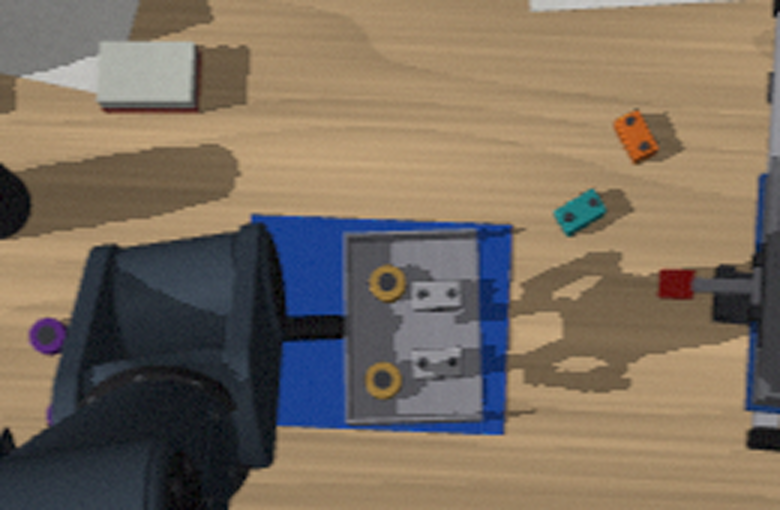

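>>> {"method": "step_arm", "body": {"commands": [[0.03, -0.012, 0.035, 0.018], [0.06, -0.012, 0.035, 0.018], [0.06, -0.012, 0.035, 0.018], [0.06, -0.012, 0.035, 0.018]], "jaw": 0.042}}

```text
t: 21.1
tcp_pos: [0.4686, 0.1816, 0.0407]
tool_rot: [-0.027, 0.703, 0.024, 0.71]
force: [-0.5, 0.4, 1.3]
finger_gap: 0.493
```

Run:
```python
from h import *
im=save('side','C.png',(190,140,310,230),6)
go([.469,.18,-.01],0.07)
```

```text
t 21.15 tcp [0.4691 0.1818 0.0419] jawang 0.072 q6 0.08 gap 0.042 F [-0.3  0.4 -0.2] tilt [ 0.012 -0.002 -1.   ]
shift [ 0.0519 -0.0016 -0.0009] turn 0.002 (alt -3.139) rows>=2
```

View pics/C.png

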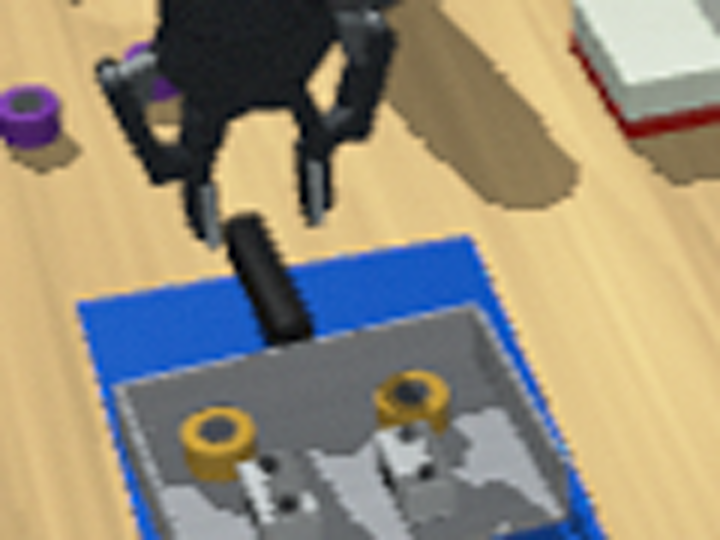

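Fingertips at (208,240) and (315,220) straddle the handle. Descend and grip.

>>> {"method": "step_arm", "body": {"commands": [[0.015, -0.002, -0.001, 0], [0.03, -0.002, -0.001, 0], [0.045, -0.002, -0.001, 0], [0.052, -0.002, -0.001, 0], [0.052, -0.002, -0.001, 0]]}}

```text
t: 21.57
tcp_pos: [0.4685, 0.1793, -0.0095]
tool_rot: [-0.026, 0.702, 0.024, 0.711]
force: [0.4, -0.0, -0.4]
finger_gap: 0.495
```

>>> {"method": "step_arm", "body": {"commands": [[0, 0, 0, 0], [0, 0, 0, 0], [0, 0, 0, 0], [0, 0, 0, 0], [0, 0, 0, 0], [0, 0, 0, 0]], "jaw": 0, "grip_force": 120}}

```text
t: 22.07
tcp_pos: [0.4697, 0.1792, -0.0078]
tool_rot: [-0.027, 0.701, 0.025, 0.712]
force: [1.7, -2.1, 5.6]
finger_gap: 0.213
```

>>> {"method": "step_arm", "body": {"commands": [[-0.003, 0, 0, 0], [-0.006, 0, 0, 0], [-0.01, 0, 0, 0], [-0.015, 0, 0, 0], [-0.02, 0, 0, 0], [-0.02, 0, 0, 0]]}}

```text
t: 22.57
tcp_pos: [0.4698, 0.1794, 0.0131]
tool_rot: [-0.027, 0.701, 0.025, 0.712]
force: [0.4, 0.3, -4.4]
finger_gap: 0.207
```

Run:
```python
from h import *
im=save('side','D.png',(190,130,310,230),6)
s=pose()[2];print(s['ft_torque'])
go([.469,.18,.2],0.07)
```

```text
[0.39263194 0.04491938 0.06587851]
t 22.62 tcp [0.4697 0.1794 0.0128] jawang 0.072 q6 0.08 gap 0.018 F [-0.3  0.4 -4.8] tilt [ 0.016 -0.002 -1.   ]
shift [-1.872e-01  1.000e-04  2.300e-03] turn 0.002 (alt -3.139) rows>=5
```

View pics/D.png

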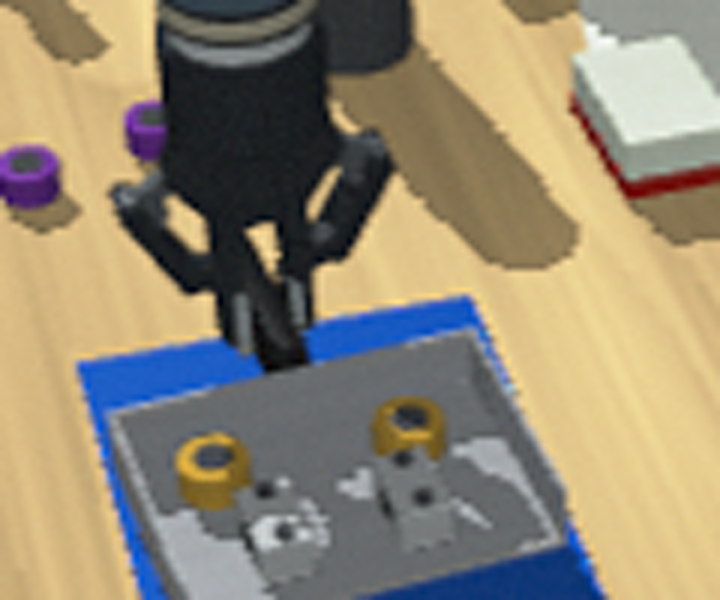

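>>> {"method": "step_arm", "body": {"commands": [[-0.015, 0, 0, 0], [-0.035, 0, 0, 0], [-0.055, 0, 0, 0], [-0.075, 0, 0, 0], [-0.095, 0, 0, 0], [-0.115, 0, 0, 0], [-0.13, 0, 0, 0], [-0.14, 0, 0, 0]]}}

```text
t: 23.28
tcp_pos: [0.4675, 0.1798, 0.1542]
tool_rot: [-0.026, 0.701, 0.025, 0.713]
force: [0.6, 0.1, -3.4]
finger_gap: 0.21
```

>>> {"method": "step_arm", "body": {"commands": [[-0.015, 0, 0, 0], [-0.03, 0, 0, 0], [-0.045, 0, 0, 0], [-0.055, 0, 0, 0], [-0.06, 0, 0, 0], [-0.06, 0, 0, 0]]}}

```text
t: 23.78
tcp_pos: [0.4666, 0.1801, 0.2148]
tool_rot: [-0.026, 0.7, 0.025, 0.713]
force: [0.6, -1.0, -4.0]
finger_gap: 0.211
```

Run:
```python
from h import *
im=save('side','E.png',(180,50,360,230),4)
s=pose()[2];print(s['ft_torque'])
go([.515,-.2,.215],0.0)
```

```text
[ 0.39326239  0.03898058 -0.03032967]
t 23.83 tcp [0.4661 0.18   0.214 ] jawang 0.072 q6 0.08 gap 0.018 F [-0.6  0.3 -4.5] tilt [ 0.017 -0.001 -1.   ]
shift [ 0.0004 -0.3825  0.0214] turn 0.072 (alt -3.069) rows>=10
```

View pics/E.png

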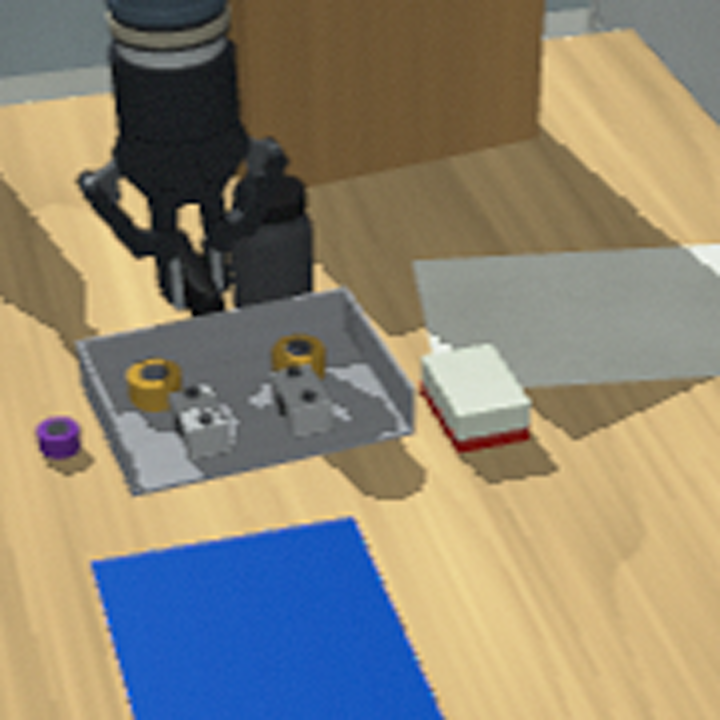

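>>> {"method": "step_arm", "body": {"commands": [[0, -0.008, 0.001, 0.01], [0, -0.024, 0.003, 0.03], [0, -0.048, 0.005, 0.05], [0, -0.073, 0.007, 0.07], [0, -0.098, 0.01, 0.09], [0, -0.123, 0.012, 0.11], [0, -0.148, 0.014, 0.132], [0, -0.173, 0.016, 0.132]]}}

```text
t: 24.5
tcp_pos: [0.4933, 0.007, 0.2135]
tool_rot: [0.022, 0.702, -0.022, 0.712]
force: [-0.1, 0.4, -4.7]
finger_gap: 0.214
```

Run:
```python
from h import *
go([.524,-.203,.22],-0.06)
```

```text
t 24.50 tcp [0.4933 0.007  0.2135] jawang -0.061 q6 -0.15 gap 0.018 F [-0.1  0.4 -4.7] tilt [ 0.014 -0.001 -1.   ]
shift [-0.0059 -0.2077  0.0436] turn -0.001 (alt 3.140) rows>=6
```

>>> {"method": "step_arm", "body": {"commands": [[0, -0.024, 0.005, 0], [-0.001, -0.05, 0.01, 0], [-0.002, -0.08, 0.017, 0], [-0.003, -0.11, 0.024, 0], [-0.004, -0.14, 0.03, 0], [-0.005, -0.168, 0.036, 0], [-0.006, -0.19, 0.04, 0], [-0.006, -0.203, 0.042, 0]]}}

```text
t: 25.17
tcp_pos: [0.5222, -0.2014, 0.2188]
tool_rot: [0.022, 0.702, -0.023, 0.711]
force: [0.5, 0.3, -5.3]
finger_gap: 0.206
```

>>> {"method": "step_arm", "body": {"commands": [[0, -0.004, 0, 0], [0, -0.004, 0, 0]]}}

```text
t: 25.33
tcp_pos: [0.5208, -0.2062, 0.2175]
tool_rot: [0.024, 0.703, -0.023, 0.71]
force: [-0.2, 0.3, -4.6]
finger_gap: 0.21
```

Run:
```python
from h import *
im=save('side','F.png',(200,130,420,370),3)
im=save('top','G.png',(280,130,480,300),3.5)
s=pose()[2];print(s['ft_torque'])
go([.524,-.203,.22],-0.06)
```

```text
[ 0.39190712  0.01495574 -0.06282929]
t 25.43 tcp [ 0.5208 -0.2039  0.2179] jawang -0.064 q6 -0.52 gap 0.018 F [ 0.3 -0.9 -4.1] tilt [ 0.01   0.001 -1.   ]
shift [-0.0021  0.0011  0.0031] turn -0.004 (alt 3.137) rows>=1
```

View pics/F.png

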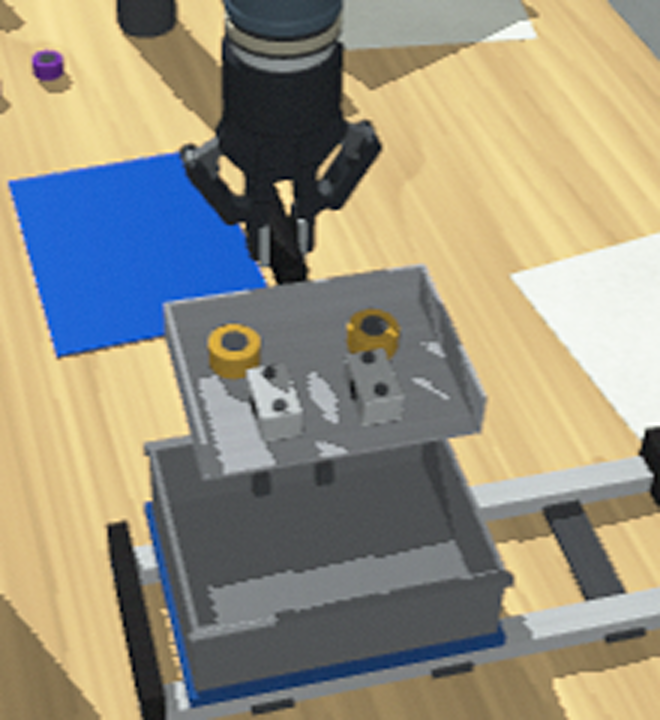

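View pics/G.png

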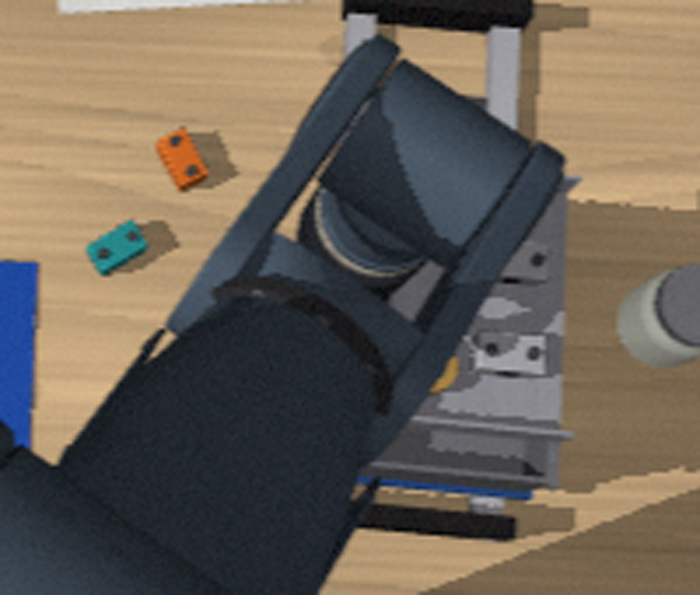

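Run:
```python
from h import *
for z in(.23,.265): print(px2w('top',(443.4,254.3),z),px2w('top',(444.3,181.4),z))
```

```text
[ 0.42763392 -0.37401701  0.23      ] [ 0.60391832 -0.38089369  0.23      ]
[ 0.42268116 -0.36302708  0.265     ] [ 0.5935182  -0.36969126  0.265     ]
```

>>> {"method": "step_arm", "body": {"commands": [[0, 0, 0.003, 0], [0, 0, 0.005, 0]], "grip_force": 60}}

```text
t: 25.6
tcp_pos: [0.5255, -0.2024, 0.2177]
tool_rot: [0.023, 0.704, -0.021, 0.71]
force: [0.1, -0.5, -4.9]
finger_gap: 0.211
```

>>> {"method": "step_arm", "body": {"commands": [[0, 0, 0, 0], [0, 0, 0, 0]], "grip_force": 40}}

```text
t: 25.77
tcp_pos: [0.5256, -0.2012, 0.2177]
tool_rot: [0.023, 0.704, -0.02, 0.71]
force: [-0.5, 0.7, -4.2]
finger_gap: 0.207
```

Run:
```python
from h import *
im=save('side','H.png',(200,130,420,370),2.5)
s=pose()[2];print(s['ft_torque'],s['force'])
```

```text
[ 0.34193304 -0.00316364 -0.03845889] [ 1.65745122  0.58336788 -4.3887089 ]
```

View pics/H.png

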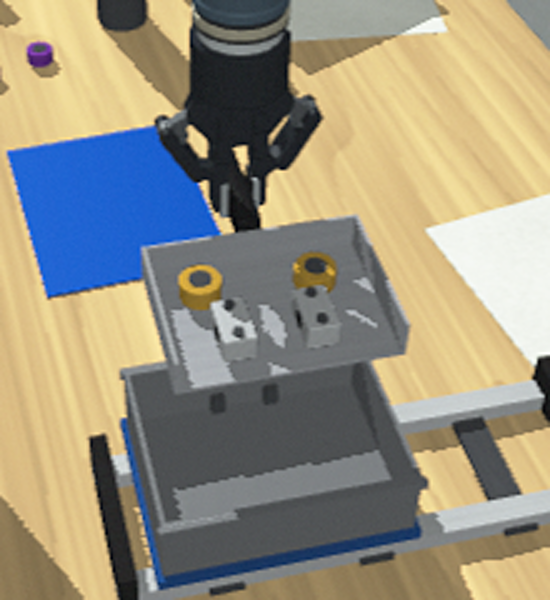

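>>> {"method": "step_arm", "body": {"commands": [[0, 0, 0, 0], [0, 0, 0, 0]], "grip_force": 30}}

```text
t: 25.98
tcp_pos: [0.5256, -0.2011, 0.2178]
tool_rot: [0.023, 0.704, -0.02, 0.71]
force: [-0.2, 0.2, -4.5]
finger_gap: 0.212
```

Run:
```python
from h import *
im=save('side','I.png',(200,130,420,370),2.5)
s=pose()[2];print(s['ft_torque'],s['force'],s['finger_gap'])
```

```text
[ 0.36143147 -0.03027286 -0.03091301] [-0.17182628  0.42061197 -3.89959281] 0.21400105225598037
```

View pics/I.png

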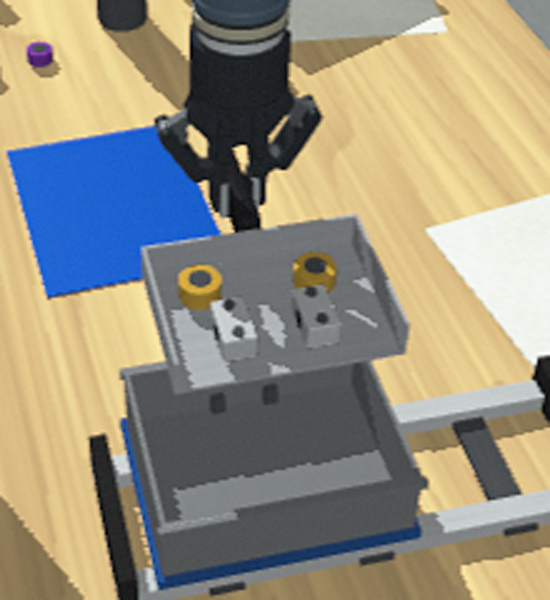

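>>> {"method": "step_arm", "body": {"commands": [[0, 0, 0, 0], [0, 0, 0, 0], [0, 0, 0, 0]], "grip_force": 20}}

```text
t: 26.28
tcp_pos: [0.5255, -0.2013, 0.2179]
tool_rot: [0.023, 0.704, -0.021, 0.71]
force: [0.2, 1.1, -4.6]
finger_gap: 0.214
```

Run:
```python
from h import *
im=save('side','J.png',(200,130,420,370),2.5)
s=pose()[2];print(s['ft_torque'],s['force'],s['finger_gap'])
```

```text
[ 0.36590702  0.0178374  -0.04098715] [ 0.34198479  0.059888   -5.34612898] 0.21115221992467562
```

View pics/J.png

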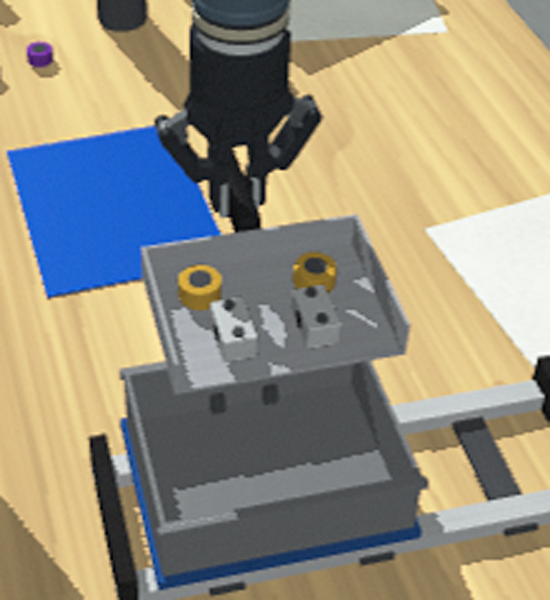

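>>> {"method": "step_arm", "body": {"commands": [[-0.03, 0, 0, 0], [-0.045, 0, 0, 0], [-0.05, 0, 0, 0]]}}

```text
t: 26.58
tcp_pos: [0.5268, -0.2027, 0.2707]
tool_rot: [0.022, 0.702, -0.022, 0.712]
force: [0.1, -0.3, -3.8]
finger_gap: 0.214
```

Run:
```python
from h import *
im=save('side','K.png',(200,110,420,350),2.5)
s=pose()[2];print(s['ft_torque'],s['force'],s['finger_gap'],s['tcp_pos'])
```

```text
[ 0.40349394 -0.05902592  0.02614912] [-0.32410186  0.07691922 -4.42334422] 0.21445807289254223 [ 0.52654864 -0.20249709  0.27046863]
```

View pics/K.png

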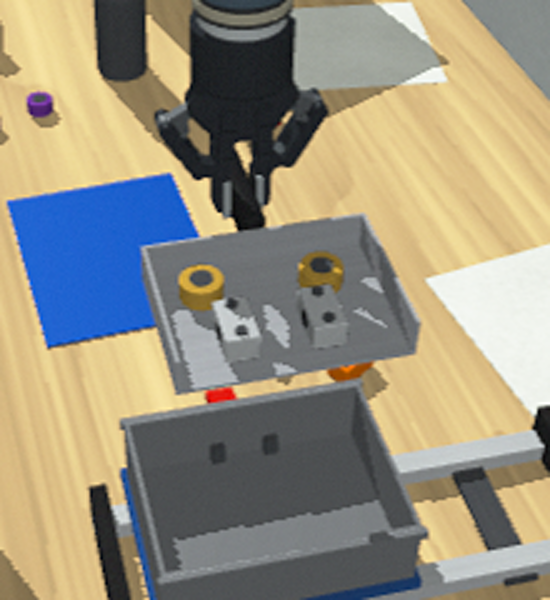

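>>> {"method": "step_arm", "body": {"commands": [[0, 0, 0, 0], [0, 0, 0, 0], [0, 0, 0, 0]], "grip_force": 120}}

```text
t: 26.88
tcp_pos: [0.5258, -0.202, 0.2692]
tool_rot: [0.022, 0.703, -0.021, 0.711]
force: [-0.1, 0.1, -5.2]
finger_gap: 0.211
```

Run:
```python
from h import *
go([.4835,.167,.22],0.0)
```

```text
t 26.88 tcp [ 0.5258 -0.202   0.2692] jawang -0.061 q6 -0.51 gap 0.018 F [-0.1  0.1 -5.2] tilt [ 0.011  0.001 -1.   ]
shift [ 0.0492  0.3657 -0.0654] turn -0.061 (alt 3.080) rows>=9
```

>>> {"method": "step_arm", "body": {"commands": [[0, 0.005, -0.001, 0], [0, 0.015, -0.003, -0.01], [0, 0.03, -0.006, -0.02], [0, 0.05, -0.01, -0.03], [0, 0.075, -0.014, -0.04], [0.005, 0.1, -0.018, -0.05], [0.01, 0.125, -0.022, -0.061], [0.015, 0.15, -0.027, -0.061]]}}

```text
t: 27.55
tcp_pos: [0.5074, -0.048, 0.2541]
tool_rot: [0.0, 0.703, 0.001, 0.711]
force: [0.1, -0.0, -4.2]
finger_gap: 0.212
```

Run:
```python
from h import *
go([.4835,.167,.2],0.0)
```

```text
t 27.55 tcp [ 0.5074 -0.048   0.2541] jawang 0.001 q6 -0.32 gap 0.018 F [ 0.1 -0.  -4.2] tilt [ 0.011  0.002 -1.   ]
shift [ 0.0543  0.2149 -0.0243] turn 0.001 (alt -3.140) rows>=6
```

>>> {"method": "step_arm", "body": {"commands": [[0.005, 0.025, -0.003, 0], [0.01, 0.05, -0.006, 0], [0.015, 0.078, -0.009, 0], [0.02, 0.105, -0.012, 0], [0.03, 0.133, -0.015, 0], [0.04, 0.16, -0.018, 0], [0.05, 0.185, -0.021, 0], [0.054, 0.205, -0.023, 0]]}}

```text
t: 28.22
tcp_pos: [0.4823, 0.1602, 0.1992]
tool_rot: [-0.0, 0.704, 0.002, 0.71]
force: [0.2, -0.5, -4.5]
finger_gap: 0.209
```

Run:
```python
from h import *
go([.4835,.167,.03],0.0)
im=save('side','L.png',(170,80,370,260),3)
im=save('top','L2.png',(180,130,380,300),3.5)
```

```text
t 28.22 tcp [0.4823 0.1602 0.1992] jawang 0.003 q6 0.09 gap 0.018 F [ 0.2 -0.5 -4.5] tilt [ 0.009  0.003 -1.   ]
shift [ 0.1692  0.0062 -0.0002] turn 0.003 (alt -3.138) rows>=5
```

View pics/L.png

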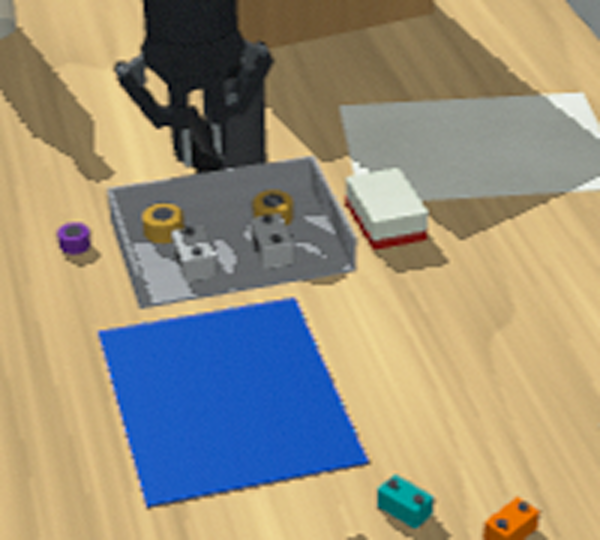

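View pics/L2.png

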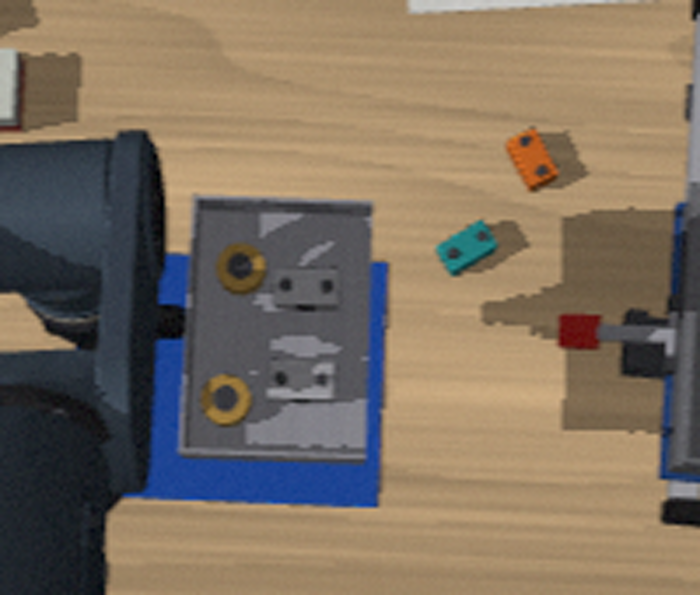

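>>> {"method": "step_arm", "body": {"commands": [[0.015, 0.002, 0, 0], [0.035, 0.005, 0, 0], [0.06, 0.006, 0, 0], [0.085, 0.006, 0, 0], [0.11, 0.006, 0, 0], [0.135, 0.006, 0, 0], [0.155, 0.006, 0, 0], [0.17, 0.006, 0, 0]]}}

```text
t: 28.98
tcp_pos: [0.4835, 0.1679, 0.0283]
tool_rot: [-0.001, 0.704, 0.004, 0.71]
force: [0.3, 0.3, -4.4]
finger_gap: 0.208
```

>>> {"method": "step_arm", "body": {"commands": [[0.01, 0, 0, 0], [0.018, 0, 0, 0], [0.026, 0, 0, 0], [0.031, 0, 0, 0], [0.033, 0, 0, 0]]}}

```text
t: 29.4
tcp_pos: [0.484, 0.168, -0.005]
tool_rot: [-0.001, 0.704, 0.004, 0.71]
force: [0.1, 0.6, -4.7]
finger_gap: 0.212
```

Run:
```python
from h import *
go([.4835,.167,-.008],0.0)
im=save('side','M.png',(170,100,350,260),3.5)
```

```text
t 29.40 tcp [ 0.484  0.168 -0.005] jawang 0.007 q6 0.10 gap 0.018 F [ 0.1  0.6 -4.7] tilt [ 0.009  0.004 -1.   ]
shift [ 0.003  -0.001  -0.0005] turn 0.007 (alt -3.135) rows>=1
```

View pics/M.png

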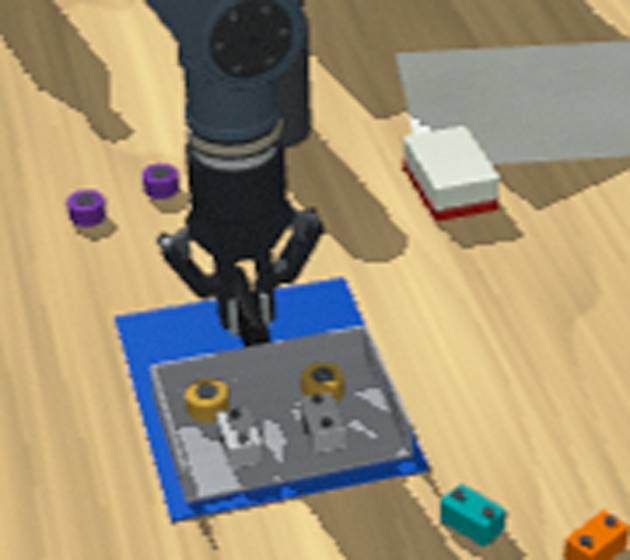

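Position over the mat is good. Touch down, open, and regrip near the handle's tail.

>>> {"method": "step_arm", "body": {"commands": [[0.002, 0, 0, 0], [0.004, 0, 0, 0], [0.004, 0, 0, 0]]}}

```text
t: 29.7
tcp_pos: [0.4846, 0.1681, -0.0076]
tool_rot: [-0.001, 0.703, 0.004, 0.711]
force: [-1.1, 0.5, 2.5]
finger_gap: 0.212
```

>>> {"method": "step_arm", "body": {"commands": [[0, 0, 0, 0], [0, 0, 0, 0], [0, 0, 0, 0]], "jaw": 0.04}}

```text
t: 29.95
tcp_pos: [0.4855, 0.1682, -0.0069]
tool_rot: [-0.002, 0.703, 0.004, 0.711]
force: [-0.3, 0.6, -0.8]
finger_gap: 0.466
```

Run:
```python
from h import *
go([.484,.199,-.01],0.0)
im=save('side','N.png',(170,100,350,260),3.5)
```

```text
t 29.95 tcp [ 0.4855  0.1682 -0.0069] jawang 0.008 q6 0.10 gap 0.040 F [-0.3  0.6 -0.8] tilt [ 0.012  0.004 -1.   ]
shift [ 0.0031  0.0308 -0.0013] turn 0.008 (alt -3.134) rows>=1
```

View pics/N.png

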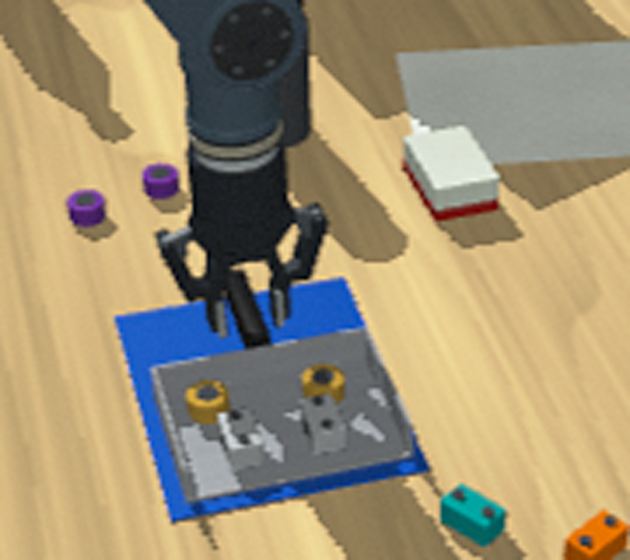

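>>> {"method": "step_arm", "body": {"commands": [[-0.006, 0.012, -0.001, 0.008], [-0.01, 0.024, -0.001, 0.008], [-0.01, 0.035, -0.002, 0.008], [-0.01, 0.035, -0.002, 0.008]]}}

```text
t: 30.33
tcp_pos: [0.4831, 0.2051, 0.0033]
tool_rot: [0.001, 0.702, 0.002, 0.712]
force: [0.8, 0.4, -0.1]
finger_gap: 0.469
```

>>> {"method": "step_arm", "body": {"commands": [[0, 0, 0, 0], [0, 0, 0, 0], [0, 0, 0, 0], [0, 0, 0, 0], [0, 0, 0, 0]], "jaw": 0}}

```text
t: 30.75
tcp_pos: [0.4835, 0.2053, 0.0036]
tool_rot: [0.001, 0.702, 0.002, 0.712]
force: [0.5, 3.0, 3.8]
finger_gap: 0.201
```

>>> {"method": "step_arm", "body": {"commands": [[-0.003, 0, 0, 0], [-0.006, 0, 0, 0], [-0.01, 0, 0, 0], [-0.015, 0, 0, 0], [-0.02, 0, 0, 0], [-0.02, 0, 0, 0]]}}

```text
t: 31.25
tcp_pos: [0.4836, 0.2052, 0.0244]
tool_rot: [0.001, 0.702, 0.002, 0.713]
force: [1.0, -0.4, -5.3]
finger_gap: 0.198
```

Run:
```python
from h import *
go([.484,.203,.2],0.0)
print(pose()[2]['ft_torque'])
im=save('side','O.png',(170,100,350,260),3.5)
```

```text
t 31.25 tcp [0.4836 0.2052 0.0244] jawang 0.001 q6 0.18 gap 0.017 F [ 1.  -0.4 -5.3] tilt [ 0.015  0.005 -1.   ]
shift [-0.1756 -0.0013  0.0031] turn 0.001 (alt -3.140) rows>=5
[ 0.57310389 -0.00494266 -0.05101632]
```

View pics/O.png

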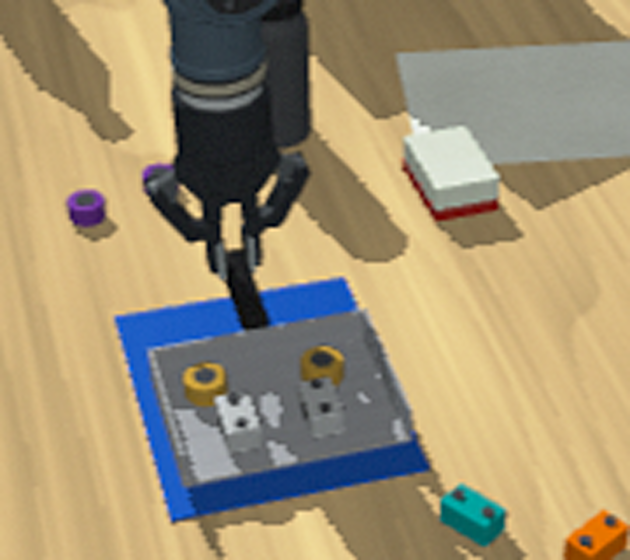

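>>> {"method": "step_arm", "body": {"commands": [[-0.015, 0, 0, 0], [-0.035, 0, 0, 0], [-0.06, 0, 0, 0], [-0.085, 0, 0, 0], [-0.11, 0, 0, 0], [-0.135, 0, 0, 0], [-0.155, 0, 0, 0], [-0.17, 0, 0, 0]]}}

```text
t: 31.97
tcp_pos: [0.4809, 0.2045, 0.1959]
tool_rot: [0.002, 0.701, 0.002, 0.713]
force: [0.5, 0.7, -4.6]
finger_gap: 0.198
```

Run:
```python
from h import *
go([.523,-.163,.235],-.06)
print(pose()[2]['ft_torque'])
```

```text
t 31.97 tcp [0.4809 0.2045 0.1959] jawang 0.001 q6 0.18 gap 0.017 F [ 0.5  0.7 -4.6] tilt [ 0.017  0.006 -1.   ]
shift [-0.0404 -0.3673  0.0423] turn 0.061 (alt -3.080) rows>=9
[ 0.58616591  0.03018431 -0.00280941]
```

>>> {"method": "step_arm", "body": {"commands": [[-0.01, -0.006, 0.001, 0], [-0.02, -0.02, 0.003, 0.01], [-0.03, -0.04, 0.005, 0.02], [-0.04, -0.065, 0.008, 0.03], [-0.04, -0.093, 0.011, 0.04], [-0.04, -0.121, 0.014, 0.05], [-0.04, -0.149, 0.017, 0.06], [-0.04, -0.177, 0.02, 0.06]]}}

```text
t: 32.63
tcp_pos: [0.4991, 0.0265, 0.2348]
tool_rot: [0.023, 0.702, -0.018, 0.712]
force: [-0.4, 0.8, -5.3]
finger_gap: 0.201
```

Run:
```python
from h import *
go([.523,-.163,.235],-.06)
```

```text
t 32.63 tcp [0.4991 0.0265 0.2348] jawang -0.059 q6 -0.12 gap 0.017 F [-0.4  0.8 -5.3] tilt [ 0.015  0.007 -1.   ]
shift [-0.0011 -0.1877  0.035 ] turn 0.001 (alt -3.141) rows>=5
```

>>> {"method": "step_arm", "body": {"commands": [[0, -0.024, 0.004, 0], [0, -0.05, 0.009, 0], [0, -0.078, 0.014, 0], [0, -0.106, 0.02, 0], [0, -0.134, 0.026, 0], [0, -0.158, 0.03, 0], [0, -0.176, 0.033, 0], [0, -0.186, 0.035, 0]]}}

```text
t: 33.3
tcp_pos: [0.5222, -0.1631, 0.2331]
tool_rot: [0.024, 0.702, -0.019, 0.711]
force: [0.3, 0.8, -4.2]
finger_gap: 0.198
```

>>> {"method": "step_arm", "body": {"commands": [[0, 0, 0, 0], [0, 0, 0, 0], [0, 0, 0, 0]], "grip_force": 50}}

```text
t: 33.55
tcp_pos: [0.5213, -0.1615, 0.2326]
tool_rot: [0.025, 0.703, -0.018, 0.711]
force: [0.6, 0.2, -3.9]
finger_gap: 0.195
```

Run:
```python
from h import *
go([.523,-.163,.235],-.06)
print(pose()[2]['ft_torque'])
im=save('side','P.png',(200,110,420,350),2.5)
```

```text
t 33.55 tcp [ 0.5213 -0.1615  0.2326] jawang -0.061 q6 -0.46 gap 0.017 F [ 0.6  0.2 -3.9] tilt [ 0.011  0.009 -1.   ]
shift [-0.0024 -0.0013  0.0018] turn -0.001 (alt 3.140) rows>=1
[ 0.56226602  0.01407385 -0.01164574]
```

View pics/P.png

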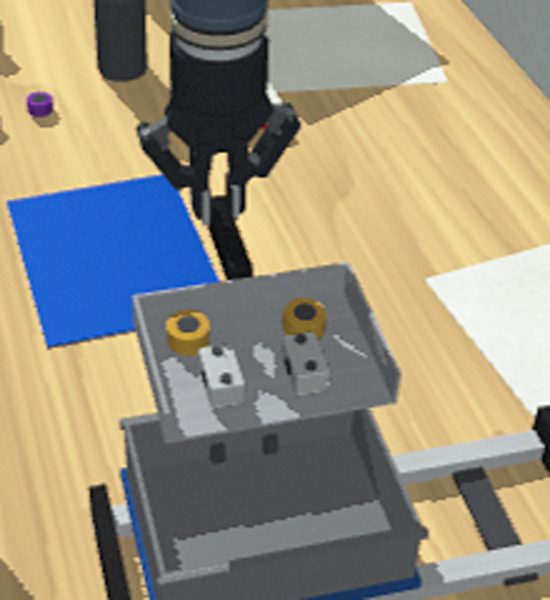

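>>> {"method": "step_arm", "body": {"commands": [[0, 0, 0, 0], [0, 0, 0, 0], [0, 0, 0, 0]], "grip_force": 30}}

```text
t: 33.85
tcp_pos: [0.5214, -0.1605, 0.2328]
tool_rot: [0.024, 0.703, -0.018, 0.711]
force: [-0.0, 0.3, -4.9]
finger_gap: 0.196
```

Run:
```python
from h import *
print(pose()[2]['ft_torque'])
im=save('side','Q.png',(200,110,420,350),2.5)
```

```text
[ 0.50770076 -0.00378815 -0.01121637]
```

View pics/Q.png

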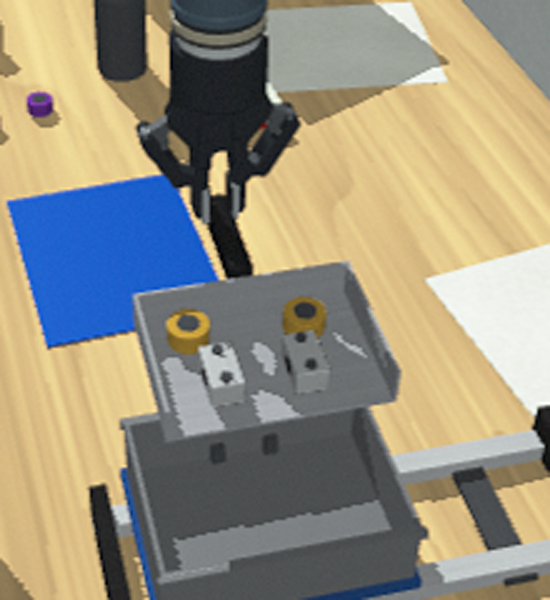

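>>> {"method": "step_arm", "body": {"commands": [[0, 0, 0, 0], [0, 0, 0, 0], [0, 0, 0, 0]], "grip_force": 20}}

```text
t: 34.15
tcp_pos: [0.5215, -0.1606, 0.2329]
tool_rot: [0.024, 0.703, -0.018, 0.711]
force: [0.1, 0.2, -5.0]
finger_gap: 0.198
```

Run:
```python
from h import *
print(pose()[2]['ft_torque'])
im=save('side','R.png',(200,110,420,350),2.5)
```

```text
[ 0.52727778 -0.03606792  0.00151294]
```

View pics/R.png

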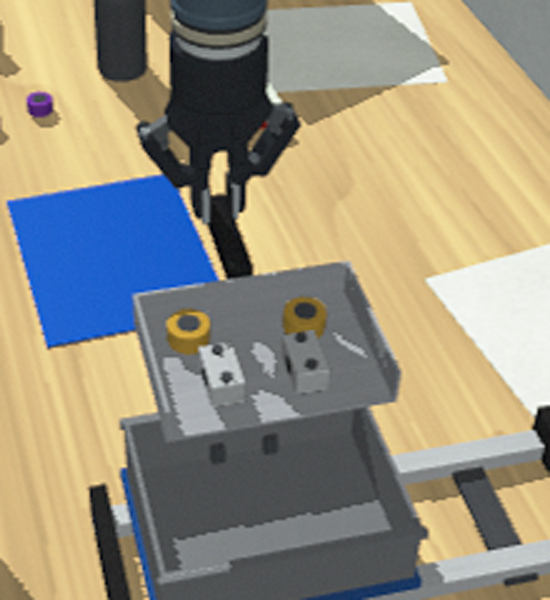

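>>> {"method": "step_arm", "body": {"commands": [[0, 0, 0, 0], [0, 0, 0, 0], [0, 0, 0, 0]], "grip_force": 20, "jaw": 0}}

```text
t: 34.45
tcp_pos: [0.5215, -0.1607, 0.2329]
tool_rot: [0.024, 0.703, -0.018, 0.711]
force: [-0.0, 0.0, -5.1]
finger_gap: 0.198
```

Run:
```python
from h import *
p,M,s=pose();print(s['ft_torque'],s['finger_gap'],M.round(3))
im=save('side','S.png',(200,110,420,350),2.5)
```

```text
[ 0.52209528 -0.01910465  0.07063958] 0.19840272857849203 [[ 0.012  0.059  0.998]
 [ 0.009  0.998 -0.06 ]
 [-1.     0.01   0.011]]
```

View pics/S.png

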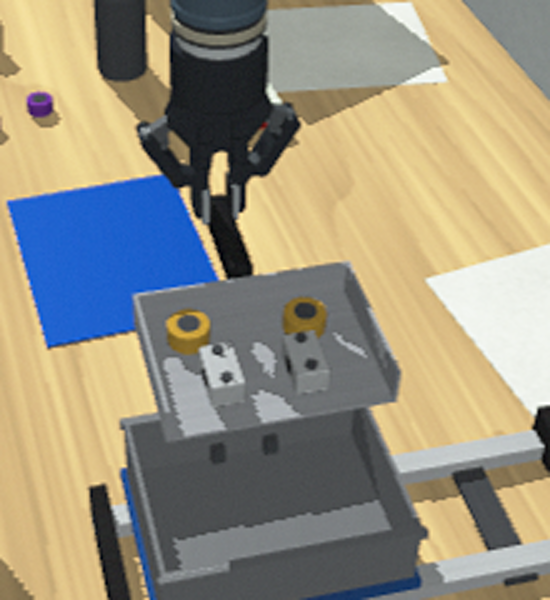

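>>> {"method": "step_arm", "body": {"commands": [[0, 0, 0, 0], [0, 0, 0, 0], [0, 0, 0, 0]], "jaw": 0.016}}

```text
t: 34.75
tcp_pos: [0.5215, -0.1608, 0.2329]
tool_rot: [0.024, 0.703, -0.018, 0.711]
force: [0.7, 0.2, -5.4]
finger_gap: 0.199
```

Run:
```python
from h import *
p,M,s=pose();print(p,s['ft_torque'],s['force'],s['finger_gap']*.0854)
```

```text
[ 0.52150509 -0.16076415  0.2328668 ] [0.48518928 0.00440687 0.05668785] [ 0.71230206  0.18320094 -5.41125652] 0.01695664974100095
```

>>> {"method": "step_arm", "body": {"commands": [[0, 0, 0, 0], [0, 0, 0, 0], [0, 0, 0, 0]], "jaw": 0.0165}}

```text
t: 35.0
tcp_pos: [0.5215, -0.1608, 0.2329]
tool_rot: [0.024, 0.703, -0.018, 0.711]
force: [-0.2, -0.7, -4.4]
finger_gap: 0.2
```

Run:
```python
from h import *
p,M,s=pose();print(p,s['ft_torque'],s['force'],s['finger_gap']*.0854)
im=save('side','T.png',(200,110,420,350),2.5)
```

```text
[ 0.52149706 -0.1607947   0.23287734] [ 0.54145149  0.01998888 -0.0066969 ] [-0.17789365 -0.7014628  -4.38991699] 0.017080822529546378
```

View pics/T.png

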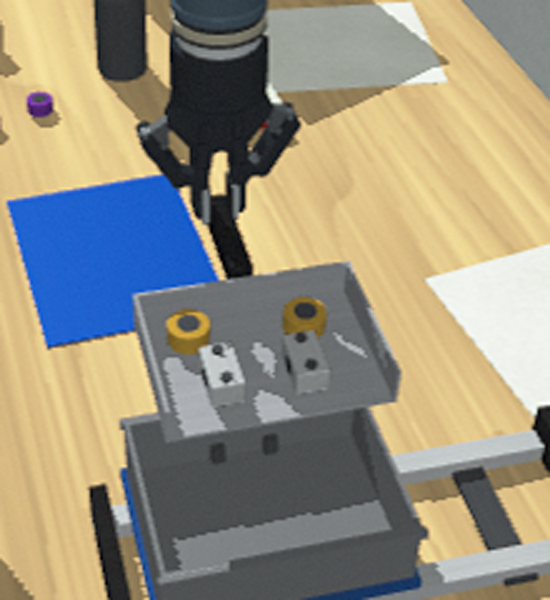

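>>> {"method": "step_arm", "body": {"commands": [[0, 0, 0, 0], [0, 0, 0, 0]], "jaw": 0.017}}

```text
t: 35.22
tcp_pos: [0.5215, -0.1608, 0.2329]
tool_rot: [0.024, 0.703, -0.018, 0.711]
force: [0.5, 0.2, -5.2]
finger_gap: 0.204
```

Run:
```python
from h import *
p,M,s=pose();print(p,s['ft_torque'],s['force'],s['finger_gap']*.0854)
im=save('side','U.png',(200,110,420,350),2.5)
```

```text
[ 0.52149493 -0.16078169  0.23289114] [ 0.53432152 -0.03323914 -0.04311278] [ 0.45533515  0.18914161 -5.15979752] 0.017418889932974815
```

View pics/U.png

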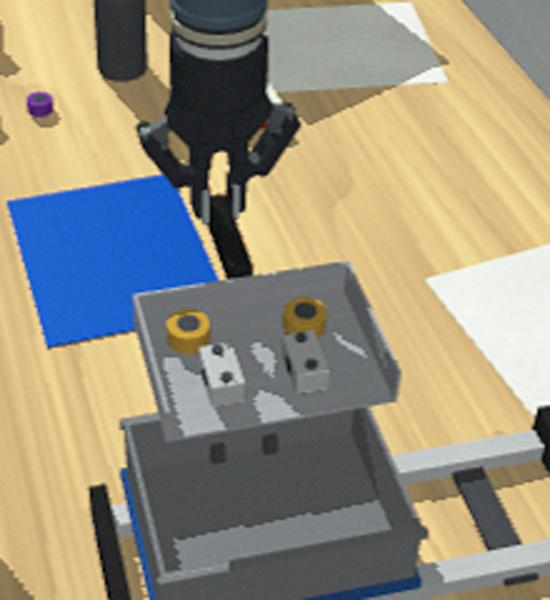

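>>> {"method": "step_arm", "body": {"commands": [[0, 0, 0, 0], [0, 0, 0, 0]], "jaw": 0.0174}}

```text
t: 35.43
tcp_pos: [0.5215, -0.1608, 0.2329]
tool_rot: [0.024, 0.703, -0.018, 0.711]
force: [0.4, -0.3, -4.3]
finger_gap: 0.209
```

Run:
```python
from h import *
p,M,s=pose();print(p,s['ft_torque'],s['force'],s['finger_gap']*.0854)
im=save('side','U.png',(200,110,420,350),2.5)
```

```text
[ 0.52149432 -0.16076045  0.23289086] [ 0.57359424 -0.06727519  0.00158464] [ 0.41171748 -0.26433145 -4.33145753] 0.017845712830797604
```

View pics/U.png

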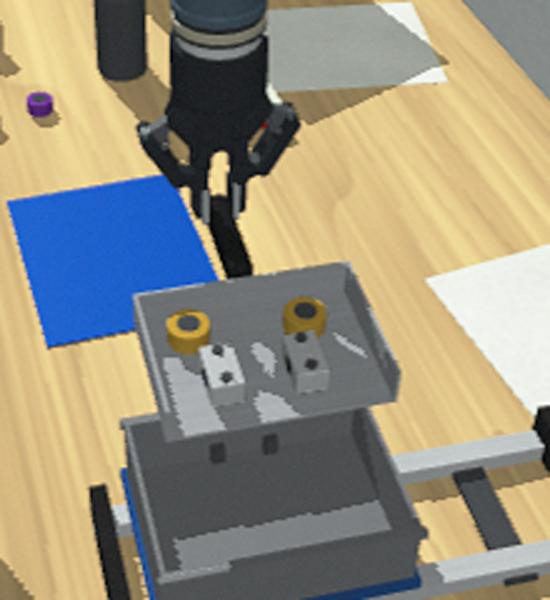

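>>> {"method": "step_arm", "body": {"commands": [[0, 0, 0, 0], [0, 0, 0, 0]], "jaw": 0.0178}}

```text
t: 35.65
tcp_pos: [0.5215, -0.1608, 0.2329]
tool_rot: [0.024, 0.703, -0.018, 0.711]
force: [-1.0, -0.0, -4.2]
finger_gap: 0.215
```

Run:
```python
from h import *
p,M,s=pose();print(p,s['ft_torque'],s['force'],s['finger_gap']*.0854)
im=save('side','U.png',(200,110,420,350),2.5)
```

```text
[ 0.52148349 -0.16077679  0.23289927] [ 0.47769173 -0.05071197 -0.02792973] [-1.0185174  -0.04617477 -4.22737004] 0.018321732417206398
```

View pics/U.png

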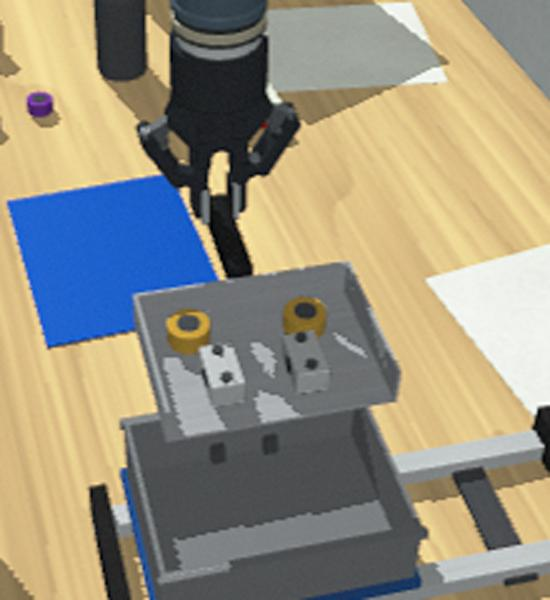

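>>> {"method": "step_arm", "body": {"commands": [[0, 0, 0, 0], [0, 0, 0, 0]], "jaw": 0.0181}}

```text
t: 35.87
tcp_pos: [0.5215, -0.1608, 0.2328]
tool_rot: [0.024, 0.703, -0.018, 0.711]
force: [-0.6, -0.2, -4.5]
finger_gap: 0.215
```

Run:
```python
from h import *
p,M,s=pose();print(p,s['ft_torque'],s['force'],s['finger_gap']*.0854)
im=save('side','U.png',(200,110,420,350),2.5)
```

```text
[ 0.52148436 -0.1607507   0.23284907] [ 0.53232174 -0.00716469 -0.04871896] [-0.59156246 -0.16649726 -4.53020844] 0.018397110285351168
```

View pics/U.png

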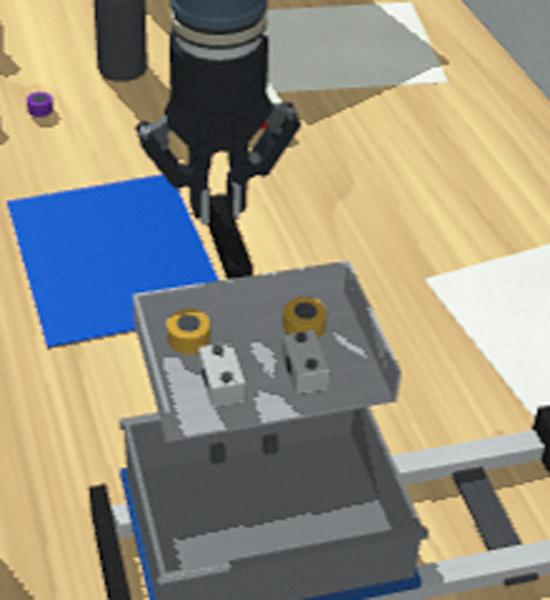

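>>> {"method": "step_arm", "body": {"commands": [[0, 0, 0, 0], [0, 0, 0, 0]], "jaw": 0.0184}}

```text
t: 36.08
tcp_pos: [0.5216, -0.161, 0.233]
tool_rot: [0.024, 0.703, -0.018, 0.711]
force: [0.1, -2.0, -4.3]
finger_gap: 0.217
```

Run:
```python
from h import *
p,M,s=pose();print(p,s['ft_torque'],s['force'],s['finger_gap']*.0854)
im=save('side','U.png',(200,110,420,350),2.5)
```

```text
[ 0.52161358 -0.16100386  0.23301067] [ 0.45004017 -0.04105795  0.00683113] [ 0.114512   -1.98139743 -4.30280073] 0.018572341597075177
```

View pics/U.png

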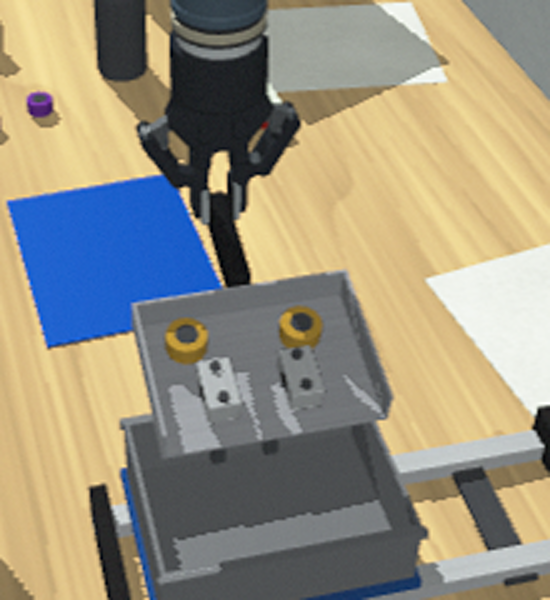

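>>> {"method": "step_arm", "body": {"commands": [[0, 0, 0, 0], [0, 0, 0, 0]]}}

```text
t: 36.3
tcp_pos: [0.5216, -0.1609, 0.233]
tool_rot: [0.024, 0.703, -0.018, 0.711]
force: [0.3, 0.6, -3.1]
finger_gap: 0.222
```

Run:
```python
from h import *
p,M,s=pose();print(p,s['ft_torque'],s['force'],s['finger_gap']*.0854)
im=save('side','V.png',(200,110,420,350),2.5)
```

```text
[ 0.52158268 -0.16091999  0.23299555] [ 0.56069179 -0.06708671  0.01500339] [ 0.26339612  0.60537366 -3.10955284] 0.018931949724492768
```

View pics/V.png

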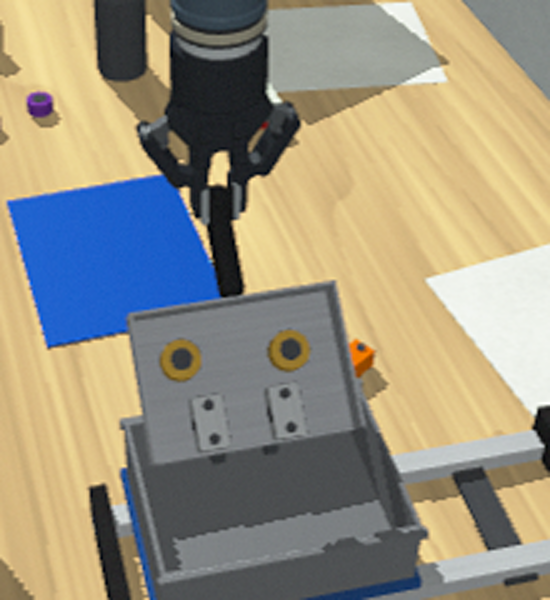

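>>> {"method": "step_arm", "body": {"commands": [[0, 0, 0, 0], [0, 0, 0, 0]]}}

```text
t: 36.52
tcp_pos: [0.5218, -0.1611, 0.2333]
tool_rot: [0.024, 0.702, -0.018, 0.711]
force: [0.5, -0.6, -2.5]
finger_gap: 0.216
```

Run:
```python
from h import *
p,M,s=pose();print(p,s['ft_torque'],s['force'],s['finger_gap']*.0854)
im=save('side','W.png',(200,110,420,350),2.5)
```

```text
[ 0.52181529 -0.16110957  0.23326164] [ 0.28109617 -0.03379548 -0.03212057] [ 0.54188522 -0.59452416 -2.4515503 ] 0.018462533103666783
```

View pics/W.png

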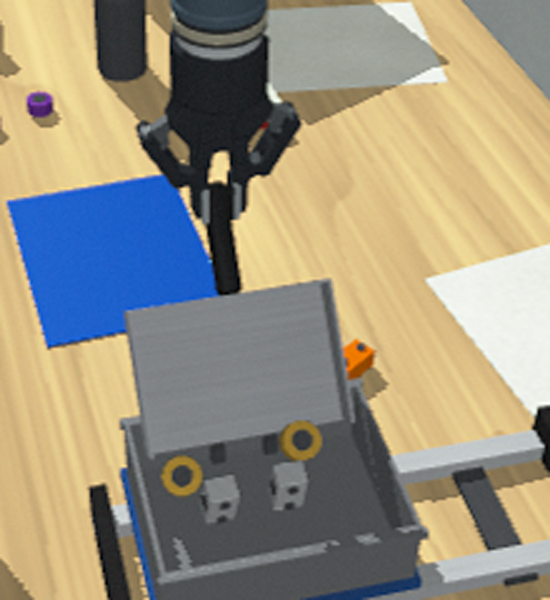

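>>> {"method": "step_arm", "body": {"commands": [[0, 0, 0, 0], [0, 0, 0, 0], [0, 0, 0, 0], [0, 0, 0, 0], [0, 0, 0, 0]], "jaw": 0, "grip_force": 100}}

```text
t: 36.98
tcp_pos: [0.522, -0.1614, 0.2335]
tool_rot: [0.024, 0.702, -0.018, 0.711]
force: [-1.0, -0.5, -2.1]
finger_gap: 0.201
```

Run:
```python
from h import *
p,M,s=pose();print(p,s['ft_torque'],s['force'],s['finger_gap']*.0854)
im=save('side','X.png',(200,110,420,350),2.5)
im=save('top','X2.png',(280,150,480,300),3)
go([.52,-.1,.3],0)
```

```text
[ 0.52200229 -0.16135018  0.23350052] [ 0.0819893   0.01776742 -0.04015406] [-1.03137468 -0.49183888 -2.08801716] 0.017180948882452803
t 37.08 tcp [ 0.522  -0.1613  0.2334] jawang -0.059 q6 -0.46 gap 0.017 F [ 0.5  0.4 -1.4] tilt [ 0.013  0.007 -1.   ]
shift [-0.0662  0.0616 -0.0048] turn -0.059 (alt 3.082) rows>=3
```

View pics/X.png

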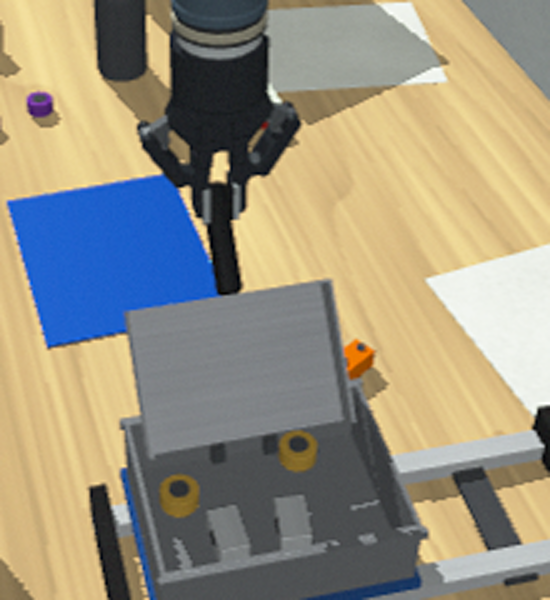

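View pics/X2.png

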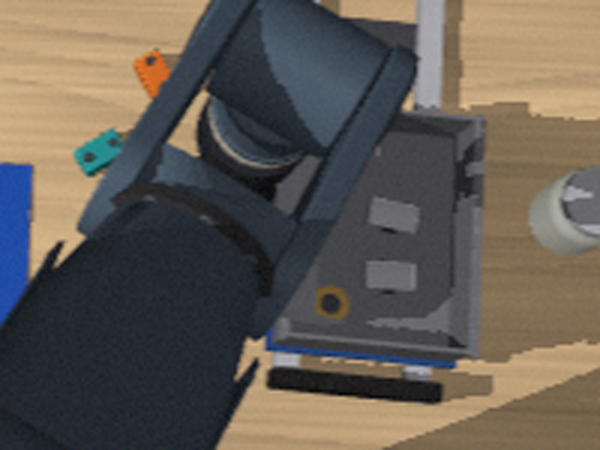

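>>> {"method": "step_arm", "body": {"commands": [[-0.02, 0, 0, 0], [-0.05, 0, 0, 0], [-0.08, 0, 0, 0], [-0.1, 0.01, 0, 0], [-0.1, 0.035, 0, 0], [-0.1, 0.07, 0, 0], [-0.1, 0.105, 0, 0], [-0.1, 0.14, 0, -0.03]]}}

```text
t: 37.75
tcp_pos: [0.5287, -0.0211, 0.3347]
tool_rot: [0.013, 0.702, -0.008, 0.712]
force: [-0.1, 0.3, -2.6]
finger_gap: 0.201
```

Run:
```python
from h import *
go([.4835,.113,.25],0)
im=save('side','Y.png',(170,60,400,340),2.1)
im=save('top','Y2.png',(200,130,480,310),2.8)
```

```text
t 37.75 tcp [ 0.5287 -0.0211  0.3347] jawang -0.030 q6 -0.23 gap 0.017 F [-0.1  0.3 -2.6] tilt [ 0.013  0.007 -1.   ]
shift [ 0.0851  0.1321 -0.0503] turn -0.030 (alt 3.112) rows>=4
```

View pics/Y.png

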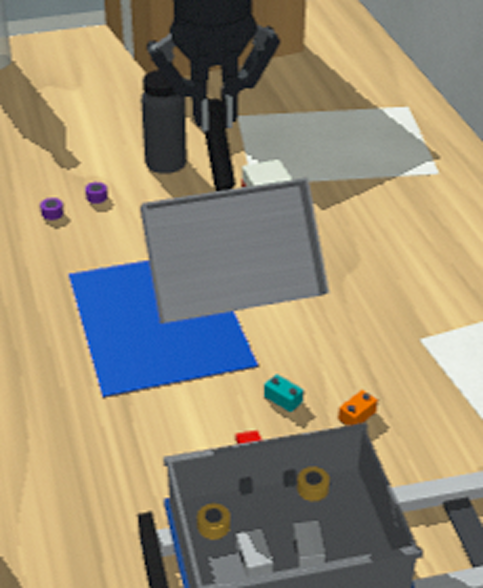

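View pics/Y2.png

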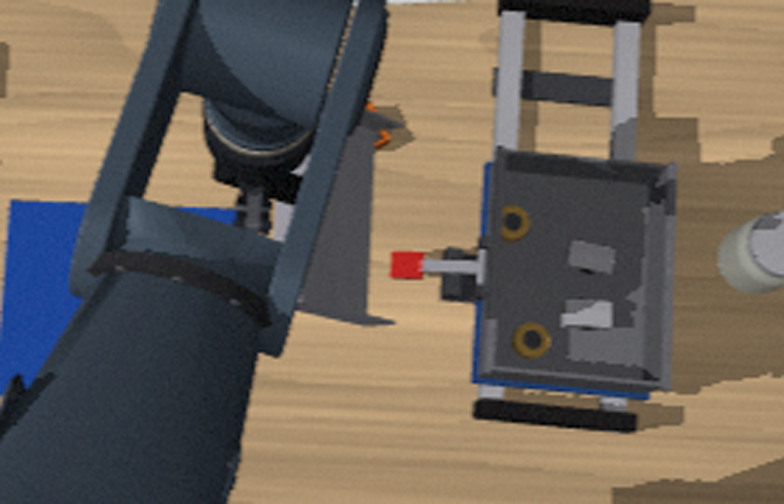

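```bash
cat >> h.py <<'E'
def scoop_pts(a,piv,jaw,lx=.142,lz=.035):
    # piv: pivot world; jaw: angle of scoop y axis; returns world pts: noseL(-y side), noseR(+y), backtopL, backtopR
    ey=np.array([np.cos(jaw),np.sin(jaw),0]); f=np.array([np.sin(jaw),-np.cos(jaw),0]); up=np.array([0,0,1.])
    ex=f*np.cos(a)-up*np.sin(a); ez=up*np.cos(a)+f*np.sin(a)
    P=lambda x,y,z: piv+ex*(x+lx)+ey*y+ez*(z-lz)
    return [P(.06,-.088,0),P(.06,.088,0),P(-.063,-.088,.033),P(-.063,.088,.033)]
def fit_tilt(obs,lx=.142,n='side'):
    from scipy.optimize import least_squares
    p,M,s=pose(); piv=p+[0,0,.034]; j=np.arctan2(M[1,2],M[0,2])
    fun=lambda v: np.concatenate([w2px(n,q)-o for q,o in zip(scoop_pts(v[0],piv+[v[1],v[2],0],j),obs)])
    r=least_squares(fun,[.5,0,0]); print('tilt %.3f dx %.4f dy %.4f res %.2f'%(*r.x,np.sqrt(np.mean(r.fun**2))));return r.x
E
python3 - <<'E'
from h import *
fit_tilt([(247.1,213.3),(325.7,199.5),(238.1,157.6),(316.2,145.7)])
E
```

```text
tilt 0.773 dx 0.0028 dy 0.0043 res 1.25
```

>>> {"method": "step_arm", "body": {"commands": [[0, 0.02, -0.007, -0.01], [0, 0.05, -0.018, -0.02], [0, 0.085, -0.03, -0.03], [0.02, 0.12, -0.042, -0.03], [0.06, 0.143, -0.05, -0.03], [0.1, 0.143, -0.05, -0.03], [0.13, 0.143, -0.05, -0.03], [0.15, 0.143, -0.05, -0.03]]}}

```text
t: 38.52
tcp_pos: [0.4809, 0.1287, 0.1825]
tool_rot: [0.001, 0.704, 0.006, 0.71]
force: [-0.4, -0.5, -3.0]
finger_gap: 0.201
```

>>> {"method": "step_arm", "body": {"commands": [[0, 0, 0, 0], [0, 0, 0, 0]]}}

```text
t: 38.68
tcp_pos: [0.4799, 0.1284, 0.1814]
tool_rot: [0.0, 0.706, 0.006, 0.708]
force: [0.4, 0.0, -1.8]
finger_gap: 0.201
```

Run:
```python
from h import *
go([.4835,.123,.135],0)
im=save('side','Z.png',(170,80,370,260),3)
im=save('top','Z2.png',(180,150,320,300),3)
```

```text
t 38.68 tcp [0.4799 0.1284 0.1814] jawang 0.008 q6 0.02 gap 0.017 F [ 0.4  0.  -1.8] tilt [ 0.004  0.01  -1.   ]
shift [ 0.0464 -0.0059  0.0034] turn 0.008 (alt -3.133) rows>=2
```

View pics/Z.png

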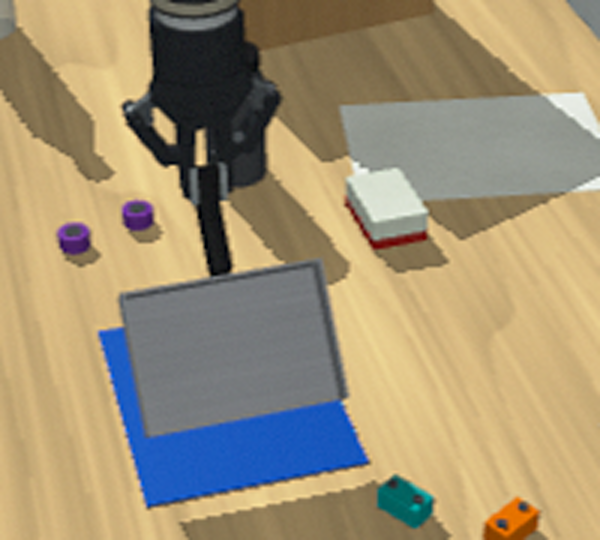

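View pics/Z2.png

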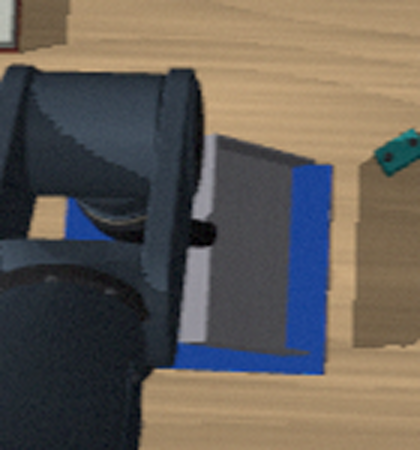

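>>> {"method": "step_arm", "body": {"commands": [[0.015, -0.006, 0.003, 0.008], [0.028, -0.006, 0.003, 0.008], [0.036, -0.006, 0.003, 0.008], [0.042, -0.006, 0.003, 0.008]]}}

```text
t: 39.12
tcp_pos: [0.487, 0.1227, 0.1425]
tool_rot: [0.004, 0.703, 0.003, 0.712]
force: [-0.5, 1.5, -3.1]
finger_gap: 0.199
```

>>> {"method": "step_arm", "body": {"commands": [[0.003, 0, 0, 0], [0.006, 0, 0, 0], [0.006, 0, 0, 0]], "grip_force": 20}}

```text
t: 39.37
tcp_pos: [0.4879, 0.1228, 0.1371]
tool_rot: [0.004, 0.702, 0.003, 0.712]
force: [-0.6, -0.4, -0.4]
finger_gap: 0.2
```

Run:
```python
from h import *
go([.4835,.123,.135],0)
im=save('side','a1.png',(170,100,350,260),3.5)
```

```text
t 39.37 tcp [0.4879 0.1228 0.1371] jawang -0.000 q6 0.01 gap 0.017 F [-0.6 -0.4 -0.4] tilt [ 0.014  0.01  -1.   ]
shift [ 0.002   0.0002 -0.0044] turn -0.000 (alt 3.141) rows>=1
```

View pics/a1.png

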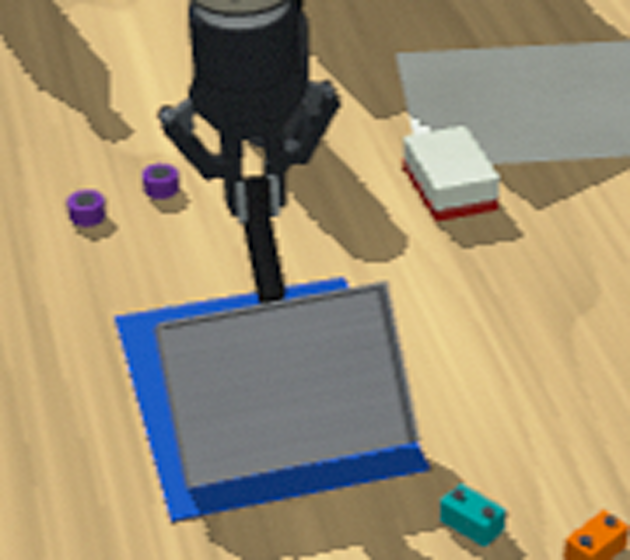

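>>> {"method": "step_arm", "body": {"commands": [[0.006, 0.007, -0.002, 0], [0.012, 0.013, -0.004, 0], [0.018, 0.02, -0.004, 0], [0.025, 0.026, -0.004, 0], [0.025, 0.026, -0.004, 0]]}}

```text
t: 39.83
tcp_pos: [0.4851, 0.1505, 0.1124]
tool_rot: [0.003, 0.701, 0.004, 0.713]
force: [0.5, 1.3, 2.6]
finger_gap: 0.198
```

Run:
```python
from h import *
go([.4835,.1744,.079],0)
im=save('side','a2.png',(170,100,350,260),3.5)
```

```text
t 39.83 tcp [0.4851 0.1505 0.1124] jawang 0.002 q6 0.06 gap 0.017 F [0.5 1.3 2.6] tilt [ 0.017  0.01  -1.   ]
shift [ 0.0336  0.0236 -0.0022] turn 0.002 (alt -3.139) rows>=1
```

View pics/a2.png

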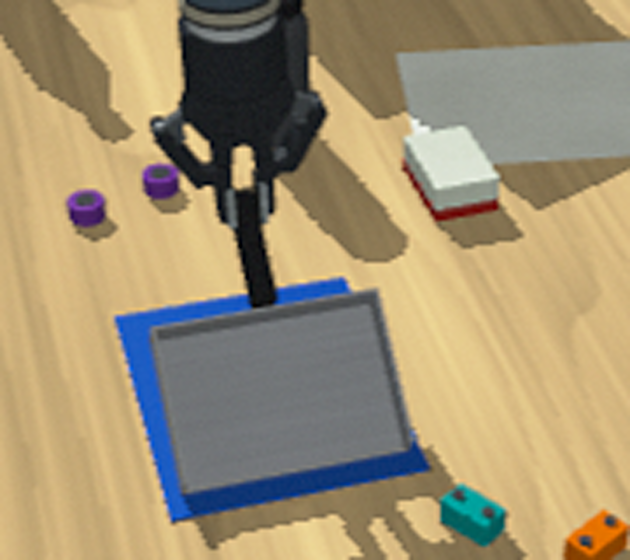

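Works: the nose stays put and the scoop rotates back. Continue along the arc.

>>> {"method": "step_arm", "body": {"commands": [[0.008, 0.007, -0.001, 0], [0.016, 0.013, -0.002, 0], [0.024, 0.019, -0.002, 0], [0.034, 0.024, -0.002, 0], [0.034, 0.024, -0.002, 0]]}}

```text
t: 40.3
tcp_pos: [0.4824, 0.1752, 0.077]
tool_rot: [0.002, 0.702, 0.005, 0.712]
force: [0.7, 0.4, 2.9]
finger_gap: 0.197
```

>>> {"method": "step_arm", "body": {"commands": [[0.01, 0.006, 0, 0], [0.019, 0.011, 0, 0], [0.028, 0.015, 0, 0], [0.037, 0.019, 0, 0], [0.037, 0.019, 0, 0]]}}

```text
t: 40.72
tcp_pos: [0.4815, 0.195, 0.0382]
tool_rot: [0.002, 0.703, 0.005, 0.711]
force: [-0.3, 0.3, 1.7]
finger_gap: 0.199
```

Run:
```python
from h import *
go([.4835,.204,.003],0)
im=save('side','a3.png',(170,100,350,260),3.5)
```

```text
t 40.72 tcp [0.4815 0.195  0.0382] jawang 0.004 q6 0.15 gap 0.017 F [-0.3  0.3  1.7] tilt [ 0.011  0.009 -1.   ]
shift [0.0353 0.0087 0.0017] turn 0.004 (alt -3.138) rows>=1
```

View pics/a3.png

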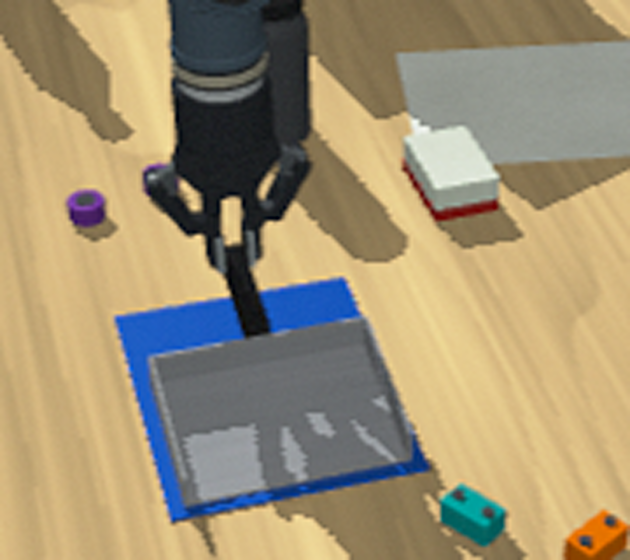

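>>> {"method": "step_arm", "body": {"commands": [[0.009, 0.003, 0.001, 0], [0.018, 0.006, 0.001, 0], [0.026, 0.008, 0.001, 0], [0.032, 0.0085, 0.001, 0], [0.035, 0.0085, 0.001, 0]]}}

```text
t: 41.18
tcp_pos: [0.4829, 0.2041, 0.0032]
tool_rot: [0.002, 0.703, 0.005, 0.711]
force: [-1.2, 5.1, 13.0]
finger_gap: 0.2
```

>>> {"method": "step_arm", "body": {"commands": [[0.001, 0, 0, 0], [0.002, 0, 0, 0], [0.002, 0, 0, 0]]}}

```text
t: 41.43
tcp_pos: [0.4834, 0.2045, 0.0014]
tool_rot: [0.002, 0.703, 0.005, 0.711]
force: [-0.5, 2.0, 5.6]
finger_gap: 0.203
```

Run:
```python
from h import *
go([.4835,.204,.003],0)
im=save('side','a4.png',(170,100,350,260),3.5)
```

```text
t 41.43 tcp [0.4834 0.2045 0.0014] jawang 0.003 q6 0.17 gap 0.017 F [-0.5  2.   5.6] tilt [ 0.012  0.011 -1.   ]
shift [-0.0016 -0.0005  0.0001] turn 0.003 (alt -3.138) rows>=1
```

View pics/a4.png

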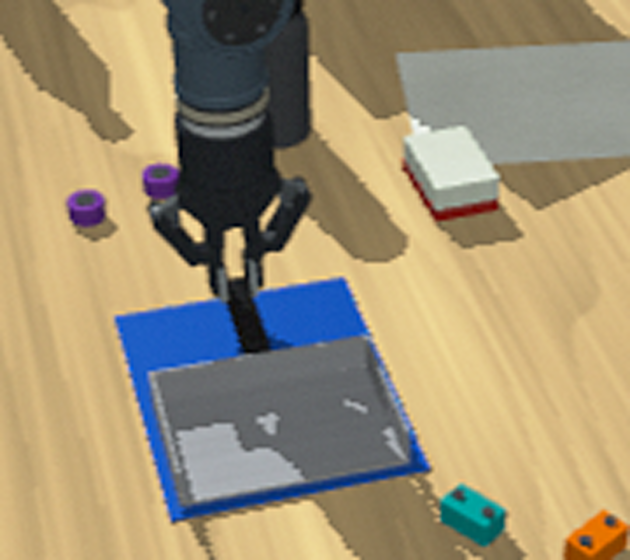

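>>> {"method": "step_arm", "body": {"commands": [[0, 0, 0, 0], [0, 0, 0, 0], [0, 0, 0, 0], [-0.03, 0, 0, 0], [-0.07, 0, 0, 0], [-0.11, 0, 0, 0], [-0.15, 0, 0, 0], [-0.18, 0, 0, 0]], "jaw": 0.042}}

```text
t: 42.15
tcp_pos: [0.4818, 0.2027, 0.1843]
tool_rot: [0.003, 0.702, 0.005, 0.712]
force: [0.8, 0.2, -0.9]
finger_gap: 0.49
```

>>> {"method": "step_arm", "body": {"commands": [[-0.03, 0.04, 0, 0], [-0.03, 0.08, 0, 0], [-0.03, 0.12, 0, 0]]}}

```text
t: 42.4
tcp_pos: [0.4827, 0.3185, 0.2186]
tool_rot: [0.005, 0.7, 0.005, 0.714]
force: [0.5, -0.7, -0.6]
finger_gap: 0.495
```

Run:
```python
from h import *
im=save('side','a5.png',(150,100,420,350),2.5)
im=save('top','a6.png',(120,130,480,310),2.2)
go([.526,-.166,.13],-.06)
```

```text
t 42.50 tcp [0.4811 0.3228 0.2165] jawang 0.008 q6 0.38 gap 0.042 F [-0.3 -1.4 -0.3] tilt [ 0.017  0.015 -1.   ]
shift [ 0.0797 -0.4904  0.0395] turn 0.068 (alt -3.074) rows>=12
```

View pics/a5.png

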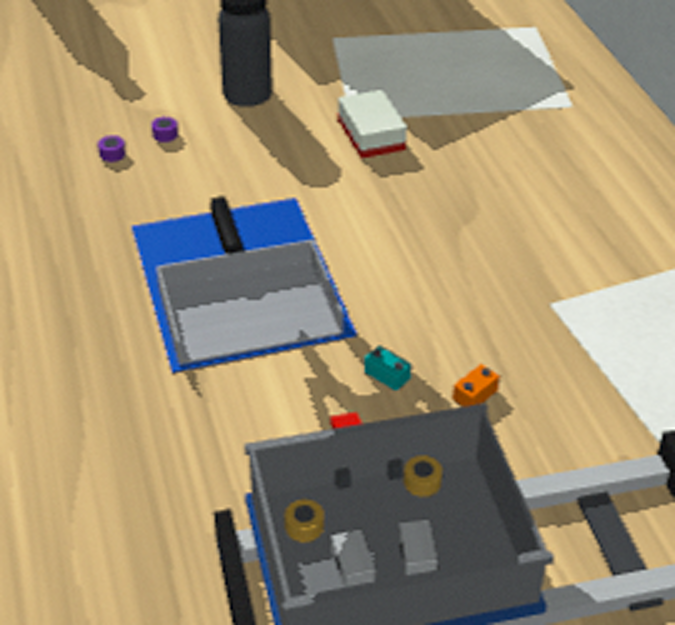

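View pics/a6.png

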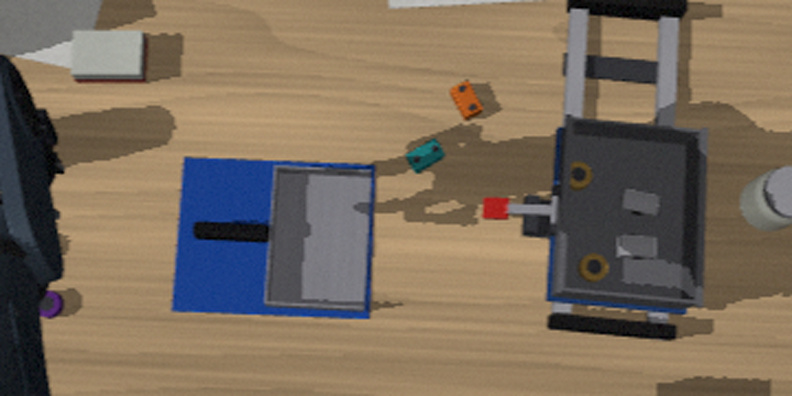

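Run:
```python
from h import *
W=lambda u,v,z:px2w('top',(120+u/2.2,130+v/2.2),z).round(4)
print('lip',[W(*c,.036) for c in((274,165),(374,166),(365,309),(265,304))]);print('tail',W(194,231,.046),W(270,232,.046))
print('mat',[W(*c,.003) for c in((184,157),(376,166),(369,318),(173,311))])
im=save('top','a7.png',(190,190,300,285),7)
```

```text
lip [array([0.5691, 0.1146, 0.036 ]), array([ 0.5733, -0.012 ,  0.036 ]), array([ 0.3925, -0.0086,  0.036 ]), array([0.3933, 0.1147, 0.036 ])]
tail [0.4786 0.2075 0.046 ] [0.4815 0.1132 0.046 ]
mat [array([0.5822, 0.2357, 0.003 ]), array([ 0.581 , -0.0144,  0.003 ]), array([ 0.3846, -0.0139,  0.003 ]), array([0.3825, 0.2333, 0.003 ])]
```

View pics/a7.png

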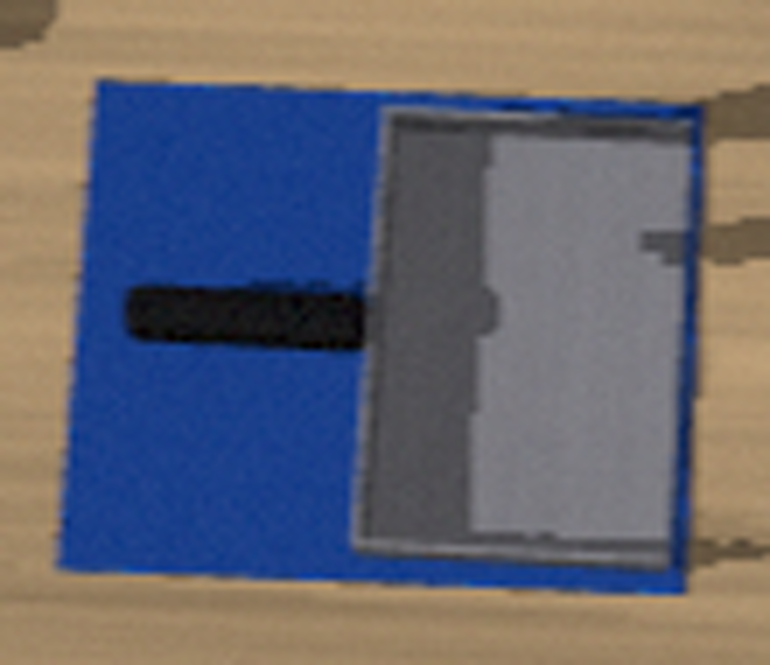

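Run:
```python
from h import *
go([.48,.16,.06],0)
```

```text
t 42.55 tcp [0.4804 0.3198 0.2154] jawang 0.007 q6 0.38 gap 0.042 F [-0.1 -0.2 -0.6] tilt [ 0.015  0.012 -1.   ]
shift [ 0.1535 -0.1616 -0.0039] turn 0.007 (alt -3.134) rows>=6
```

>>> {"method": "step_arm", "body": {"commands": [[0.02, -0.035, 0, 0], [0.05, -0.07, -0.001, 0], [0.08, -0.105, -0.002, 0], [0.11, -0.14, -0.003, 0], [0.14, -0.16, -0.003, 0], [0.153, -0.161, -0.003, 0], [0.153, -0.161, -0.003, 0]]}}

```text
t: 43.13
tcp_pos: [0.4768, 0.1571, 0.0566]
tool_rot: [0.003, 0.706, 0.005, 0.708]
force: [-0.3, 0.4, -0.7]
finger_gap: 0.495
```

Run:
```python
from h import *
go([.48,.16,-.006],0)
im=save('side','a8.png',(170,100,350,260),3.5)
```

```text
t 43.13 tcp [0.4768 0.1571 0.0566] jawang 0.002 q6 0.07 gap 0.042 F [-0.3  0.4 -0.7] tilt [ 0.004  0.01  -1.   ]
shift [0.0626 0.0022 0.003 ] turn 0.002 (alt -3.139) rows>=2
```

View pics/a8.png

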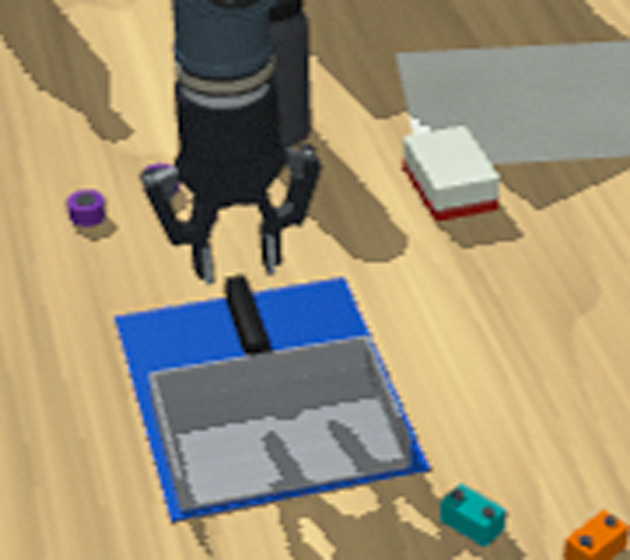

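>>> {"method": "step_arm", "body": {"commands": [[0.02, 0.002, 0.002, 0], [0.04, 0.002, 0.002, 0], [0.056, 0.002, 0.002, 0], [0.062, 0.002, 0.002, 0], [0.062, 0.002, 0.002, 0]]}}

```text
t: 43.6
tcp_pos: [0.4808, 0.1616, -0.0036]
tool_rot: [0.002, 0.705, 0.005, 0.71]
force: [-0.5, -0.3, 0.1]
finger_gap: 0.489
```

>>> {"method": "step_arm", "body": {"commands": [[0, 0, 0, 0], [0, 0, 0, 0], [0, 0, 0, 0], [0, 0.003, 0.001, 0], [0, 0.006, 0.002, 0], [0, 0.009, 0.002, 0], [0, 0.011, 0.003, 0], [0, 0.011, 0.003, 0]], "jaw": 0.01, "grip_force": 30}}

```text
t: 44.27
tcp_pos: [0.4837, 0.1729, -0.0029]
tool_rot: [0.002, 0.705, 0.006, 0.71]
force: [-1.3, -2.6, 6.3]
finger_gap: 0.228
```

>>> {"method": "step_arm", "body": {"commands": [[0, 0, 0, 0], [0, 0, 0, 0], [0, 0, 0, 0], [-0.03, 0, 0, 0], [-0.07, 0, 0, 0], [-0.11, 0, 0, 0], [-0.14, 0, 0, 0], [-0.14, 0.03, 0, 0]], "jaw": 0.042}}

```text
t: 44.93
tcp_pos: [0.487, 0.1994, 0.1431]
tool_rot: [0.004, 0.7, 0.004, 0.714]
force: [1.5, 0.3, 0.2]
finger_gap: 0.492
```

>>> {"method": "step_arm", "body": {"commands": [[-0.03, 0.04, 0, 0], [-0.05, 0.08, 0, 0], [-0.05, 0.11, 0, 0]]}}

```text
t: 45.18
tcp_pos: [0.4878, 0.3099, 0.1977]
tool_rot: [0.005, 0.698, 0.004, 0.716]
force: [1.4, 0.9, 0.3]
finger_gap: 0.492
```

Run:
```python
from h import *
im=save('top','a9.png',(190,190,300,285),7)
im=save('side','b1.png',(170,100,350,260),3.5)
go([.526,-.166,.13],-.06)
```

```text
t 45.28 tcp [0.4873 0.3145 0.1967] jawang 0.006 q6 0.37 gap 0.042 F [-0.3 -0.5 -1. ] tilt [ 0.025  0.017 -1.   ]
shift [ 0.0596 -0.4817  0.0341] turn 0.066 (alt -3.076) rows>=12
```

View pics/a9.png

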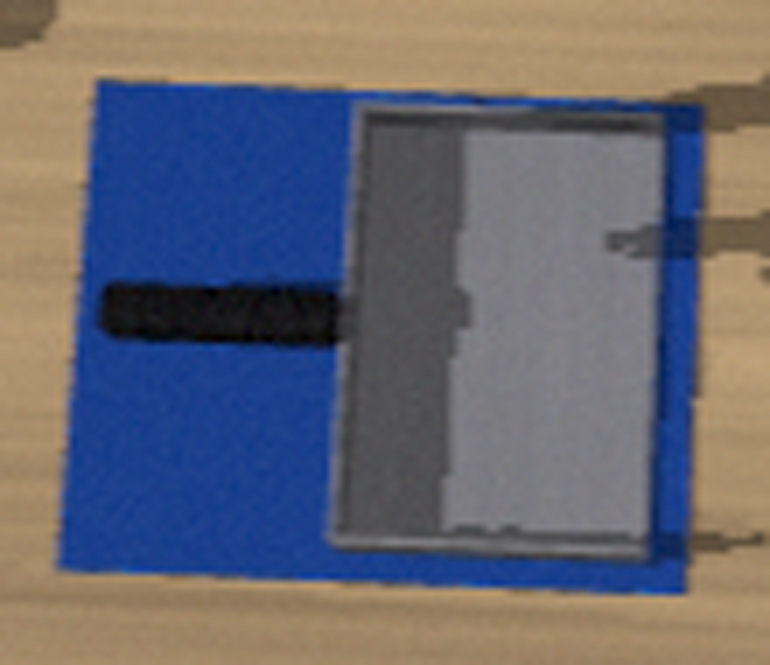

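View pics/b1.png

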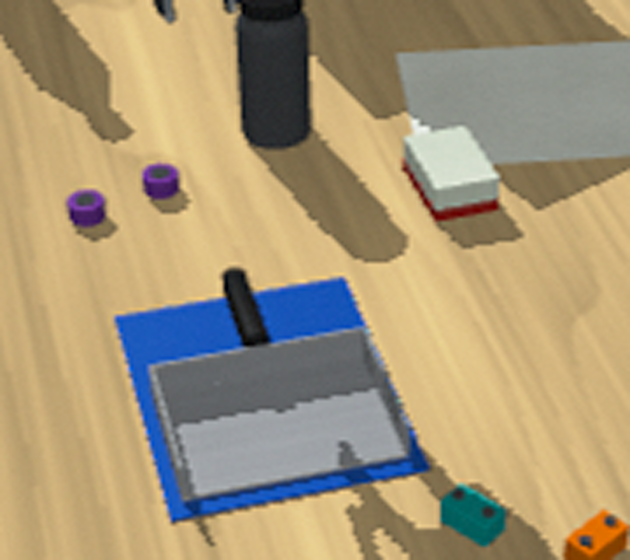

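>>> {"method": "step_arm", "body": {"commands": [[0, -0.04, 0.003, 0], [0, -0.08, 0.006, 0.02], [0, -0.12, 0.009, 0.04], [0, -0.16, 0.012, 0.066], [0, -0.2, 0.014, 0.066], [0, -0.24, 0.017, 0.066], [0, -0.28, 0.02, 0.066], [0, -0.32, 0.023, 0.066]], "jaw": 0.046}}

```text
t: 45.95
tcp_pos: [0.5112, -0.0074, 0.1912]
tool_rot: [0.028, 0.699, -0.015, 0.715]
force: [0.6, -0.3, 0.1]
finger_gap: 0.535
```

Run:
```python
from h import *
go([.526,-.166,.07],-.06)
```

```text
t 45.95 tcp [ 0.5112 -0.0074  0.1912] jawang -0.060 q6 -0.20 gap 0.046 F [ 0.6 -0.3  0.1] tilt [ 0.023  0.017 -1.   ]
shift [ 0.1188 -0.1596  0.0216] turn -0.000 (alt 3.141) rows>=5
```

>>> {"method": "step_arm", "body": {"commands": [[0.01, -0.035, 0.005, 0], [0.02, -0.07, 0.01, 0], [0.04, -0.105, 0.015, 0], [0.07, -0.14, 0.02, 0], [0.1, -0.159, 0.022, 0], [0.117, -0.159, 0.022, 0], [0.117, -0.159, 0.022, 0]]}}

```text
t: 46.53
tcp_pos: [0.5228, -0.1657, 0.0674]
tool_rot: [0.03, 0.702, -0.015, 0.712]
force: [-1.0, 0.2, 0.1]
finger_gap: 0.542
```

Run:
```python
from h import *
go([.526,-.166,.003],-.06)
im=save('side','b2.png',(230,200,370,330),4)
im=save('top','b3.png',(300,150,460,300),4)
from det import det
det(im,'top',(0,150,60),(8,255,255),.042,(320,195,370,245))
```

```text
t 46.53 tcp [ 0.5228 -0.1657  0.0674] jawang -0.064 q6 -0.49 gap 0.046 F [-1.   0.2  0.1] tilt [ 0.015  0.022 -1.   ]
shift [ 0.0644 -0.0015  0.0023] turn -0.004 (alt 3.138) rows>=2
```

View pics/b2.png

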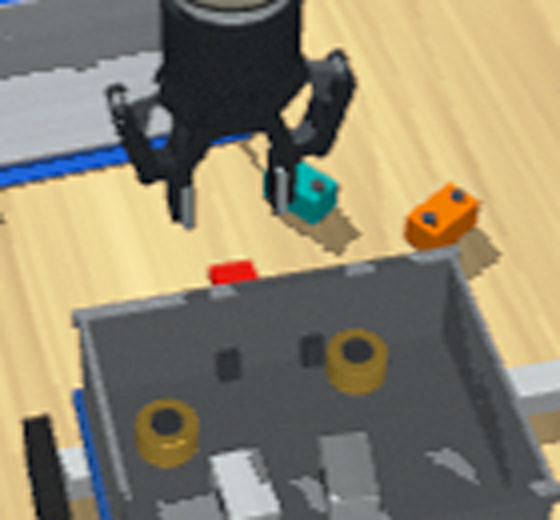

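View pics/b3.png

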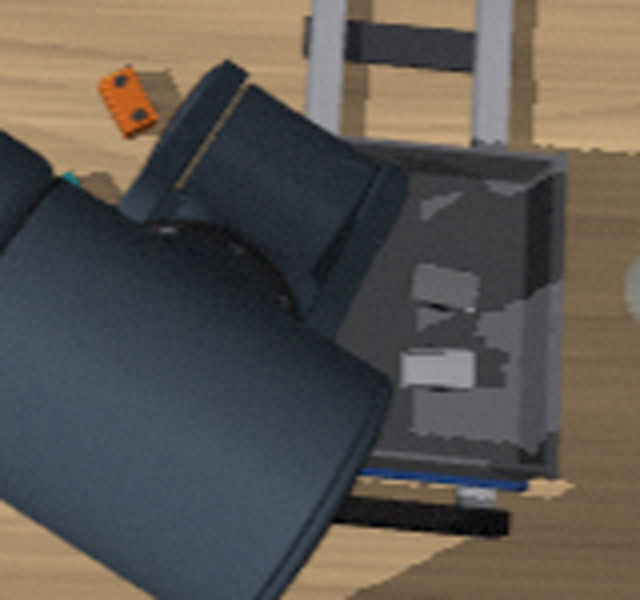

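>>> {"method": "step_arm", "body": {"commands": [[0.02, -0.001, 0.002, 0], [0.04, -0.001, 0.002, 0], [0.058, -0.001, 0.002, 0], [0.064, -0.001, 0.002, 0], [0.065, -0.001, 0.002, 0]]}}

```text
t: 47.05
tcp_pos: [0.5283, -0.164, 0.0062]
tool_rot: [0.028, 0.7, -0.014, 0.714]
force: [0.4, -0.8, 0.2]
finger_gap: 0.541
```

>>> {"method": "step_arm", "body": {"commands": [[0, 0, 0, 0], [0, 0, 0, 0], [0, 0, 0, 0], [0, 0, 0, 0]], "jaw": 0.022, "grip_force": 20}}

```text
t: 47.38
tcp_pos: [0.5268, -0.1633, 0.0076]
tool_rot: [0.028, 0.701, -0.013, 0.713]
force: [-6.1, 1.1, 6.8]
finger_gap: 0.296
```

Run:
```python
from h import *
go([.526,-.166,.003],-.06)
im=save('side','b4.png',(230,200,370,330),4)
```

```text
t 47.38 tcp [ 0.5268 -0.1633  0.0076] jawang -0.058 q6 -0.50 gap 0.025 F [-6.1  1.1  6.8] tilt [ 0.018  0.02  -1.   ]
shift [ 0.0045 -0.0028 -0.0007] turn 0.002 (alt -3.140) rows>=1
```

View pics/b4.png

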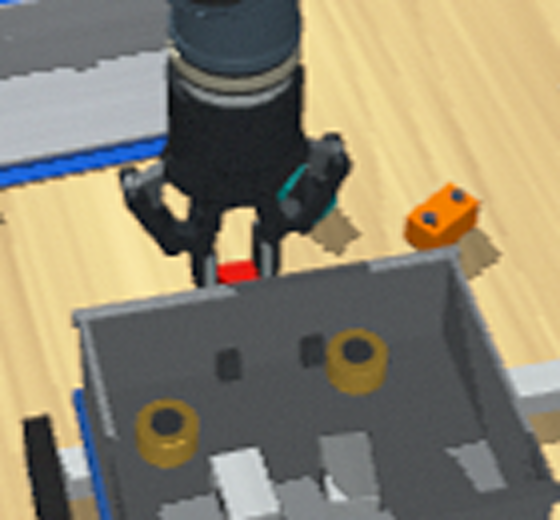

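>>> {"method": "step_arm", "body": {"commands": [[-0.006, 0.0015, 0, 0], [-0.013, 0.0025, 0, 0], [-0.02, 0.003, 0, 0], [-0.027, 0.003, 0, 0], [-0.034, 0.002, 0, 0], [-0.04, 0, 0, 0], [-0.044, -0.001, 0, 0], [-0.046, -0.001, 0, 0]]}}

```text
t: 48.1
tcp_pos: [0.5264, -0.1659, 0.0544]
tool_rot: [0.027, 0.7, -0.014, 0.713]
force: [0.3, -2.4, -5.7]
finger_gap: 0.289
```

Run:
```python
from h import *
go([.526,-.166,.003],-.06)
im=save('side','b5.png',(230,200,370,330),4)
```

```text
t 48.10 tcp [ 0.5264 -0.1659  0.0544] jawang -0.058 q6 -0.49 gap 0.025 F [ 0.3 -2.4 -5.7] tilt [ 0.019  0.019 -1.   ]
shift [ 0.0514 -0.0012 -0.0013] turn 0.002 (alt -3.140) rows>=2
```

View pics/b5.png

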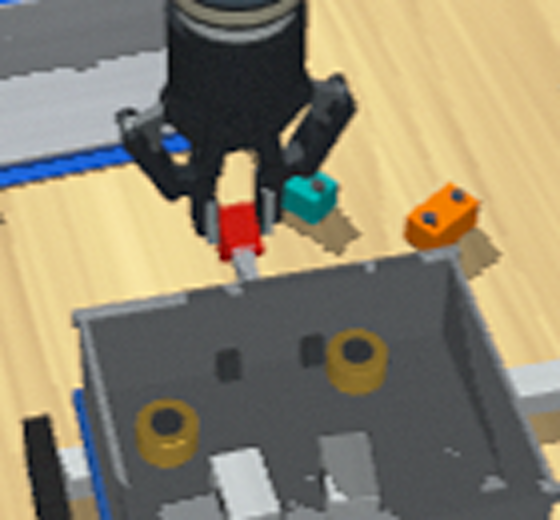

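>>> {"method": "step_arm", "body": {"commands": [[-0.002, 0, 0, 0], [-0.004, -0.001, 0, 0], [-0.004, -0.001, 0, 0]]}}

```text
t: 48.4
tcp_pos: [0.5262, -0.1665, 0.0573]
tool_rot: [0.028, 0.7, -0.013, 0.713]
force: [2.7, 0.2, -14.5]
finger_gap: 0.286
```

>>> {"method": "step_arm", "body": {"commands": [[0, 0, 0, 0], [0, 0, 0, 0], [0, 0, 0, 0], [-0.03, 0, 0, 0], [-0.07, 0, 0, 0], [-0.11, 0, 0, 0], [-0.15, 0, 0, 0]], "jaw": 0.046}}

```text
t: 48.98
tcp_pos: [0.5231, -0.1694, 0.2097]
tool_rot: [0.028, 0.7, -0.014, 0.713]
force: [0.3, -0.6, -0.1]
finger_gap: 0.54
```

Run:
```python
from h import *
im=save('side','b6.png',(230,200,370,330),4)
from det import det
det(im,'side',(0,150,80),(8,255,255),.05,(270,240,310,285))
go([.375,-.3,.2],-.06+1.57)
p,M,s=pose();print(s['q'])
W=lambda u,v:px2w('top',(300+u/4,150+v/4),.115).round(4)
print('rim near corners (f.png)',W(288,455),W(555,477),W(316,130),W(566,153))
```

```text
side [282, 250, 14, 15, 142] [288.5 256.8] [ 0.5346 -0.1378  0.05  ]
t 49.03 tcp [ 0.528  -0.1721  0.2182] jawang -0.058 q6 -0.49 gap 0.046 F [ 2.1 -1.3  4. ] tilt [ 0.033  0.011 -0.999]
shift [ 0.0117 -0.1367 -0.1458] turn -1.568 (alt 1.573) rows>=13
[-0.53234236  0.40435806  1.61459136  0.03001002  1.09995868 -0.48748842]
rim near corners (f.png) [ 0.4117 -0.2277  0.115 ] [ 0.4052 -0.3973  0.115 ] [ 0.6276 -0.2451  0.115 ] [ 0.619  -0.4098  0.115 ]
```

View pics/b6.png

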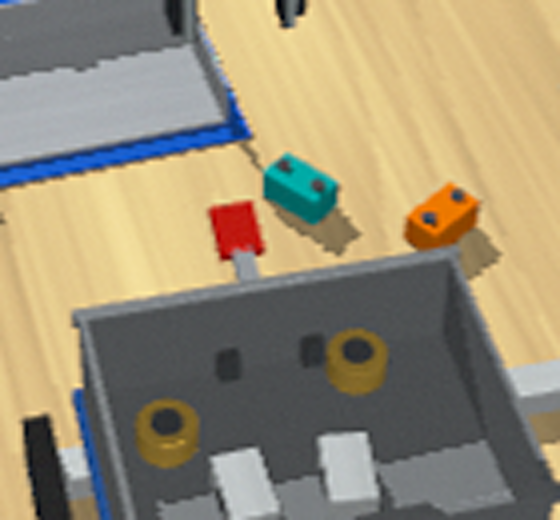

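>>> {"method": "step_arm", "body": {"commands": [[0, 0, -0.01, 0.12], [0, 0, -0.03, 0.24], [0, -0.01, -0.06, 0.36], [0, -0.03, -0.09, 0.48], [0, -0.06, -0.12, 0.6], [0, -0.09, -0.15, 0.72], [0, -0.12, -0.155, 0.84], [0, -0.145, -0.155, 0.96]], "jaw": 0}}

```text
t: 49.7
tcp_pos: [0.3628, -0.3092, 0.2121]
tool_rot: [0.356, 0.607, -0.338, 0.624]
force: [1.7, -0.4, 0.5]
finger_gap: 0.0
```

Run:
```python
from h import *
go([.365,-.313,.15],-.06+1.57)
```

```text
t 49.70 tcp [ 0.3628 -0.3092  0.2121] jawang -1.026 q6 0.04 gap 0.000 F [ 1.7 -0.4  0.5] tilt [ 0.033  0.01  -0.999]
shift [ 0.0621 -0.0022  0.0039] turn 0.605 (alt -2.536) rows>=5
```

>>> {"method": "step_arm", "body": {"commands": [[0, 0, 0, 0.12], [0, 0, 0, 0.24], [0, 0, 0, 0.36], [0, 0, 0, 0.48], [0, 0, 0, 0.605], [0.03, 0, 0, 0.605], [0.06, 0, 0, 0.605], [0.06, 0, 0, 0.605]]}}

```text
t: 50.37
tcp_pos: [0.3627, -0.3058, 0.149]
tool_rot: [0.526, 0.482, -0.503, 0.487]
force: [-1.0, 1.5, -0.5]
finger_gap: 0.0
```

Run:
```python
from h import *
p,M,s=pose();print(M.round(3))
go([.365,-.31,.052],-.06+1.57)
im=save('side','b7.png',(200,150,420,370),3)
im=save('top','b8.png',(330,180,470,310),4)
```

```text
[[ 0.029  0.998 -0.06 ]
 [ 0.017 -0.061 -0.998]
 [-0.999  0.027 -0.019]]
t 50.37 tcp [ 0.3627 -0.3058  0.149 ] jawang -1.631 q6 0.64 gap 0.000 F [-1.   1.5 -0.5] tilt [ 0.029  0.017 -0.999]
shift [ 0.097  -0.0001  0.0059] turn 0.000 (alt -3.141) rows>=3
```

View pics/b7.png

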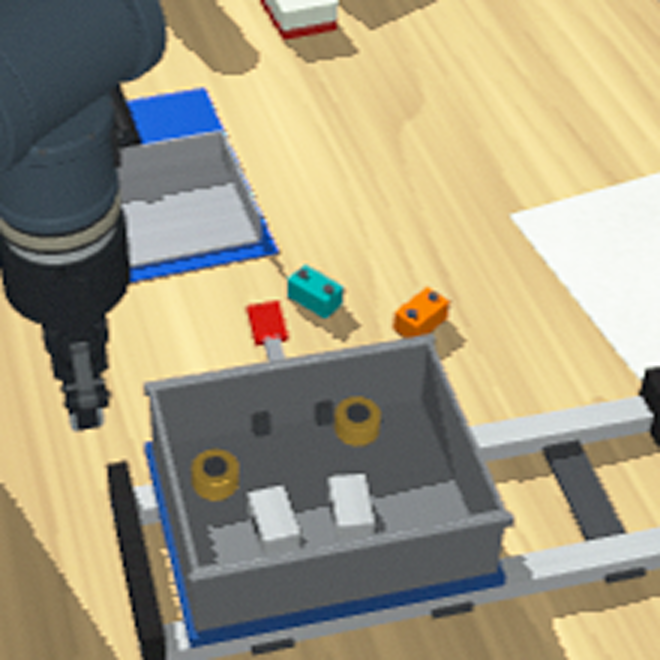

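View pics/b8.png

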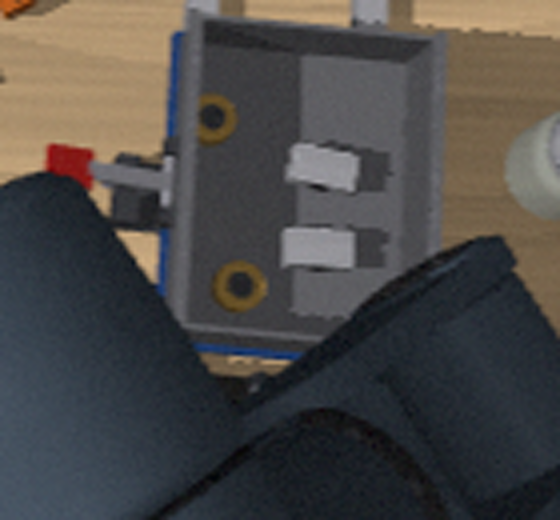

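>>> {"method": "step_arm", "body": {"commands": [[0.025, 0, 0.003, 0], [0.05, 0, 0.006, 0], [0.075, 0, 0.006, 0], [0.092, 0, 0.006, 0], [0.097, 0, 0.006, 0], [0.097, 0, 0.006, 0]]}}

```text
t: 50.97
tcp_pos: [0.3677, -0.3136, 0.0557]
tool_rot: [0.526, 0.48, -0.504, 0.49]
force: [0.6, -0.4, 0.4]
finger_gap: 0.002
```

Run:
```python
from h import *
go([.372,-.31,.052],-.06+1.57)
go([.56,-.322,.052],-.06+1.57)
im=save('side','b9.png',(200,150,420,370),3)
```

```text
t 50.97 tcp [ 0.3677 -0.3136  0.0557] jawang -1.631 q6 0.62 gap 0.000 F [ 0.6 -0.4  0.4] tilt [ 0.033  0.011 -0.999]
shift [ 0.0039  0.004  -0.0038] turn 0.001 (alt -3.141) rows>=1
t 50.97 tcp [ 0.3677 -0.3136  0.0557] jawang -1.631 q6 0.62 gap 0.000 F [ 0.6 -0.4  0.4] tilt [ 0.033  0.011 -0.999]
shift [ 0.0099  0.1923 -0.0031] turn 0.001 (alt -3.141) rows>=5
```

View pics/b9.png

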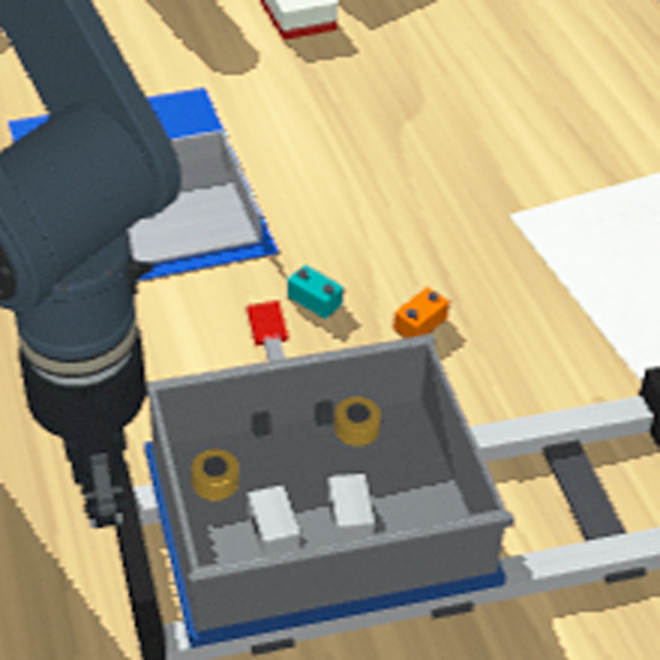

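>>> {"method": "step_arm", "body": {"commands": [[0.003, 0.008, -0.002, 0], [0.003, 0.018, -0.002, 0], [0.003, 0.028, -0.002, 0], [0.003, 0.038, -0.002, 0], [0.003, 0.048, -0.002, 0], [0.003, 0.058, -0.002, 0]]}}

```text
t: 51.52
tcp_pos: [0.4269, -0.3158, 0.0556]
tool_rot: [0.525, 0.479, -0.504, 0.491]
force: [-4.1, -1.0, 0.1]
finger_gap: -0.003
```

Run:
```python
from h import *
go([.56,-.322,.052],-.06+1.57)
im=save('side','c1.png',(200,150,420,370),3)
```

```text
t 51.52 tcp [ 0.4269 -0.3158  0.0556] jawang -1.630 q6 0.73 gap -0.000 F [-4.1 -1.   0.1] tilt [ 0.033  0.009 -0.999]
shift [ 0.008   0.133  -0.0016] turn 0.002 (alt -3.140) rows>=4
```

View pics/c1.png

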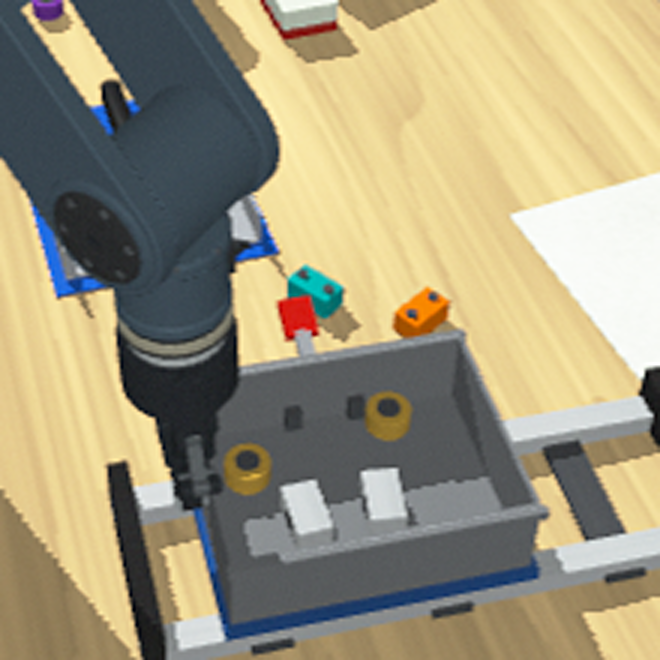

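>>> {"method": "step_arm", "body": {"commands": [[0.001, 0.01, 0, 0], [0.001, 0.022, 0, 0], [0.002, 0.034, 0, 0], [0.002, 0.046, 0, 0], [0.003, 0.058, 0, 0], [0.003, 0.07, 0, 0], [0.004, 0.082, 0, 0], [0.004, 0.092, 0, 0]]}}

```text
t: 52.23
tcp_pos: [0.5212, -0.3207, 0.0543]
tool_rot: [0.526, 0.479, -0.503, 0.491]
force: [-3.6, -0.1, -2.8]
finger_gap: -0.003
```

>>> {"method": "step_arm", "body": {"commands": [[0, 0.008, 0, 0], [0, 0.016, 0, 0], [0, 0.022, 0, 0], [0, 0.022, 0, 0]]}}

```text
t: 52.57
tcp_pos: [0.5452, -0.3223, 0.0552]
tool_rot: [0.526, 0.478, -0.503, 0.491]
force: [-0.3, 0.7, -0.6]
finger_gap: -0.002
```

Run:
```python
from h import *
go([.56,-.322,.052],-.06+1.57)
im=save('side','c2.png',(200,130,480,370),2.7)
im=save('top','c3.png',(300,110,480,300),3)
```

```text
t 52.57 tcp [ 0.5452 -0.3223  0.0552] jawang -1.630 q6 0.88 gap -0.000 F [-0.3  0.7 -0.6] tilt [ 0.037  0.009 -0.999]
shift [ 0.0037  0.0146 -0.0011] turn 0.002 (alt -3.140) rows>=1
```

View pics/c2.png

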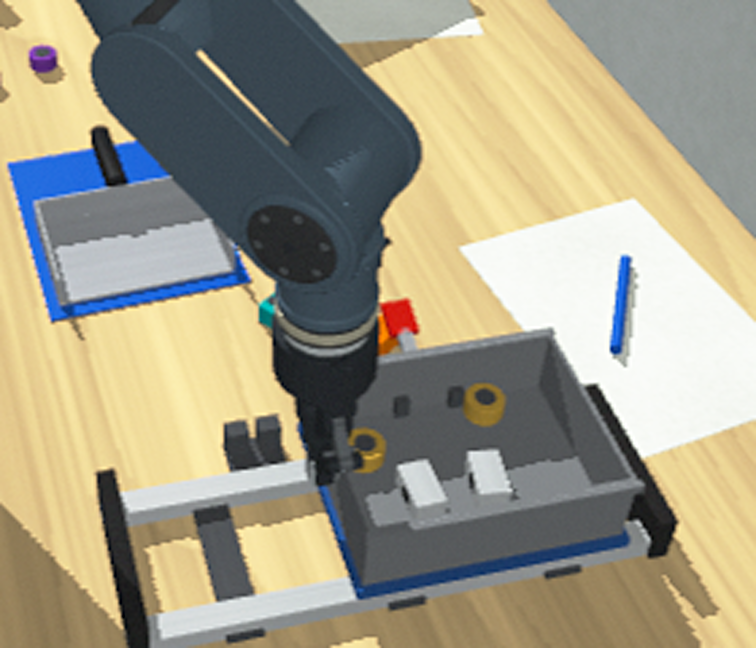

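View pics/c3.png

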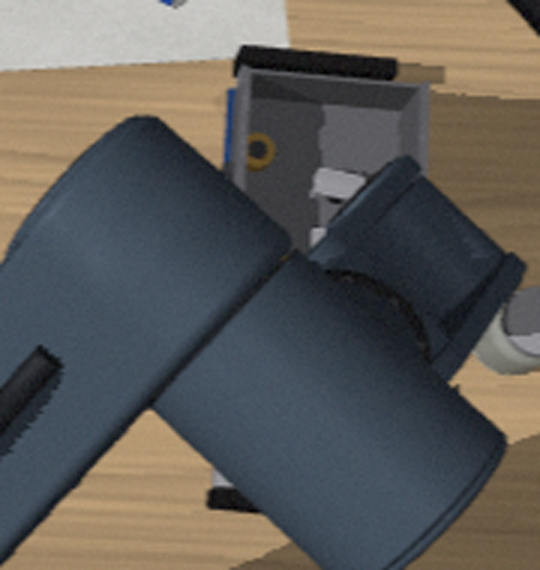

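>>> {"method": "step_arm", "body": {"commands": [[0, 0.004, 0, 0], [0, 0.008, 0, 0], [0, 0.01, 0, 0], [0, 0.01, 0, 0]]}}

```text
t: 53.0
tcp_pos: [0.5545, -0.3227, 0.0557]
tool_rot: [0.526, 0.478, -0.503, 0.491]
force: [-1.9, 0.5, -0.9]
finger_gap: 0.004
```

>>> {"method": "step_arm", "body": {"commands": [[0, 0.003, 0, 0], [0, 0.005, 0, 0], [0, 0.005, 0, 0]]}}

```text
t: 53.25
tcp_pos: [0.56, -0.323, 0.0558]
tool_rot: [0.526, 0.478, -0.503, 0.491]
force: [-1.5, -0.1, -1.4]
finger_gap: -0.001
```

>>> {"method": "step_arm", "body": {"commands": [[0, 0.003, 0, 0], [0, 0.006, 0, 0], [0, 0.006, 0, 0]]}}

```text
t: 53.5
tcp_pos: [0.5625, -0.323, 0.0558]
tool_rot: [0.524, 0.481, -0.504, 0.489]
force: [-11.2, -1.3, 3.8]
finger_gap: -0.002
```

>>> {"method": "step_arm", "body": {"commands": [[0, 0.003, 0, 0], [0, 0.005, 0, 0], [0, 0.005, 0, 0]]}}

```text
t: 53.75
tcp_pos: [0.5622, -0.3229, 0.0559]
tool_rot: [0.522, 0.485, -0.506, 0.487]
force: [-14.9, -1.9, 6.2]
finger_gap: 0.002
```

Run:
```python
from h import *
go([.56,-.322,.052],-.06+1.57)
im=save('side','c4.png',(200,130,480,370),2.7)
```

```text
t 53.75 tcp [ 0.5622 -0.3229  0.0559] jawang -1.627 q6 0.91 gap 0.000 F [-14.9  -1.9   6.2] tilt [ 0.018  0.013 -1.   ]
shift [ 0.0039 -0.0023 -0.0008] turn 0.005 (alt -3.137) rows>=1
```

View pics/c4.png

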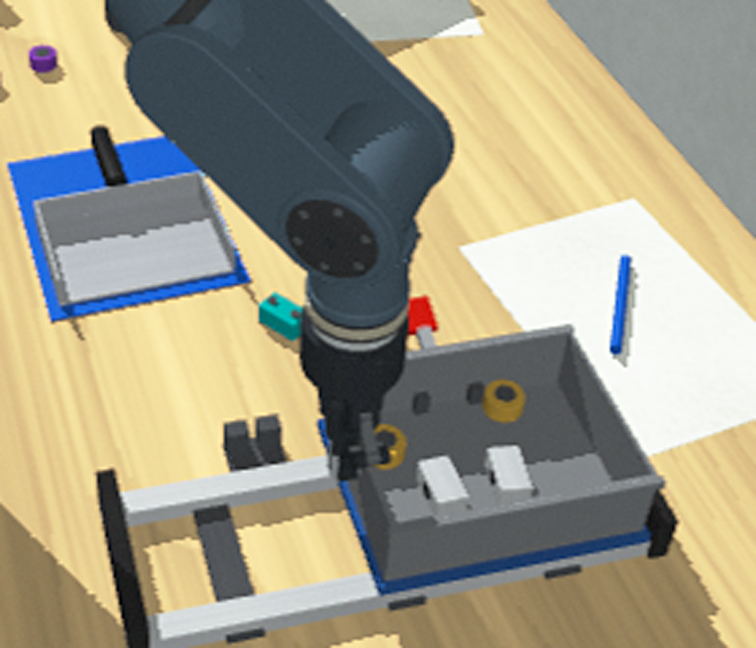

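>>> {"method": "step_arm", "body": {"commands": [[0, -0.01, 0, 0], [0, -0.03, 0, 0], [0, -0.06, 0, 0], [-0.03, -0.08, 0, 0], [-0.07, -0.09, 0, 0], [-0.11, -0.09, 0, 0], [-0.15, -0.09, 0, 0], [-0.18, -0.09, 0, 0]]}}

```text
t: 54.47
tcp_pos: [0.4714, -0.3219, 0.239]
tool_rot: [0.522, 0.482, -0.505, 0.49]
force: [1.4, -1.3, 0.4]
finger_gap: -0.001
```

>>> {"method": "step_arm", "body": {"commands": [[0, -0.03, 0, 0], [0, -0.05, -0.03, 0], [0, -0.05, -0.07, 0], [0, -0.05, -0.11, 0], [0, -0.05, -0.15, 0], [0, -0.05, -0.19, 0], [0, -0.05, -0.23, 0], [0, -0.05, -0.23, 0]]}}

```text
t: 55.13
tcp_pos: [0.4345, -0.0827, 0.2408]
tool_rot: [0.522, 0.484, -0.502, 0.491]
force: [-0.6, -1.0, 0.3]
finger_gap: 0.0
```

Run:
```python
from h import *
go([.4,0,.25],None)
im=save('side','c5.png',(150,80,480,400),1.8)
im=save('top','c6.png',(80,90,520,320),1.8)
W=lambda u,v,z:px2w('top',(80+u/1.8,90+v/1.8),z).round(4)
```

```text
t 55.13 tcp [ 0.4345 -0.0827  0.2408] jawang -1.621 q6 1.15 gap 0.000 F [-0.6 -1.   0.3] tilt [ 0.027  0.012 -1.   ]
shift [-0.0091 -0.0384 -0.081 ] turn 0.000 (alt 0.000) rows>=3
```

View pics/c5.png

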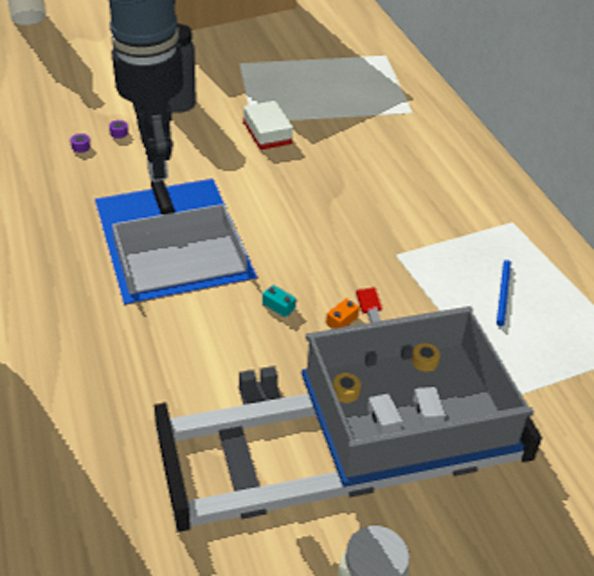

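View pics/c6.png

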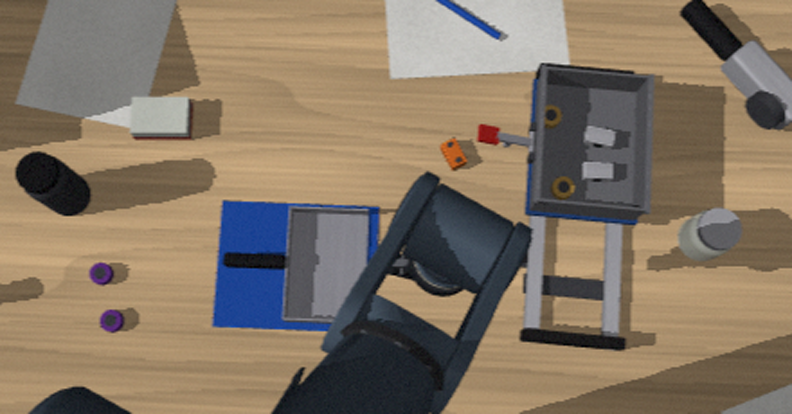

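Run:
```python
from h import *
W=lambda u,v,z:px2w('top',(80+u/1.8,90+v/1.8),z).round(4)
print(W(530,213,.115),W(645,219,.115),W(540,66,.115),W(653,76,.115))
from det import det
im=cv2.cvtColor(optics.snapshot('top'),cv2.COLOR_RGB2BGR)
det(im,'top',(0,150,60),(8,255,255),.085,(335,150,370,175))
print('jar',px2w('top',(80+715/1.8,90+230/1.8),.09),'tumb',px2w('top',(80+45/1.8,90+180/1.8),.15),'carton',px2w('top',(80+161/1.8,90+116/1.8),.035))
print(telemetry.sense()['qd'].round(3))
```

```text
[ 0.5569 -0.2334  0.115 ] [ 0.5552 -0.3999  0.115 ] [ 0.7853 -0.2475  0.115 ] [ 0.7765 -0.4174  0.115 ]
top [345, 159, 12, 11, 106] [350.6 164.2] [ 0.6847 -0.1729  0.085 ]
jar [ 0.54886426 -0.51019488  0.09      ] tumb [0.56708538 0.46386672 0.15      ] carton [0.70806337 0.3385712  0.035     ]
[-0.04   0.015 -0.009 -0.005  0.003  0.003]
```

Run:
```python
from station import manip
print(manip.sign_off())
```

```text
the job is handed in; nothing more can be done
None
```

The job is done and handed in at about 55 s of the 208 s allowed.

I locked the brake and collected the two clamp blocks and two brass bushes, the only ones on the bench. I tipped all four together out of the scoop's open edge into the tote. Then I parked the empty scoop on its mat, released the brake lever and pushed the trolley home.

**Last checks:**
- **Parts:** all four are in the tote in both camera views.
- **Scoop:** it lies flat and well inside the mat's edges. I set it down about 11 mm off centre, so I re-gripped it and slid it back to the middle.
- **Brake:** the red pad matched its starting pixel position in the side view, so the lever was fully up before I pushed.
- **Trolley:** the pad travelled 159 mm of the 160 mm. The trolley stopped moving with about 15 N of push, so it is against the stop.
- **Left alone:** the tumbler, jar and carton measured within about 3 mm of where they started. In the last views the orange, turquoise and purple look-alikes showed no sign of having moved.

**What disagreed or needed a second try:**
- **Fingertip height:** the reported tool height was about 26 mm below where the fingertips really were, judged from the images and the contact forces. Because of this the first brake press only went part way, and I pressed again until it hit its hard stop. I allowed for the offset afterwards.
- **Tipping:** even the minimum grip force held the scoop level, so I re-gripped at the end of the handle. I then opened the jaws in small steps until the scoop swung nose-down over the tote.
- **Knocked block:** one block was pushed aside during the run. I measured it again before picking it up.

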